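# Put a viewing chamber back together: sight glass, screwed ring, lift-off doors

### The job

Put the grey viewing chamber back together: take the black transit plug out of the cell on its top and put it in the sample crate, set the sight glass flat in the cell, then put the retaining ring over it and screw it down clockwise until it is snug against its stop. Also lift every door out of the wooden rack and hang it by both knuckles on one of the chamber's two pairs of pintle pins, shut across the front. Do not knock over the sample jar.

Things in the scene. Friction and masses are not known exactly. Their poses are not given: they have to be found in the camera images.
- chamber: Grey sheet-metal box, 110 (x) x 210 (y) x 106 high, fixed to the table, its position and yaw vary. Origin: centre of its underside, z up; its open front faces -x, which looks roughly at the robot, with two bays side by side, each with one pair of pintle pins at its left (+y) side. The round cell stands on top.
- cell (a point): Centre of the floor of the cell's recess (chamber frame: x 6, y 0, z 130); axes as the chamber's. The recess is 45 across and 6 deep (the glass stands 8 proud). The cell is 53 across outside, with a coarse two-start outside thread, 62 across, for the ring's two lugs.
- cell_rim (a point): Centre of the cell's rim, 6 above cell. Ring when snug on the glass: its origin 22 below this, its x axis parallel to the chamber's (either way round) at an end stop. Thread entry: ring turned 105 to 145 deg counter-clockwise (from above) from snug; let down there it rests 6 to 7 higher. Turned clockwise from there it sinks those 6 to 7 mm over about 100 deg.
- pin_a (a point): Foot of the lower pin of the left-hand (+y) pair: centre of the top of the lower bracket, 24 above the table, 14 in front of the chamber's front face, chamber y +98. The pair's upper pin stands 60 straight above. Pins: 7 across, 18 tall with round tips, pointing up; brackets 8 thick, 10 wide, reach back to the chamber's face.
- pin_b (a point): The same for the right-hand pair, chamber y -6; 104 from pin_a.
- sample_crate: Open wooden crate 192 (x) x 262 (y), 48 high, fixed on the table; inside 174 x 244, floor 6 above its origin. Origin: centre of its underside; x and y along its sides.
- rack: Wooden rack, 130 (x) x 100 (y), fixed. Origin: centre of its underside. Two slots along y, 11 wide, at x = -35 and +35, floor 10 up, rails up to 35. Position and yaw vary.
- plug: Black plastic transit plug in the cell at the start: disc 42 across, 9 thick, with a round knob 28 across, 34 high in all. Origin: centre of its underside, z up. 50 g.
- glass: Sight glass: greenish clear round disc 42 across, 14 thick, lying flat in the crate. Origin: centre of its underside, z up. 60 g.
- ring: Dark steel retaining ring, skirt down in the crate. Skirt 72 across outside, 66 inside, 30 deep; flange on top, 30 to 34 up; above it a round neck 40 across, 34 to 56 up, to hold it by. Two lugs inside the skirt on the ring's +x and -x side, 5 up, each marked by a bar, 3 high, on the flange. Origin: centre of its underside, z up. 150 g.
- door_1: Lift-off door: grey plate 8 thick (x), 74 wide (y), 100 high; tab 40 wide, 8 thick on its top edge, 100 to 130 up, to hold it by. Origin: centre of its lower edge, z up. Two knuckles (18 outside, 12 bore, 16 high) on its +y edge, axis at y +46, undersides 12 and 72 up. Stands in the rack, lower edge 10 above the table. 150 g. May be absent.
- door_2: A second door like door_1; it may be absent. Either door fits either pair of pins.
- knuckle_1 (a point): Centre of the underside of door_1's lower knuckle (door frame 0, 46, 12); must come down to a pin foot. Bring the door in from the front with this point 24 above the pin foot, so that the knuckles pass between the brackets, then straight down. Hung shut, the door's axes are those of the chamber.
- knuckle_2 (a point): The same point of door_2.
- jar: Sample jar, 60 across, 85 high, standing in the crate. Origin: centre of its underside. Leave it standing.
- tin: Flat aluminium tin, 58 across, 28 high, in the crate. Origin: centre of its underside. Not part of the job.

How it is judged:
By the outcome, as a careful person would: the job done as asked, in the order asked, and still so for the second after the job is handed in, with the robot touching nothing.
Of door_1, door_2 only 1 to 2 are there at a start; the rules pass over those that are not, and their reading is None.
At some moment in a run one of glass, ring may be knocked a few centimetres aside while the robot is not near it.
It also fails if it takes over 210 s, if anything falls off the work surface, if the arm or the gripper's body presses on something with over 40 N, if the wrist force passes 120 N, or if a joint passes its speed limit or range.

### The arm

A 7-joint arm with a two-finger parallel gripper is mounted at the origin on the work surface; the furniture and walls round the work are solid. World frame = base frame: x ahead of the robot, y to its left, z up, the work surface at z = 0. Lengths are in mm, angles in rad, forces in N, time in s.
With the tool pointing down it reaches from about 400 to 925 mm from the base axis. Payload 4.1 kg.
Tool frame: the origin (TCP) lies midway between the tips of the shut fingers; the grasp point (between the pads) lies 19 mm behind it; z points along the fingers, y is the direction in which the jaws open and shut (so a half turn about z gives the same grasp; the last joint's range is limited). The gripper opens to 85 mm and grips with 20 to 120 N. Pads are 22 mm wide; open, the fingers measure 114 mm over their backs; the gripper's body (76 mm by 85 mm) begins 54 mm behind the grasp point. The pads swing forward as they close: fully open they stand 13 mm farther back than shut.
Start: joints at [-1.221, 0.398, 0.045, 1.537, -0.019, 1.207, -0.051], TCP at [282.01, 585.674, 231.347] pointing down, gripper open.
Joint ranges: [-2.82, 2.82], [-0.49, 2.23], [-1.37, 1.46], [0, 2.46], [-1.36, 4.5], [0.23, 2], [-2.94, 2.94]. Speed limits (rad/s): [2.57, 2.57, 3.14, 3.14, 3.14, 3.14, 3.14].

### API

Orientations are given as a 3x3 rotation matrix whose columns are the frame's x, y, z axes.
In Python, from plant import bot gives the robot as it stands.
- The arm moves only by the shell command python3 -m handwheel 'ROWS' [FORCE]. ROWS is JSON, a list that holds one entry, the list of rows, each a list of 5 numbers: the shift along the tool's x, y, z in m, then the turn about the tool's z in degrees, then the closure, from 0 (fully open) to 1 (shut). A call has 1 to 12 rows; each row is the pose to reach, as a shift and turn from the pose commanded when the call began, along the tool's axes at that moment; what a row does not reach only later rows make up. A row lasts 1/12 s, in which the tool goes at most 41.7 mm and 7.16 degrees, less where a joint would pass 70% of its speed; a pose out of reach is approached as far as the arm can. A call with a gripper value outside its range is refused whole. The fingers move at their own pace and stop on an object; FORCE is the grip in N (left out, the last holds). Time passes only in rows, so rows that repeat a pose let the fingers close. It gives the time, the measured TCP pose, the force and the opening at its end, in the units of the state.
- bot.get_state(): the state, without advancing time (a new reading comes with each control period).
- bot.capture(name): name is "side" or "top"; returns a dict with "image" (400x640x3 uint8, blue, green, red), "intrinsics" (3x3 intrinsics, pixels), "extrinsics" (4x4, takes a point from world to camera coordinates). Camera axes: x right, y up, looking along -z (the intrinsics and any distortion apply to the point x, -y, -z); pixel columns grow to the right and rows downward; lengths in mm; the calibration is good to about 2 mm. A picture is of the moment at which its call begins. There is no depth.
- bot.job_done(): hands the job in, once; it reports no verdict.
Trained networks look in a picture, given as the dict that the camera call returned (one of the last four; its "shot" number tells which), for a name from the list of things; names that differ only in an ending like _2 or _b are one class to them, and where a whole thing is asked for, a point or a joint stands for the part that bears it (a point fixed in the world has none). Each returns a list of dicts, best first, with "p" (0 to 1); they miss things now and then, are a little off and sometimes report something else, mostly with a low value. They report only what shows in the picture. A call takes as long as a camera call.
- bot.recognise(picture, name): "uv" ([column, row] in pixels, amid what is visible of it).
- bot.silhouettes(picture, name): "pixels" (400x640 bool, what is visible of it) and "uv" ([column, row] in pixels, amid what is visible of it).
The state is a dict: "time": time; "qpos": joint angles; "joint_velocities": joint speeds; "joint_torque": joint torques, N m; "eef_pos": TCP position; "ee_rot": TCP orientation; "contact_force": force on the tool from outside, world axes, zero at the start; "ft_torque": the same for the moment, N m; "grip_width": finger opening in mm.
Only numpy, scipy, OpenCV 4.12 (cv2) and the standard library are available. Lean on these libraries where they do the work, as an engineer would, in place of code of your own. Each camera call takes 0.05 s, during which the arm holds its last target.

## Working session

There is one attempt and no reset: what is moved stays moved. The work goes in short steps, Python scripts to look and compute and a shell command to move; the robot and the scene stay as the last step left them, time stands still between calls to the robot, and variables do not carry over. Pictures are saved under pics/ and viewed, and the job is handed in when it is done.

```bash
ls; mkdir -p pics; cat > h.py <<'E'
import numpy as np, cv2
from plant import bot
def snap(name,fn):
    c=bot.capture(name); cv2.imwrite('pics/'+fn,c['image']); return c
E
python3 - <<'E'
from h import *
s=bot.get_state(); print({k:np.round(v,3).tolist() for k,v in s.items()})
for n in('top','side'):
    c=snap(n,n+'0.png'); print(n,c.keys(),c['intrinsics'],np.round(c['extrinsics'],3),c.get('distortion'))
E
```

```text
pics
{'time': 0.0, 'qpos': [-1.221, 0.399, 0.045, 1.538, -0.019, 1.207, -0.051], 'joint_velocities': [0.0, -0.0, -0.002, 0.001, 0.0, -0.001, 0.001], 'joint_torque': [0.001, -47.511, 1.365, -25.422, 0.012, 0.009, 0.0], 'eef_pos': [281.723, 585.065, 230.249], 'ee_rot': [[-0.901, 0.434, -0.001], [0.434, 0.901, -0.002], [-0.0, -0.002, -1.0]], 'contact_force': [1.112, 0.727, -0.582], 'ft_torque': [0.048, -0.032, 0.001], 'grip_width': 85.086}
top dict_keys(['image', 'intrinsics', 'extrinsics', 'shot']) [[384.20630948   0.         321.08079806]
 [  0.         384.20630948 195.95432701]
 [  0.           0.           1.        ]] [[ 7.700000e-02 -9.970000e-01 -1.000000e-03 -3.507000e+00]
 [ 9.760000e-01  7.500000e-02  2.040000e-01 -5.641090e+02]
 [-2.040000e-01 -1.600000e-02  9.790000e-01 -1.168726e+03]
 [ 0.000000e+00  0.000000e+00  0.000000e+00  1.000000e+00]] None
side dict_keys(['image', 'intrinsics', 'extrinsics', 'shot']) [[446.14395302   0.         322.62433561]
 [  0.         446.14395302 208.94209562]
 [  0.           0.           1.        ]] [[-1.000000e+00 -8.000000e-03  2.800000e-02  5.683550e+02]
 [ 2.900000e-02 -3.570000e-01  9.340000e-01 -1.125290e+02]
 [ 3.000000e-03  9.340000e-01  3.570000e-01 -1.344711e+03]
 [ 0.000000e+00  0.000000e+00  0.000000e+00  1.000000e+00]] None
```

View pics/top0.png

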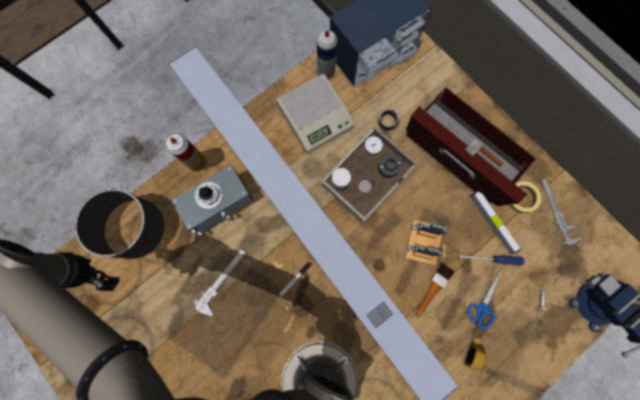

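View pics/side0.png

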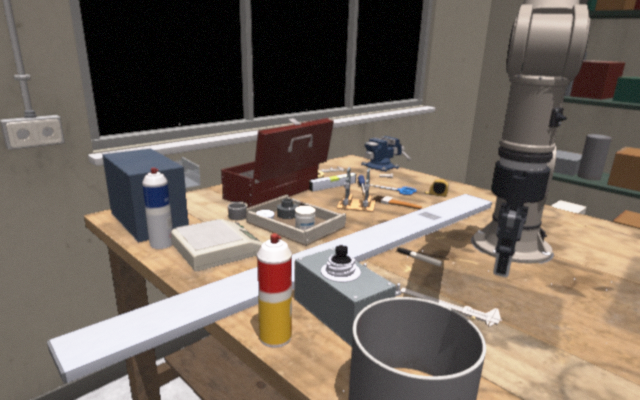

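```bash
cat >> h.py <<'E'
def proj(c,P):
    P=np.atleast_2d(P).astype(float); E=c['extrinsics'];K=c['intrinsics']
    q=P@E[:3,:3].T+E[:3,3]; q=q*[1,-1,-1]
    r=q@K.T; return r[:,:2]/r[:,2:]
def ray(c,uv):
    E=c['extrinsics'];K=c['intrinsics']
    d=np.linalg.inv(K)@[uv[0],uv[1],1]; d=d*[1,-1,-1]
    R=E[:3,:3]; return -R.T@E[:3,3], R.T@d
def atz(c,uv,z):
    o,d=ray(c,uv); return o+d*(z-o[2])/d[2]
def tri(c1,u1,c2,u2):
    o1,d1=ray(c1,u1);o2,d2=ray(c2,u2)
    d1=d1/np.linalg.norm(d1);d2=d2/np.linalg.norm(d2)
    A=np.stack([d1,-d2],1); t=np.linalg.lstsq(A,o2-o1,rcond=None)[0]
    p,q=o1+t[0]*d1,o2+t[1]*d2; return (p+q)/2,np.linalg.norm(p-q)
def crop(c,fn,x0,y0,x1,y1,k=5):
    im=cv2.resize(c['image'][y0:y1,x0:x1],None,fx=k,fy=k,interpolation=cv2.INTER_CUBIC); cv2.imwrite('pics/'+fn,im)
E
python3 - <<'E'
from h import *
T=bot.capture('top');S=bot.capture('side')
crop(T,'tch.png',165,155,265,240,7);crop(T,'tcr.png',315,105,455,270,4)
crop(S,'sch.png',280,230,410,350,5);crop(S,'scr.png',215,160,425,245,4)
for n in ['chamber','cell','cell_rim','pin_a','pin_b','sample_crate','rack','plug','glass','ring','door_1','knuckle_1','jar','tin']:
    for nm,c in(('T',T),('S',S)):
        print(n,nm,[(np.round(d['uv'],1).tolist(),round(d['p'],2)) for d in bot.recognise(c,n)][:4]) if bot.get_state()['time']<8 else 0
    if T['shot']: pass
print(bot.get_state()['time'])
E
```

```text
chamber T [([213.1, 201.8], 0.82)]
chamber S []
cell T [([213.9, 198.2], 0.87)]
cell S [([335.5, 287.0], 0.8)]
cell_rim T [([215.4, 199.1], 0.88)]
cell_rim S [([335.9, 290.5], 0.96)]
pin_a T [([217.4, 201.6], 0.76)]
pin_a S [([338.4, 289.0], 0.93)]
pin_b T [([217.4, 201.6], 0.76)]
pin_b S [([338.4, 289.0], 0.93)]
sample_crate T []
sample_crate S [([336.0, 287.7], 0.66)]
rack T [([421.6, 242.1], 0.86)]
rack S [([358.0, 202.4], 0.58)]
plug T [([205.6, 194.1], 0.63)]
plug S [([340.0, 253.6], 0.57), ([333.8, 289.0], 0.45)]
glass T [([338.6, 178.2], 0.58)]
glass S []
ring T [([386.0, 165.0], 0.82)]
ring S [([284.8, 211.3], 0.74)]
door_1 T [([428.1, 225.6], 0.82), ([428.6, 250.7], 0.77)]
door_1 S [([347.4, 184.7], 0.59), ([365.4, 188.9], 0.51), ([265.9, 210.8], 0.47), ([284.1, 209.4], 0.42)]
knuckle_1 T [([426.4, 252.3], 0.75), ([434.5, 226.3], 0.62), ([214.1, 200.9], 0.25), ([422.4, 244.3], 0.18)]
knuckle_1 S [([344.4, 184.5], 0.71), ([368.8, 192.7], 0.69), ([266.6, 211.4], 0.56)]
jar T [([341.6, 179.2], 0.58)]
jar S [([302.1, 217.5], 0.87)]
tin T [([214.3, 201.3], 0.65), ([373.1, 143.4], 0.59)]
tin S []
1.6
```

View pics/tch.png

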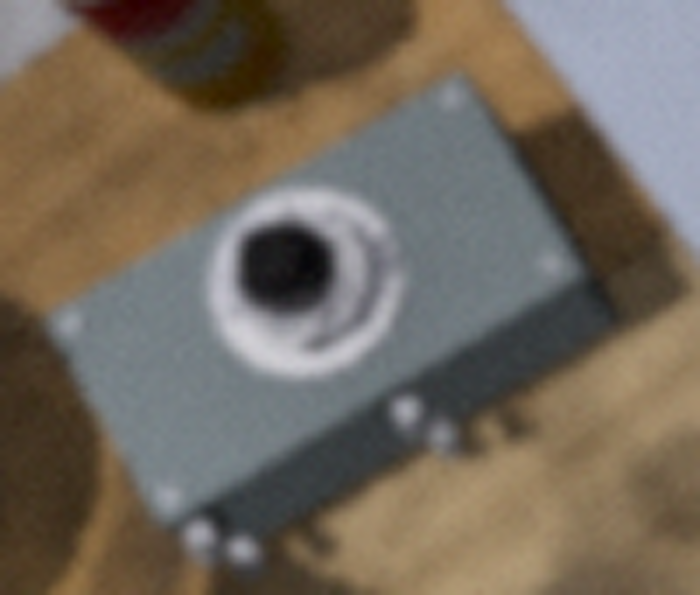

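View pics/tcr.png

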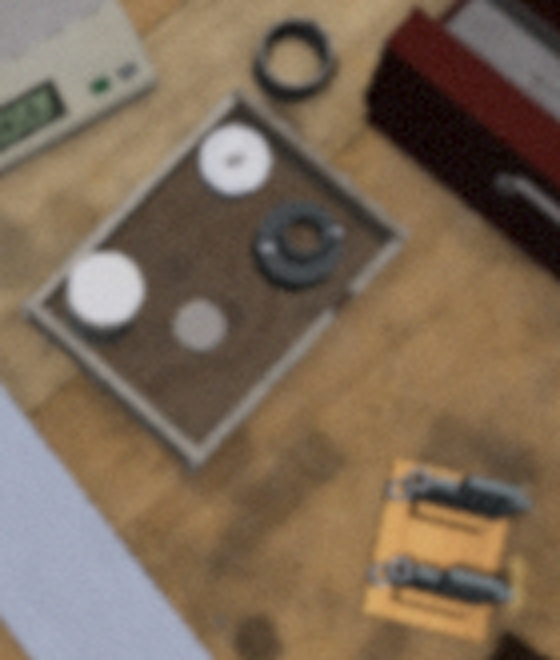

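View pics/sch.png

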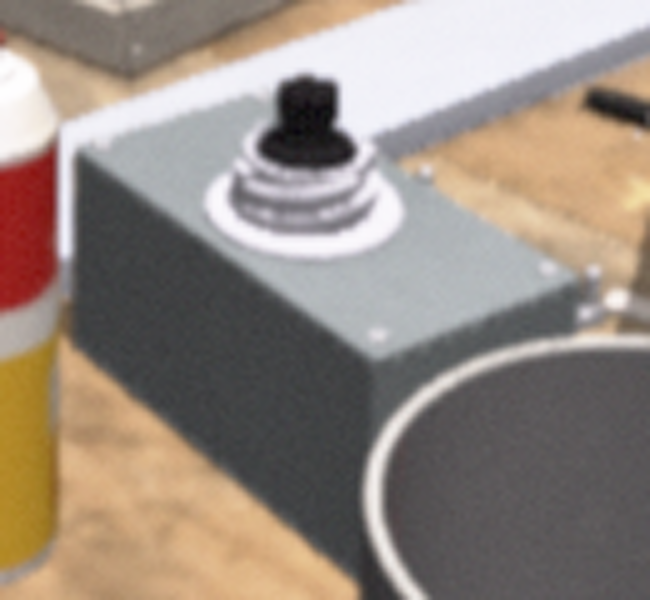

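View pics/scr.png

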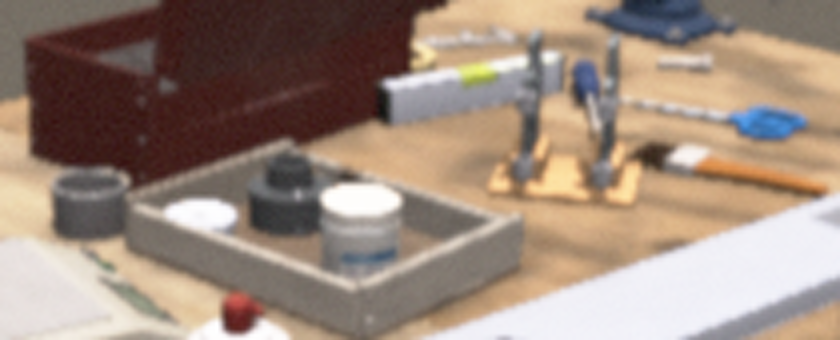

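```bash
python3 - <<'E'
from h import *
from scipy.optimize import least_squares
T=bot.capture('top');S=bot.capture('side')
for n,a,b in (('patch',(380,315),(430,215)),('L',(170,64),(52,345)),('L2',(195,48),(62,366)),('R',(457,385),(492,203))):
    print(n,tri(T,a,S,b))
# chamber
m=lambda *a:np.array(a,float)
Tp=[(m(55,105,106),(171.4,200.4)),(m(55,-105,106),(231,165.7)),(m(-55,-105,106),(248.9,193.9)),(m(-55,105,106),(189.3,230)),
 (m(-69,-6,102),(222.9,213.3)),(m(-69,98,102),(193.6,231.4)),(m(-69,-6,42),(228.1,217.1)),(m(-69,98,42),(199.7,233.6)),]
# top-view plug knob top
Tp.append((m(6,0,164),(165+285/7,155+265/7)))
Sp=[(m(55,-105,106),(295.6+0,260)),(m(55,105,106),(355,302)),(m(-55,105,106),(396,287)),(m(-55,-105,106),(332.4,249)),(m(6,0,164),(280+307/5,230+80/5))]
Sp=[(m(55,105,106),(355,302)),(m(-55,105,106),(396,287)),(m(55,-105,106),(295.6,260)),(m(6,0,164),(280+307/5,230+82/5))]
def tf(p,P):
    c,s=np.cos(p[2]),np.sin(p[2]);return P@np.array([[c,s,0],[-s,c,0],[0,0,1]])+[p[0],p[1],0]
def res(p):
    r=[]
    for c,L in((T,Tp),(S,Sp)):
        r.append(proj(c,tf(p,np.array([a for a,_ in L])))-np.array([b for _,b in L]))
    return np.vstack(r)
f=lambda p:res([p[0],p[1],p[2]]).ravel()
r=least_squares(f,[500,300,.5],x_scale=[100,100,.5],loss='soft_l1');print(r.x,np.degrees(r.x[2]));print(np.round(res(r.x),1))
p=r.x
for k,v in dict(cell=m(6,0,130),pin_a=m(-69,98,24),pin_b=m(-69,-6,24)).items(): print(k,tf(p,v[None]))
E
```

```text
patch (array([ 210.65309583, -169.29333161,   27.44987297]), np.float64(1.291749798991944))
L (array([1005.55378816,  599.97062519,   62.88359555]), np.float64(40.585203633398656))
L2 (array([1075.23489337,  540.64498625,  -15.43144396]), np.float64(38.75903217508666))
R (array([ -27.88260521, -401.42324648,   -4.55508296]), np.float64(101.89019356230055))
[525.20248699 377.23988861   0.63857659] 36.58774348416574
[[ 0.2 -0.9]
 [ 0.4 -1.4]
 [ 0.1 -0.4]
 [-0.7 -0.2]
 [ 0.5  1.2]
 [-0.3  1.2]
 [-0.   0.3]
 [-0.2  1.1]
 [-1.9 -2.1]
 [-0.1 -0.3]
 [ 0.5 -1.9]
 [-1.  -1.4]
 [ 0.6  1. ]]
cell [[530.02015699 380.81620736 130.        ]]
pin_a [[411.38607576 414.80083288  24.        ]]
pin_b [[473.3756008  331.29455296  24.        ]]
```

```bash
cat >> h.py <<'E'
import pickle
from scipy.optimize import least_squares
from scipy.ndimage import map_coordinates, gaussian_filter
def avg(name,n=6):
    cs=[bot.capture(name) for _ in range(n)]
    c=dict(cs[-1]); c['f']=np.mean([x['image'].astype(float) for x in cs],0); c['image']=c['f'].astype(np.uint8); return c
def tf(p,P):
    c,s=np.cos(p[2]),np.sin(p[2]);z=p[3] if len(p)>3 else 0
    return np.asarray(P,float)@np.array([[c,s,0],[-s,c,0],[0,0,1]])+[p[0],p[1],z]
def seg(a,b,n=40):
    t=np.linspace(.06,.94,n)[:,None]; return np.array(a,float)*(1-t)+np.array(b,float)*t
def circ(x,y,z,r,n=72,a0=0,a1=2*np.pi):
    a=np.linspace(a0,a1,n,endpoint=False); return np.stack([x+r*np.cos(a),y+r*np.sin(a),z+0*a],1)
def edgefit(items,p0,half=5,iters=12,free=None,verbose=True):
    """items: list of (cam, pts Nx3 in model). Fit pose p (x,y,yaw[,z])"""
    p=np.array(p0,float); free=free if free is not None else list(range(len(p)))
    h=half
    for it in range(iters):
        obs=[]
        for c,P in items:
            if 'g' not in c:
                c['g']=[gaussian_filter(c['f'][:,:,k],.7) for k in range(3)]
            uv=proj(c,tf(p,P)); t=np.gradient(uv,axis=0); t/=np.linalg.norm(t,axis=1)[:,None]+1e-9
            n=np.stack([-t[:,1],t[:,0]],1); s=np.arange(-h,h+.01,.25)
            X=uv[:,None,0]+n[:,None,0]*s; Y=uv[:,None,1]+n[:,None,1]*s
            G=0
            for k in range(3):
                pr=map_coordinates(c['g'][k],[Y,X],order=1,mode='nearest'); G=G+np.gradient(pr,.25,axis=1)**2
            G=np.sqrt(G)
            w=G*np.exp(-(s/(h*.7))**2); j=w.argmax(1); 
            # centroid near peak
            o=np.array([np.sum(s[max(0,a-4):a+5]*G[i,max(0,a-4):a+5])/np.sum(G[i,max(0,a-4):a+5]) for i,a in enumerate(j)])
            st=G[np.arange(len(j)),j]
            obs.append((c,P,n,uv+n*o[:,None],np.minimum(st/8,1)))
        def f(q):
            pp=p.copy();pp[free]=q
            return np.concatenate([((proj(c,tf(pp,P))-t)*n).sum(1)*w for c,P,n,t,w in obs])
        r=least_squares(f,p[free],x_scale=[(.01 if k==2 else 1) for k in free],loss='soft_l1',f_scale=.4)
        d=np.abs(r.x-p[free]).max(); p[free]=r.x; h=max(2,h*.8)
        if d<.005 and it>5: break
    if verbose:
        k=0
        for c,P,n,t,w in obs:
            e=((proj(c,tf(p,P))-t)*n).sum(1); print('  med %.2f  rms %.2f w %.2f'%(np.median(e),np.sqrt(np.mean(e**2)),w.mean()))
    return p
def overlay(c,p,Ps,fn,box,k=5,col=(0,0,255)):
    x0,y0,x1,y1=box; im=cv2.resize(c['image'][y0:y1,x0:x1],None,fx=k,fy=k,interpolation=cv2.INTER_CUBIC)
    for P in Ps:
        uv=((proj(c,tf(p,P))-[x0,y0]+.5)*k-.5)
        cv2.polylines(im,[np.round(uv*8).astype(np.int32)],False,col,1,cv2.LINE_AA,3)
    cv2.imwrite('pics/'+fn,im)
E
python3 - <<'E'
from h import *
T=avg('top');S=avg('side'); pickle.dump((T,S),open('s0.pkl','wb'))
A,B,C,D=[55,105,106],[55,-105,106],[-55,-105,106],[-55,105,106]
dn=lambda v:[v[0],v[1],0]
Te=[seg(A,B),seg(B,C),seg(C,D),seg(D,A),seg(dn(C),dn(D))]
Se=[seg(A,B),seg(D,A),seg(B,dn(B)),seg(A,dn(A))[:15],seg(dn(A),dn(B))[12:]]
for items in ([(T,e) for e in Te],[(S,e) for e in Se],[(T,e) for e in Te]+[(S,e) for e in Se]):
    p=edgefit(items,[525.2,377.2,.6386]);print(np.round(p,3),np.degrees(p[2]))
cell=[circ(6,0,136,26.5)]
overlay(T,p,Te+cell+[circ(6,0,130,22.5),circ(6,0,136,22.5),circ(-69,98,34,3.5),circ(-69,98,94,3.5),circ(-69,-6,34,3.5),circ(-69,-6,94,3.5),circ(6,0,164,14),circ(6,0,139,21)],'otch.png',(165,155,265,240),7)
overlay(S,p,Se+cell+[circ(6,0,164,14),circ(6,0,139,21)],'osch.png',(280,230,410,350),6)
E
```

```text
med 0.08  rms 0.21 w 1.00
  med 0.03  rms 0.12 w 1.00
  med -0.10  rms 0.34 w 1.00
  med -0.03  rms 0.20 w 1.00
  med 0.52  rms 0.67 w 1.00
[523.277 379.97    0.64 ] 36.64529422982206
  med 0.07  rms 0.17 w 1.00
  med 0.01  rms 0.03 w 1.00
  med -0.00  rms 0.16 w 1.00
  med -0.08  rms 0.40 w 1.00
  med -0.31  rms 0.27 w 1.00
[525.937 377.532   0.64 ] 36.68912404793316
  med 0.04  rms 0.22 w 1.00
  med -0.26  rms 0.25 w 1.00
  med -0.04  rms 0.29 w 1.00
  med 0.26  rms 0.31 w 1.00
  med 0.67  rms 0.69 w 1.00
  med 0.09  rms 0.16 w 1.00
  med -0.33  rms 0.31 w 1.00
  med -0.14  rms 0.16 w 1.00
  med -0.12  rms 0.53 w 1.00
  med -0.28  rms 0.26 w 1.00
[524.671 378.987   0.64 ] 36.655657249410005
```

View pics/otch.png

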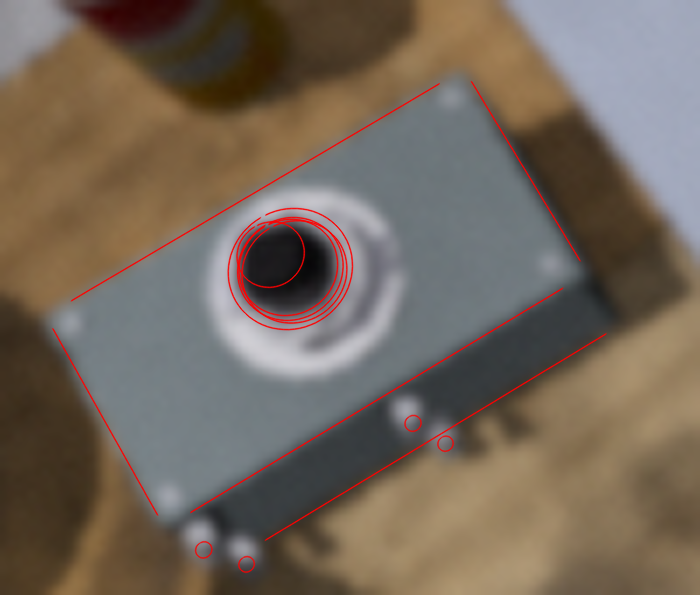

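View pics/osch.png

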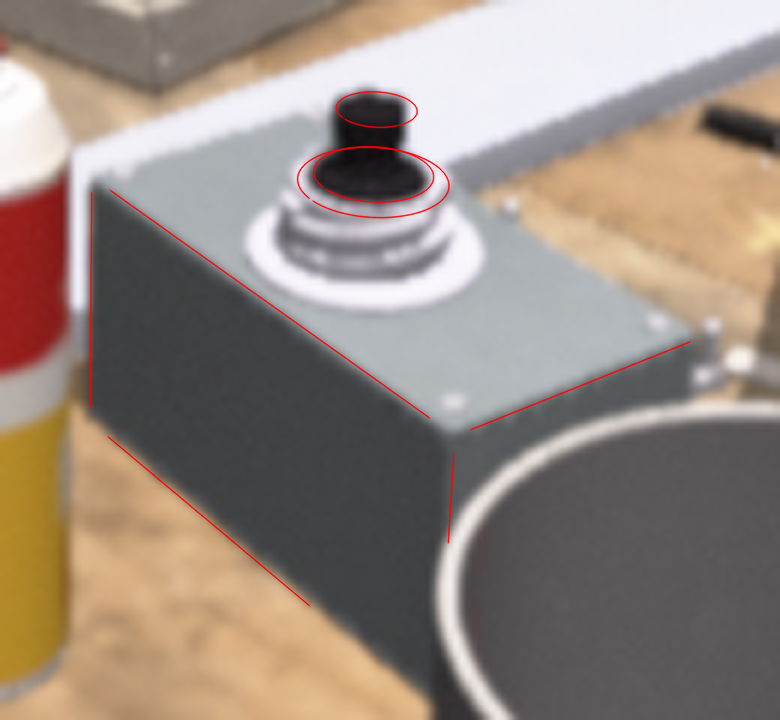

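```bash
python3 - <<'E'
from h import *
T,S=pickle.load(open('s0.pkl','rb'))
crop(T,'z1.png',190,175,230,215,15)
crop(S,'z2.png',315,240,370,285,14)
p=np.array([523.3,380,.64])
Ps=[circ(6,0,136,26.5),circ(6,0,136,22.5),circ(6,0,164,14),circ(6,0,139,14),circ(6,0,139,21),circ(6,0,106,26.5)]
Tz=Ps+[seg([-55,-105,106],[-55,105,106])]+[seg([-69,y,z],[-69,y,z+18]) for y in(98,-6) for z in(24,84)]+[seg([-55,y,z],[-69,y,z]) for y in(98,-6) for z in(24,84)]
overlay(T,p,Tz,'z1o.png',(190,175,240,240),10)
overlay(S,[525.9,377.5,.64],Ps,'z2o.png',(315,240,370,285),14)
E
```

```text
(no output)
```

View pics/z1.png

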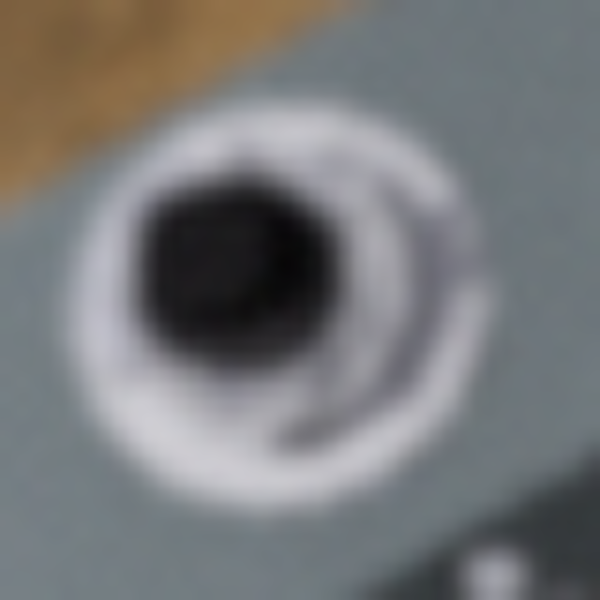

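View pics/z1o.png

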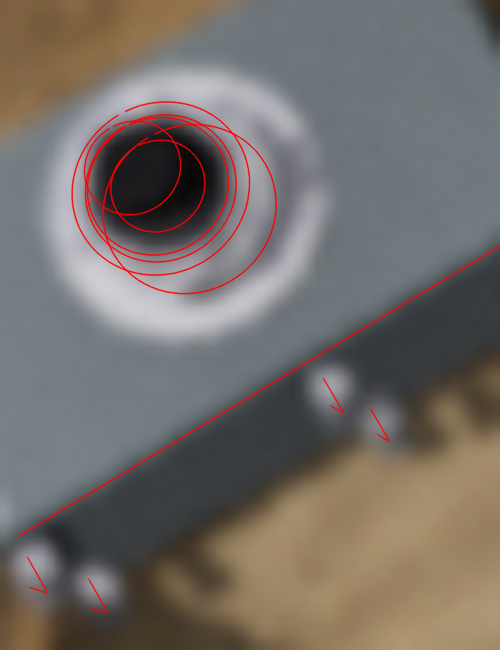

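View pics/z2o.png

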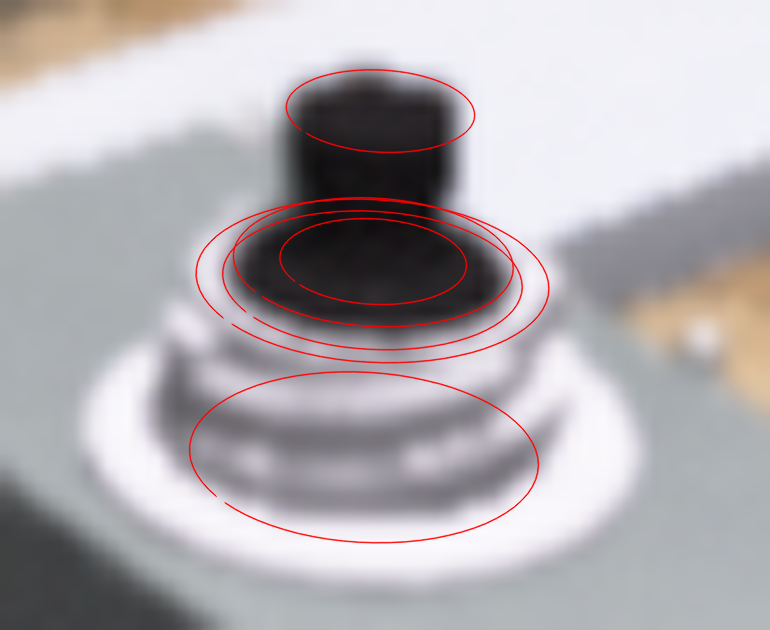

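```bash
python3 - <<'E'
from h import *
T,S=pickle.load(open('s0.pkl','rb'))
def cc(a,b): return (315+a/4,105+b/4)
for n,uv,z in (('c1',cc(238,93),48),('c2',cc(403,235),48),('c3',cc(195,462),48),('c4',cc(28,308),48),('jar',cc(105,288),85),('tin',cc(235,160),34),('glass',cc(200,325),20),('ring',cc(302,240),62),('d1tab',cc(470,495),130),('d2tab',cc(455,580),130)):
    print(n,np.round(atz(T,uv,z),0))
o=[(96,131),(96,-131),(-96,-131),(-96,131)]
E=[seg(o[i]+(48,),o[(i+1)%4]+(48,)) for i in range(4)]
Sx=[e for e in E]+[seg(o[0]+(0,),o[3]+(0,))]
for s in (0,):
  c=np.mean([atz(T,cc(*q),48) for q in((238,93),(403,235),(195,462),(28,308))],0)
  d=atz(T,cc(28,308),48)-atz(T,cc(238,93),48)
  yaw=np.arctan2(d[1],d[0])-np.pi/2
  if yaw<-np.pi/2: yaw+=np.pi
  print(c,yaw)
  pT=edgefit([(T,e) for e in E],[c[0],c[1],yaw],half=3);print(pT)
  pS=edgefit([(S,e) for e in E],pT,half=4);print(pS)
overlay(T,pT,E,'ocr.png',(315,105,455,270),4)
overlay(S,pS,E,'oscr.png',(215,160,425,245),4)
E
```

```text
c1 [ 809. -120.   48.]
c2 [ 696. -261.   48.]
c3 [ 496. -101.   48.]
c4 [611.  41.  48.]
jar [623. -19.  85.]
tin [ 755. -122.   34.]
glass [ 615. -102.   20.]
ring [ 681. -177.   62.]
d1tab [ 474. -297.  130.]
d2tab [ 411. -287.  130.]
[ 653.03874112 -110.60157718   48.        ] 0.8881067738049642
  med -0.03  rms 0.82 w 1.00
  med -1.03  rms 1.05 w 1.00
  med -0.06  rms 0.25 w 1.00
  med -0.27  rms 0.28 w 1.00
[ 655.18503812 -110.77095562    0.87517918]
  med -0.28  rms 0.36 w 1.00
  med 0.65  rms 0.64 w 1.00
  med -0.62  rms 0.71 w 1.00
  med 0.33  rms 0.33 w 1.00
[ 668.62605051 -103.34388521    0.89340053]
```

View pics/ocr.png

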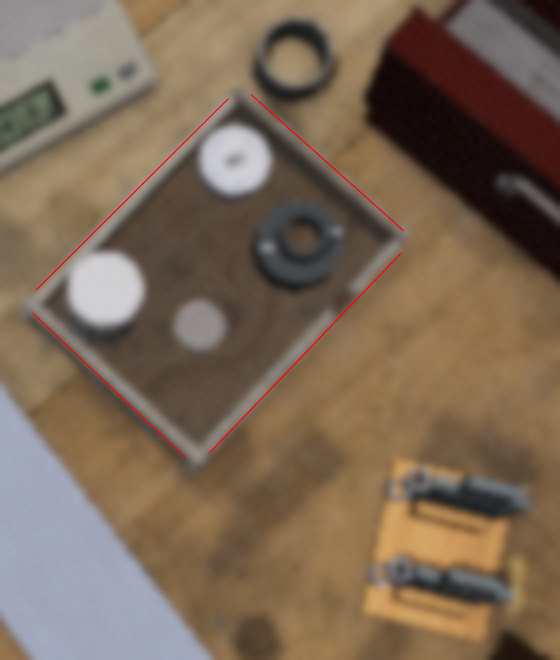

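View pics/oscr.png

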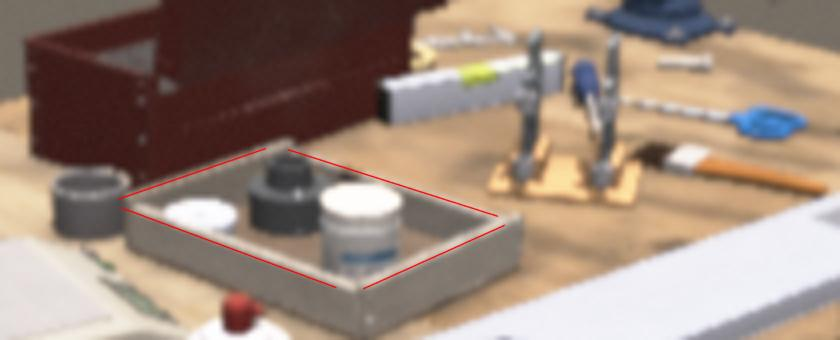

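```bash
python3 - <<'E'
from h import *
T,S=pickle.load(open('s0.pkl','rb'))
pT=[655.2,-110.8,.875]
o=[(96,131),(96,-131),(-96,-131),(-96,131)]
E=[seg(o[i]+(48,),o[(i+1)%4]+(48,)) for i in range(4)]
overlay(S,pT,E,'oscr.png',(215,160,425,245),4)
# items
def fitc(c,x,y,z,r,**k):
    return edgefit([(c,circ(0,0,z,r))],[x,y,0],free=[0,1],half=3,**k)
for n,x,y,z,r in(('jar',623,-19,85,30),('tin',755,-122,34,29),('glass',615,-102,20,21),('ringflange',681,-177,40,36),('ringneck',681,-177,62,20)):
    print(n,fitc(T,x,y,z,r))
    try: print('   S',fitc(S,x,y,z,r))
    except Exception as e: print(e)
E
```

```text
med 0.02  rms 0.11 w 1.00
jar [623.7935535  -18.57422909   0.        ]
  med -0.26  rms 0.29 w 1.00
   S [625.60711189 -37.3095286    0.        ]
  med -0.04  rms 0.12 w 1.00
tin [ 756.88771325 -121.19998332    0.        ]
  med -0.29  rms 0.34 w 1.00
   S [ 758.68876815 -127.46097178    0.        ]
  med 0.02  rms 0.06 w 1.00
glass [ 615.97568722 -100.31930589    0.        ]
  med 0.11  rms 0.36 w 0.94
   S [ 625.86367888 -107.93379618    0.        ]
  med 0.10  rms 0.30 w 0.97
ringflange [ 678.97573105 -171.64737748    0.        ]
  med -0.06  rms 0.55 w 1.00
   S [ 689.46250335 -184.45930637    0.        ]
  med -0.33  rms 0.48 w 0.99
ringneck [ 681.71831536 -176.02354605    0.        ]
  med -0.09  rms 0.39 w 0.99
   S [ 694.45282472 -177.34641633    0.        ]
```

View pics/oscr.png

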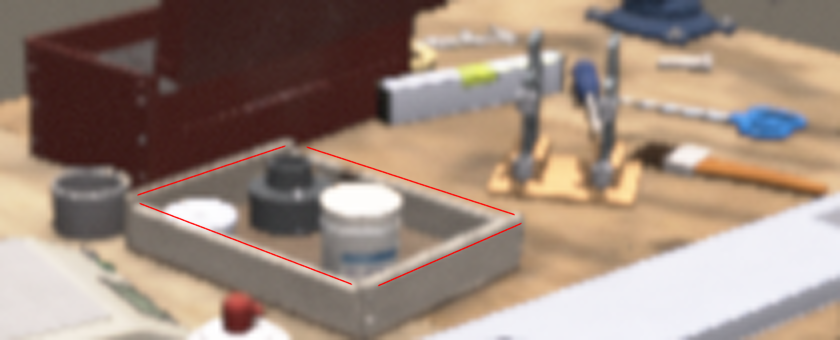

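```bash
cat >> h.py <<'E'
def go(target,phi=None,mod=True):
    """target TCP world; phi = desired direction of tool y axis in world (deg). print tool-frame shift (m) and turn (deg)"""
    s=bot.get_state(); R=np.array(s['ee_rot']); d=R.T@(np.array(target,float)-s['eef_pos'])/1000
    a=np.degrees(np.arctan2(R[1,1],R[0,1])); t=0
    if phi is not None:
        t=-(phi-a); 
        if mod: t=(t+90)%180-90
    print('pos',np.round(s['eef_pos'],1),'yaw_y %.1f'%a,'F',np.round(s['contact_force'],1),'w %.1f'%s['grip_width'],'t %.1f'%s['time'],'q7 %.2f'%s['qpos'][6])
    print('SHIFT',np.round(d,4),'TURN %.1f'%t,'rows>=',int(np.ceil(max(np.linalg.norm(d)/.0417,abs(t)/7.16))))
E
python3 - <<'E'
from h import *
T,S=pickle.load(open('s0.pkl','rb'))
print('pot',tri(T,(120,222),S,(418,345)),'bottle',tri(T,(177,140),S,(273,240)))
go([529,383,231])
E
```

```text
pot (array([420.21814928, 633.48756968, 118.78570726]), np.float64(9.241574167882458)) bottle (array([663.14785647, 461.77044543, 213.85636486]), np.float64(1.997510762222647))
pos [282.  585.6 231.3] yaw_y 64.3 F [-0.5 -0.5  0.5] w 85.7 t 2.3 q7 -0.05
SHIFT [-3.104e-01 -7.540e-02  3.000e-04] TURN 0.0 rows>= 8
```

```bash
python3 -m handwheel '[[[-0.04,-0.01,0,0,0],[-0.08,-0.02,0,0,0],[-0.12,-0.03,0,0,0],[-0.16,-0.04,0,0,0],[-0.2,-0.05,0,0,0],[-0.24,-0.06,0,0,0],[-0.28,-0.07,0,0,0],[-0.31,-0.0754,0,0,0.3],[-0.3104,-0.0754,0,0,0.3],[-0.3104,-0.0754,0,0,0.3],[-0.3104,-0.0754,0,0,0.3]]]'
python3 - <<'E'
from h import *
go([529,383,231])
T=avg('top',4);S=avg('side',4); crop(T,'t1.png',150,130,270,240,6);crop(S,'s1.png',260,120,430,300,4)
E
```

```text
time: 3.22
eef_pos: [528.2, 383.9, 231.2]
ee_rot: [[-0.901, 0.433, -0.001], [0.433, 0.901, 0.001], [0.001, 0.0, -1.0]]
contact_force: [0.5, 0.4, -0.8]
grip_width: 59.8
pos [528.2 383.9 231.2] yaw_y 64.3 F [ 0.5  0.4 -0.8] w 59.8 t 3.2 q7 0.48
SHIFT [-0.0011 -0.0005  0.0002] TURN 0.0 rows>= 1
```

View pics/t1.png

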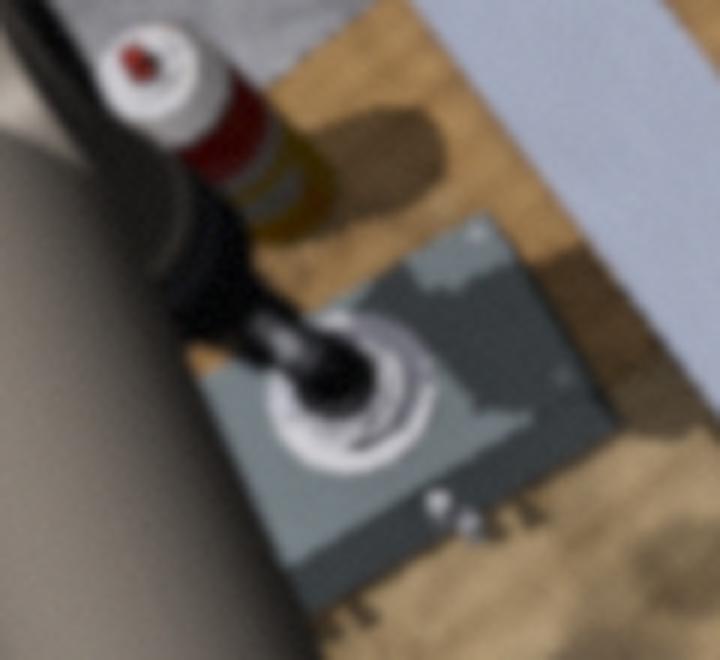

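View pics/s1.png

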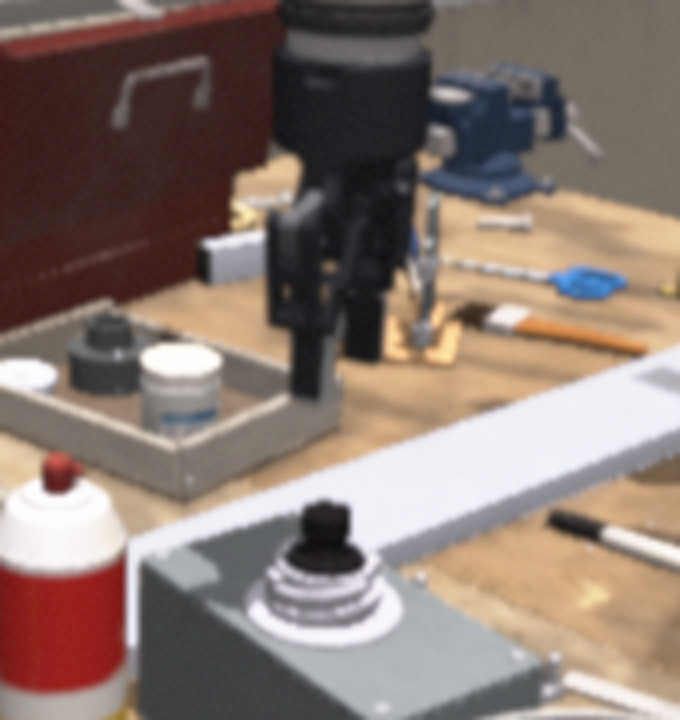

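```bash
python3 - <<'E'
from h import *
S=avg('side',1)
print(proj(S,[[528.2,383.9,239],[528.2,383.9,231]]))
E
python3 -m handwheel '[[[-0.001,0,0.03,0,0.3],[-0.001,0,0.06,0,0.4],[-0.001,0,0.08,0,0.4],[-0.001,0,0.09,0,0.4],[-0.001,0,0.095,0,0.4],[-0.001,0,0.095,0,0.4]]]' 30
python3 - <<'E'
from h import *
go([529,383,137])
T=avg('top',2);S=avg('side',4); crop(T,'t2.png',150,130,270,240,6);crop(S,'s2.png',280,180,400,300,6)
E
```

```text
[[344.58812251 214.44624473]
 [344.40650571 218.1230858 ]]
time: 4.17
eef_pos: [529.6, 382.6, 135.8]
ee_rot: [[-0.901, 0.434, -0.001], [0.434, 0.901, -0.001], [0.0, -0.001, -1.0]]
contact_force: [0.5, -1.1, 1.0]
grip_width: 51.3
pos [529.6 382.6 135.8] yaw_y 64.3 F [ 0.5 -1.1  1. ] w 51.3 t 4.2 q7 0.50
SHIFT [ 0.0007  0.0001 -0.0012] TURN 0.0 rows>= 1
```

View pics/s2.png

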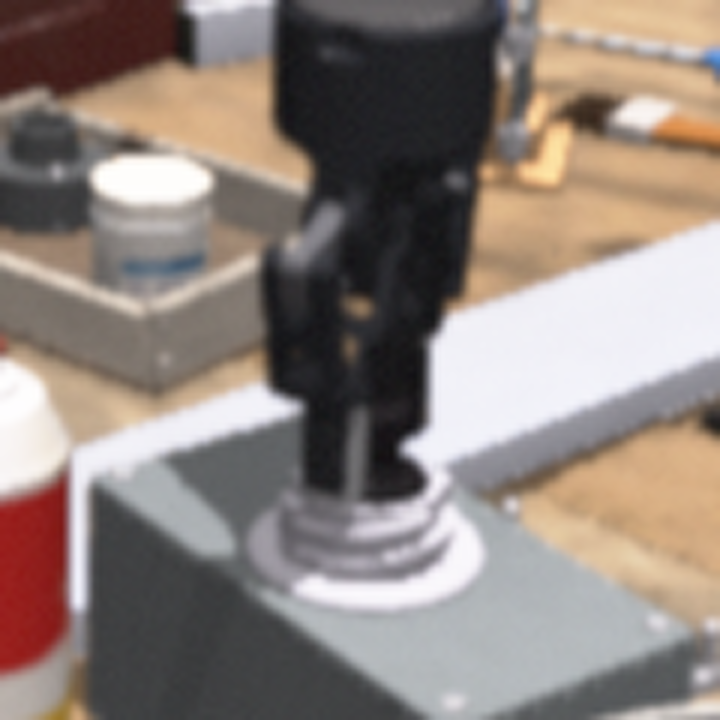

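View pics/t2.png

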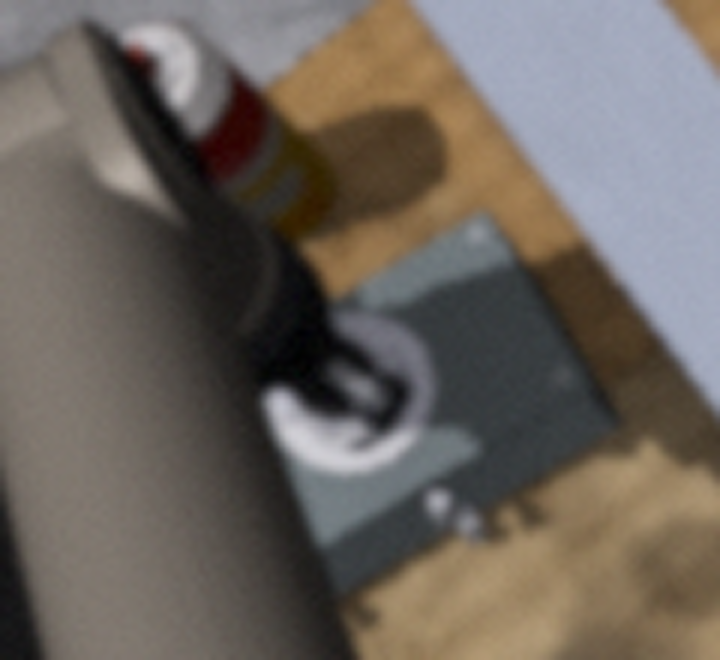

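```bash
python3 -m handwheel '[[[0,0,0,0,0.7],[0,0,0,0,0.8],[0,0,0,0,0.8],[0,0,0,0,0.8],[0,0,0,0,0.8],[0,0,0,0,0.8]]]' 30
python3 -m handwheel '[[[0,0,0,0,0.8],[0,0,-0.02,0,0.8],[0,0,-0.05,0,0.8],[0,0,-0.08,0,0.8],[0,0,-0.1,0,0.8],[0,0,-0.1,0,0.8],[0,0,-0.1,0,0.8]]]' 30
python3 - <<'E'
from h import *
go([529,383,137])
T=avg('top',2);S=avg('side',4); crop(T,'t3.png',150,130,270,240,6);crop(S,'s3.png',280,160,400,300,5)
E
```

```text
time: 4.97
eef_pos: [530.9, 382.3, 139.6]
ee_rot: [[-0.901, 0.434, 0.002], [0.434, 0.901, 0.001], [-0.001, 0.002, -1.0]]
contact_force: [-2.8, -3.3, 12.7]
grip_width: 26.4
time: 5.55
eef_pos: [530.6, 383.1, 238.0]
ee_rot: [[-0.901, 0.434, 0.003], [0.434, 0.901, 0.002], [-0.001, 0.003, -1.0]]
contact_force: [-0.4, 0.3, -1.0]
grip_width: 26.7
pos [530.6 383.1 238. ] yaw_y 64.3 F [-0.4  0.3 -1. ] w 26.7 t 5.5 q7 0.48
SHIFT [ 0.0015 -0.001   0.101 ] TURN 0.0 rows>= 3
```

View pics/s3.png

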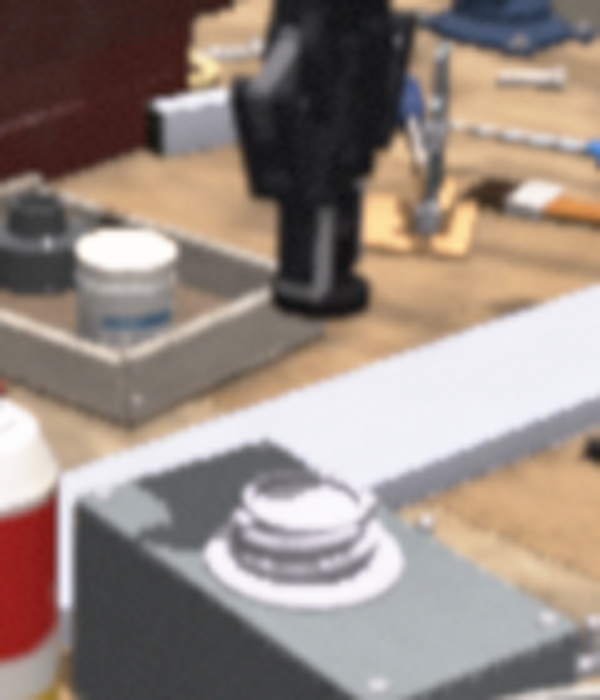

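View pics/t3.png

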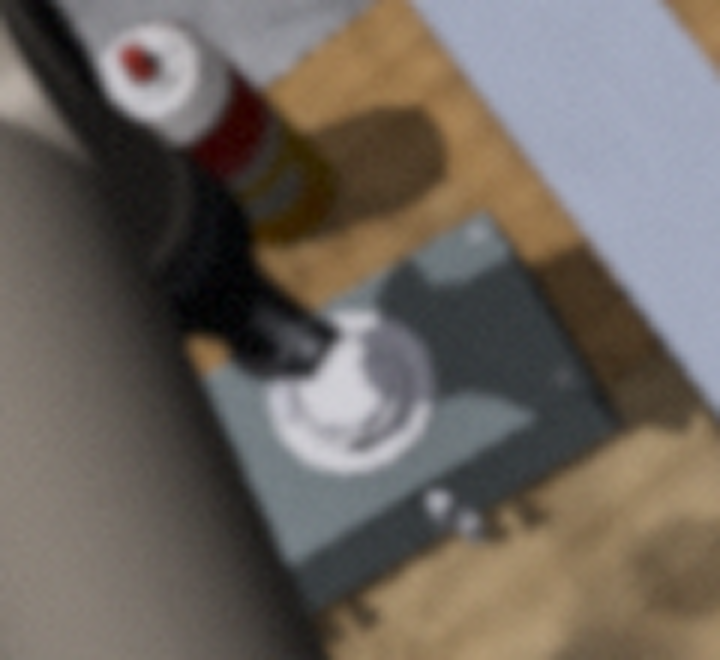

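```bash
python3 - <<'E'
from h import *
p=np.array([655.2,-110.8]);c,s=np.cos(.88),np.sin(.88);R=np.array([[c,-s],[s,c]])
for n,q in dict(jar=(623.8,-18.6),tin=(757,-121),glass=(616,-100.3),ring=(681,-175)).items(): print(n,R.T@(np.array(q)-p))
for q in((-55,-75),(-45,-80),(45,30),(50,10)): print(q,p+R@np.array(q))
S=avg('side',1);print(proj(S,[530.6,383.1,235]))
E
```

```text
jar [51.05557871 82.94653629]
tin [ 57.00044991 -84.96015954]
glass [-16.88356662  36.90305107]
ring [-33.0429365  -60.79016653]
(-55, -75) [ 677.96210299 -200.97697415]
(-45, -80) [ 688.18730882 -196.45534109]
(45, 30) [660.74963512 -57.00221612]
(50, 10) [679.35016842 -65.89154461]
[[343.2947092  216.10553925]]
```

```bash
python3 - <<'E'
from h import *
go([687.1,-72.2,200],140.4)
E
```

```text
pos [529.4 382.3 235.1] yaw_y 64.3 F [ 0.9 -0.2  0.3] w 26.9 t 5.9 q7 0.48
SHIFT [-0.3393 -0.341   0.0355] TURN -76.1 rows>= 12
```

```bash
python3 -m handwheel '[[[-0.02,-0.02,0,-6,0.8],[-0.048,-0.048,0,-12,0.8],[-0.076,-0.076,0,-19,0.8],[-0.104,-0.104,0,-26,0.8],[-0.132,-0.132,0,-33,0.8],[-0.16,-0.16,0,-40,0.8],[-0.188,-0.188,0,-47,0.8],[-0.216,-0.216,0,-54,0.8],[-0.244,-0.244,0,-61,0.8],[-0.272,-0.272,0,-68,0.8],[-0.3,-0.3,0,-74,0.8],[-0.325,-0.325,0,-76,0.8]]]'
python3 - <<'E'
from h import *
go([687.1,-72.2,60],140.4)
E
```

```text
time: 6.9
eef_pos: [681.9, -54.4, 235.8]
ee_rot: [[-0.637, -0.771, -0.0], [-0.771, 0.637, -0.001], [0.001, -0.0, -1.0]]
contact_force: [-0.1, -0.7, -1.1]
grip_width: 26.8
pos [681.9 -54.4 235.8] yaw_y 140.4 F [-0.1 -0.7 -1.1] w 26.8 t 6.9 q7 2.50
SHIFT [ 0.0103 -0.0153  0.1758] TURN 0.0 rows>= 5
```

```bash
python3 -m handwheel '[[[0.01,-0.015,0.035,0,0.8],[0.01,-0.015,0.07,0,0.8],[0.01,-0.015,0.11,0,0.8],[0.01,-0.015,0.15,0,0.8],[0.01,-0.015,0.175,0,0.8],[0.01,-0.015,0.175,0,0.8]]]'
python3 - <<'E'
from h import *
go([687.1,-72.2,17],140.4)
T=avg('top',2);S=avg('side',3); crop(T,'t4.png',315,105,455,270,4);crop(S,'s4.png',215,120,375,245,5)
E
```

```text
time: 7.4
eef_pos: [681.1, -67.9, 53.6]
ee_rot: [[-0.639, -0.769, -0.014], [-0.769, 0.639, 0.001], [0.008, 0.011, -1.0]]
contact_force: [-1.0, 1.1, -0.9]
grip_width: 26.5
pos [681.1 -67.9  53.6] yaw_y 140.3 F [-1.   1.1 -0.9] w 26.5 t 7.4 q7 2.53
SHIFT [-0.0008 -0.0078  0.0365] TURN -0.1 rows>= 1
```

View pics/s4.png

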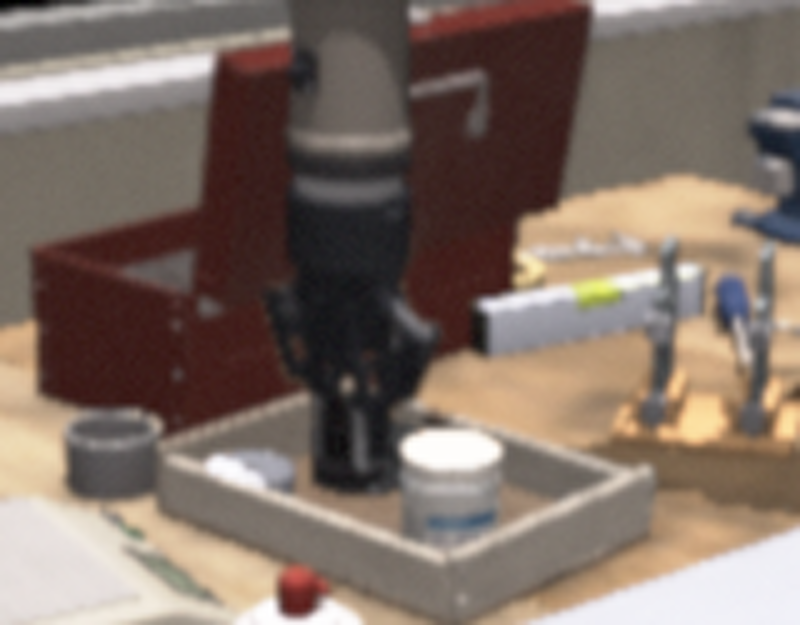

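View pics/t4.png

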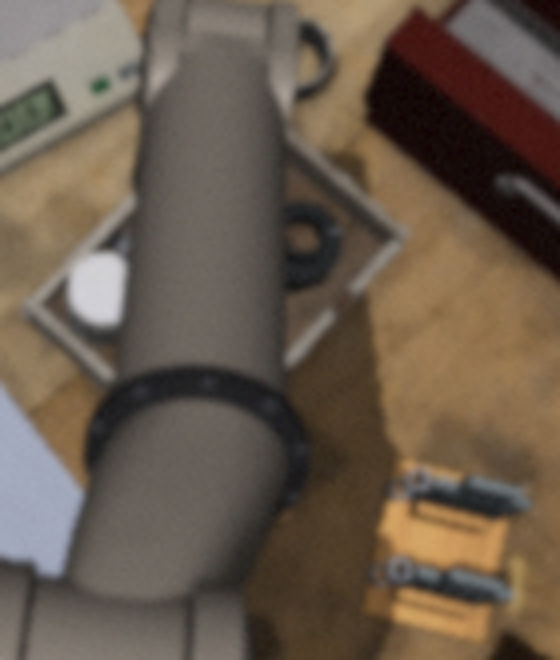

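```bash
python3 -m handwheel '[[[0,-0.004,0.02,0,0.8],[0,-0.006,0.03,0,0.8],[0,-0.006,0.036,0,0.8],[0,-0.006,0.036,0,0.8],[0,-0.006,0.036,0,0.8]]]'
python3 - <<'E'
from h import *
go([687.1,-72.2,17],140.4)
E
```

```text
time: 8.07
eef_pos: [691.6, -72.2, 25.7]
ee_rot: [[-0.639, -0.769, 0.0], [-0.769, 0.639, 0.0], [-0.0, -0.0, -1.0]]
contact_force: [0.0, 0.0, -1.3]
grip_width: 26.5
pos [691.6 -72.2  25.7] yaw_y 140.3 F [ 0.   0.  -1.3] w 26.5 t 8.1 q7 2.53
SHIFT [0.0029 0.0034 0.0087] TURN -0.1 rows>= 1
```

```bash
python3 -m handwheel '[[[0,0,0.006,0,0.8],[0,0,0.009,0,0.8],[0,0,0.009,0,0.8],[0,0,0.009,0,0.8]]]'
python3 -m handwheel '[[[0,0,0,0,0.6],[0,0,0,0,0.55],[0,0,0,0,0.5],[0,0,0,0,0.5],[0,0,-0.03,0,0.5],[0,0,-0.07,0,0.5],[0,0,-0.11,0,0.5],[0,0,-0.15,0,0.5],[0,0,-0.17,0,0.5],[0,0,-0.17,0,0.5]]]'
```

```text
time: 8.4
eef_pos: [691.8, -72.4, 16.6]
ee_rot: [[-0.639, -0.769, 0.001], [-0.769, 0.639, -0.0], [-0.0, -0.001, -1.0]]
contact_force: [0.4, -0.4, 0.9]
grip_width: 26.2
time: 9.23
eef_pos: [694.9, -72.5, 193.4]
ee_rot: [[-0.639, -0.769, 0.011], [-0.769, 0.639, -0.0], [-0.007, -0.009, -1.0]]
contact_force: [0.7, 0.6, 0.9]
grip_width: 42.9
```

```bash
python3 - <<'E'
from h import *
go([520,190,240],100)
E
```

```text
pos [694.9 -72.5 193.4] yaw_y 140.3 F [0.7 0.6 0.9] w 42.9 t 9.2 q7 2.52
SHIFT [-0.0905  0.3019 -0.0486] TURN 40.3 rows>= 8
```

```bash
python3 -m handwheel '[[[-0.01,0.03,-0.01,4,0.5],[-0.02,0.065,-0.02,9,0.5],[-0.03,0.1,-0.03,14,0.5],[-0.04,0.135,-0.04,19,0.5],[-0.05,0.17,-0.048,24,0.4],[-0.06,0.205,-0.048,29,0.4],[-0.07,0.24,-0.048,34,0.4],[-0.08,0.275,-0.048,39,0.4],[-0.09,0.302,-0.048,40,0.4],[-0.09,0.302,-0.048,40,0.4],[-0.09,0.302,-0.048,40,0.4]]]'
python3 - <<'E'
from h import *
T=avg('top',6);S=avg('side',6);pickle.dump((T,S),open('s1.pkl','wb')); go([520,190,240],100)
crop(T,'t5.png',315,105,455,270,4);crop(S,'s5.png',215,160,375,265,5)
E
```

```text
time: 10.15
eef_pos: [514.8, 192.0, 233.5]
ee_rot: [[-0.983, -0.184, -0.002], [-0.184, 0.983, -0.0], [0.002, 0.0, -1.0]]
contact_force: [0.2, -0.3, -1.0]
grip_width: 51.1
pos [516.8 189.7 234.3] yaw_y 100.3 F [ 0.2 -0.6 -0.8] w 51.5 t 10.8 q7 1.34
SHIFT [-0.0032 -0.0003 -0.0057] TURN 0.3 rows>= 1
```

View pics/t5.png

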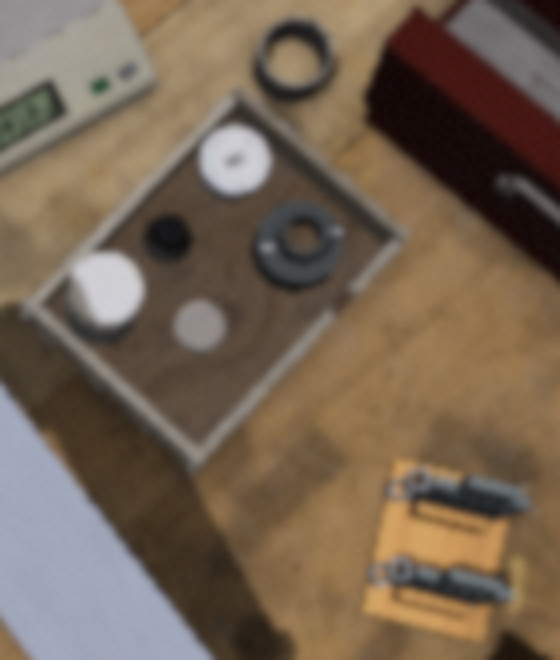

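View pics/s5.png

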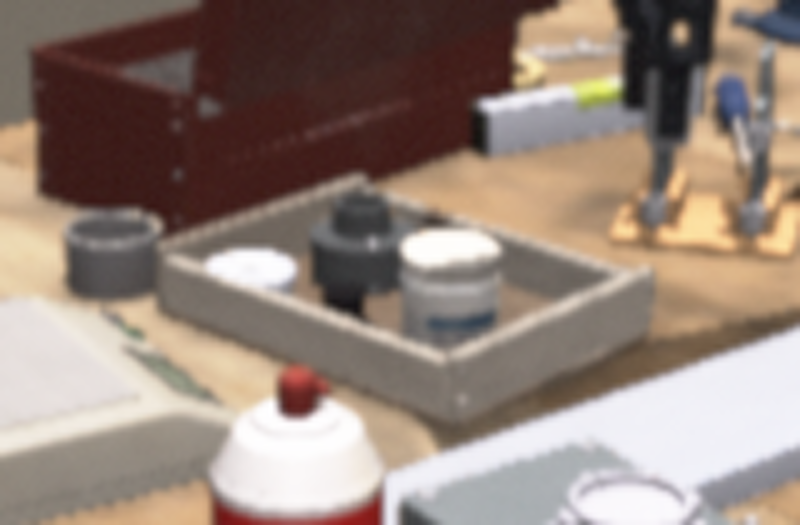

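```bash
python3 - <<'E'
from h import *
T,S=pickle.load(open('s1.pkl','rb'))
q=edgefit([(T,circ(0,0,15,21,60,np.pi*.9,np.pi*2)),],[691.7,-72.3,0],free=[0,1],half=3);print('plug disc',q)
print(np.round(proj(T,[[691.7,-72.3,40],[691.7,-72.3,15]]),1))
q=edgefit([(T,circ(0,0,20,21))],[616,-100,0],free=[0,1],half=3);print('glass',q)
crop(T,'z3.png',340,150,385,200,14)
crop(T,'t5c.png',165,155,265,240,7);crop(S,'s5c.png',300,230,400,310,7)
E
```

```text
med 0.00  rms 0.08 w 1.00
plug disc [690.3371427 -68.4996821   0.       ]
[[357.9 161.5]
 [357.2 163.7]]
  med 0.02  rms 0.05 w 1.00
glass [ 615.94899507 -100.2243838     0.        ]
```

View pics/z3.png

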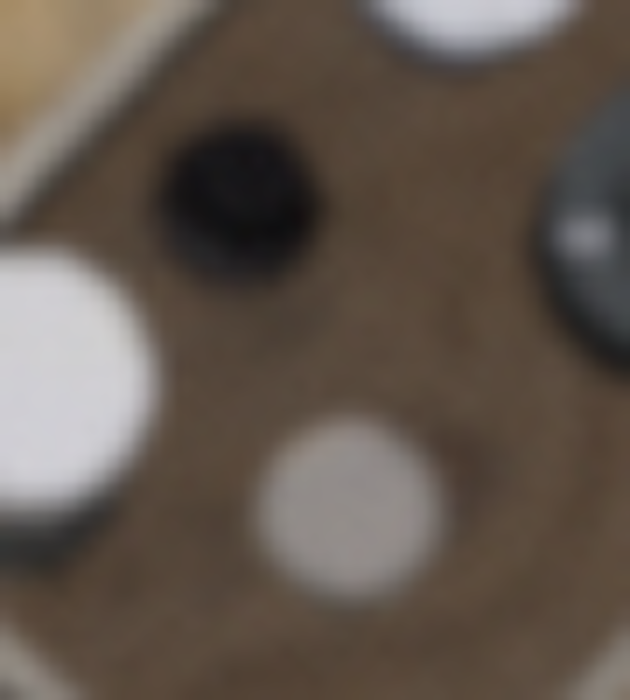

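View pics/t5c.png

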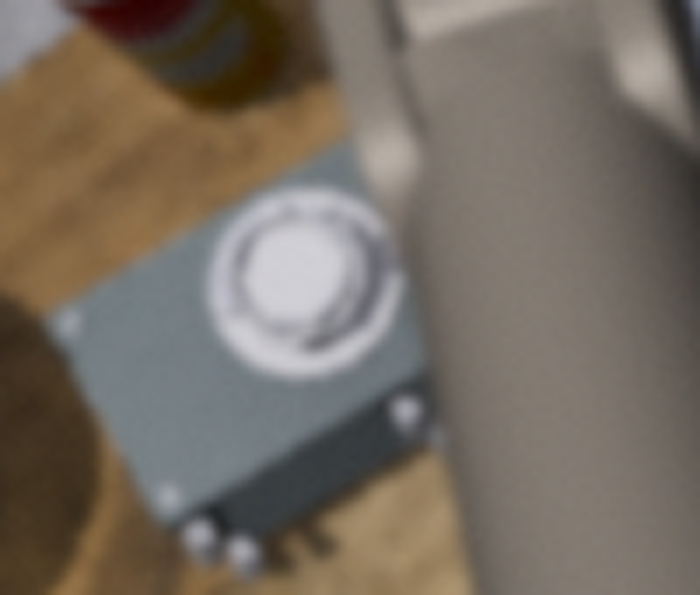

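View pics/s5c.png

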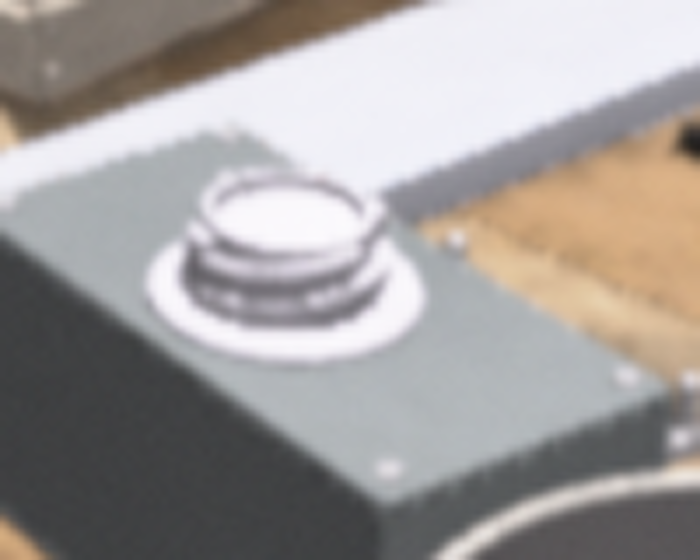

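```bash
python3 - <<'E'
from h import *
go([616,-100.2,150],50.4)
E
```

```text
pos [516.8 189.7 234.3] yaw_y 100.3 F [ 0.2 -0.6 -0.8] w 51.5 t 10.8 q7 1.34
SHIFT [-0.046  -0.3029  0.0843] TURN 49.9 rows>= 8
```

```bash
python3 -m handwheel '[[[-0.005,-0.03,0,5,0.25],[-0.01,-0.065,0,10,0.25],[-0.015,-0.1,0,15,0.25],[-0.02,-0.135,0.01,20,0.25],[-0.025,-0.17,0.02,25,0.25],[-0.03,-0.205,0.035,30,0.25],[-0.035,-0.24,0.05,36,0.25],[-0.04,-0.275,0.065,42,0.25],[-0.046,-0.303,0.084,49.9,0.25],[-0.046,-0.303,0.084,49.9,0.25],[-0.046,-0.303,0.084,49.9,0.25]]]'
python3 - <<'E'
from h import *
go([616,-100.2,40],50.4)
S=avg('side',3); crop(S,'s6.png',215,120,375,245,5)
E
```

```text
time: 11.67
eef_pos: [615.1, -102.1, 148.8]
ee_rot: [[-0.768, 0.64, -0.003], [0.64, 0.768, -0.001], [0.002, -0.003, -1.0]]
contact_force: [0.6, 0.8, -0.5]
grip_width: 64.1
pos [ 615.1 -102.1  148.8] yaw_y 50.2 F [ 0.6  0.8 -0.5] w 64.1 t 11.7 q7 1.12
SHIFT [0.0004 0.0023 0.1088] TURN -0.2 rows>= 3
```

View pics/s6.png

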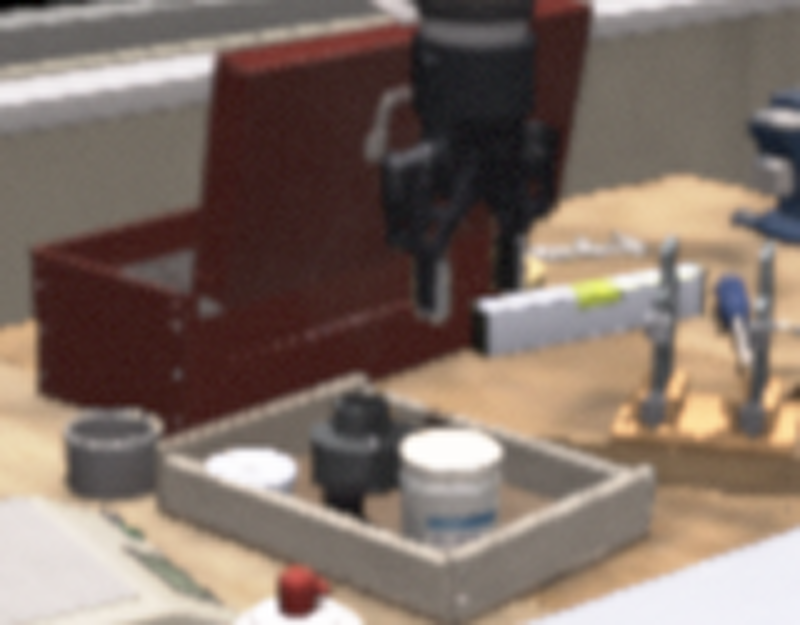

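```bash
python3 -m handwheel '[[[0,0.002,0.03,0,0.25],[0,0.002,0.06,0,0.25],[0,0.002,0.09,0,0.25],[0,0.002,0.115,0,0.25],[0,0.002,0.13,0,0.25],[0,0.002,0.138,0,0.25],[0,0.002,0.138,0,0.25],[0,0.002,0.138,0,0.25]]]'
python3 - <<'E'
from h import *
go([616,-100.2,11],50.4)
E
```

```text
time: 12.48
eef_pos: [617.9, -97.4, 13.2]
ee_rot: [[-0.771, 0.636, 0.001], [0.636, 0.771, 0.001], [-0.0, 0.001, -1.0]]
contact_force: [1.0, -1.2, -0.1]
grip_width: 64.2
pos [617.9 -97.4  13.2] yaw_y 50.5 F [ 1.  -1.2 -0.1] w 64.2 t 12.5 q7 1.17
SHIFT [-0.0003 -0.0034  0.0022] TURN 0.1 rows>= 1
```

```bash
python3 -m handwheel '[[[0,-0.002,0.002,0,0.4],[0,-0.002,0.002,0,0.5],[0,-0.002,0.002,0,0.7],[0,-0.002,0.002,0,0.7],[0,-0.002,0.002,0,0.7],[0,-0.002,0.002,0,0.7],[0,-0.002,0.002,0,0.7],[0,-0.002,0.002,0,0.7]]]' 25
python3 -m handwheel '[[[0,0,0,0,0.5],[0,0,0,0,0.3],[0,0,0,0,0.25],[0,0,-0.03,0,0.25],[0,0,-0.035,-6,0.25],[0,0,-0.035,-6,0.25]]]'
```

```text
time: 13.15
eef_pos: [616.6, -100.3, 11.7]
ee_rot: [[-0.77, 0.638, 0.001], [0.638, 0.77, 0.0], [-0.001, 0.001, -1.0]]
contact_force: [-1.4, -0.0, 5.9]
grip_width: 39.5
time: 13.65
eef_pos: [617.8, -100.3, 47.3]
ee_rot: [[-0.834, 0.552, 0.004], [0.552, 0.834, -0.0], [-0.004, 0.002, -1.0]]
contact_force: [0.6, 0.5, -0.1]
grip_width: 63.8
```

```bash
python3 -m handwheel '[[[0,0,-0.03,4,0.25],[0,0,-0.055,11,0.25],[0,0,-0.055,18,0.25],[0,0,-0.055,25,0.25],[0,0,-0.055,32,0.25],[0,0,-0.055,39,0.25],[0,0,-0.055,46,0.25],[0,0,-0.055,53,0.25],[0,0,-0.055,60,0.25],[0,0,-0.055,67,0.25],[0,0,-0.055,74,0.25],[0,0,-0.055,81,0.25]]]'
python3 -m handwheel '[[[0,0,0,7,0.25],[0,0,0,14,0.25],[0,0,0,15,0.25],[0,0,0,15,0.25]]]'
python3 - <<'E'
from h import *
go([616.5,-100.3,11.5],-39.6)
E
```

```text
time: 14.65
eef_pos: [615.3, -99.7, 99.2]
ee_rot: [[0.424, 0.906, -0.002], [0.906, -0.424, 0.0], [-0.0, -0.002, -1.0]]
contact_force: [0.3, 0.3, -0.4]
grip_width: 63.9
time: 14.98
eef_pos: [615.5, -99.7, 99.3]
ee_rot: [[0.637, 0.771, -0.002], [0.771, -0.637, -0.0], [-0.001, -0.001, -1.0]]
contact_force: [-0.0, -0.4, -0.3]
grip_width: 63.9
pos [615.5 -99.7  99.3] yaw_y -39.6 F [-0.  -0.4 -0.3] w 63.9 t 15.0 q7 -0.22
SHIFT [0.0002 0.0013 0.0878] TURN 0.0 rows>= 3
```

```bash
python3 -m handwheel '[[[0,0,0.03,0,0.25],[0,0,0.06,0,0.25],[0,0,0.08,0,0.25],[0,0,0.088,0,0.25],[0,0,0.088,0,0.25],[0,0,0.088,0,0.4],[0,0,0.088,0,0.5],[0,0,0.088,0,0.7],[0,0,0.088,0,0.7],[0,0,0.088,0,0.7],[0,0,0.088,0,0.7],[0,0,0.088,0,0.7]]]' 25
python3 -m handwheel '[[[0,0,0,0,0.7],[0,0,0,0,0.7],[0,0,-0.03,0,0.7],[0,0,-0.07,0,0.7],[0,0,-0.11,0,0.7],[0,0,-0.15,0,0.7],[0,0,-0.19,0,0.7],[0,0,-0.2,0,0.7],[0,0,-0.2,0,0.7],[0,0,-0.2,0,0.7]]]' 40
python3 - <<'E'
from h import *
go([528.5,383.5,200])
T=avg('top',2);S=avg('side',2); crop(S,'s7.png',215,100,375,245,5)
E
```

```text
time: 15.98
eef_pos: [617.5, -100.5, 14.1]
ee_rot: [[0.638, 0.77, 0.003], [0.77, -0.638, -0.0], [0.002, 0.003, -1.0]]
contact_force: [-0.6, 0.9, 6.0]
grip_width: 39.5
time: 16.82
eef_pos: [615.8, -99.6, 212.1]
ee_rot: [[0.637, 0.771, 0.0], [0.771, -0.637, 0.001], [0.001, -0.0, -1.0]]
contact_force: [-0.5, -0.4, -1.6]
grip_width: 38.6
pos [615.8 -99.6 212.1] yaw_y -39.6 F [-0.5 -0.4 -1.6] w 38.6 t 16.8 q7 -0.29
SHIFT [ 0.3166 -0.3751  0.0126] TURN 0.0 rows>= 12
```

View pics/s7.png

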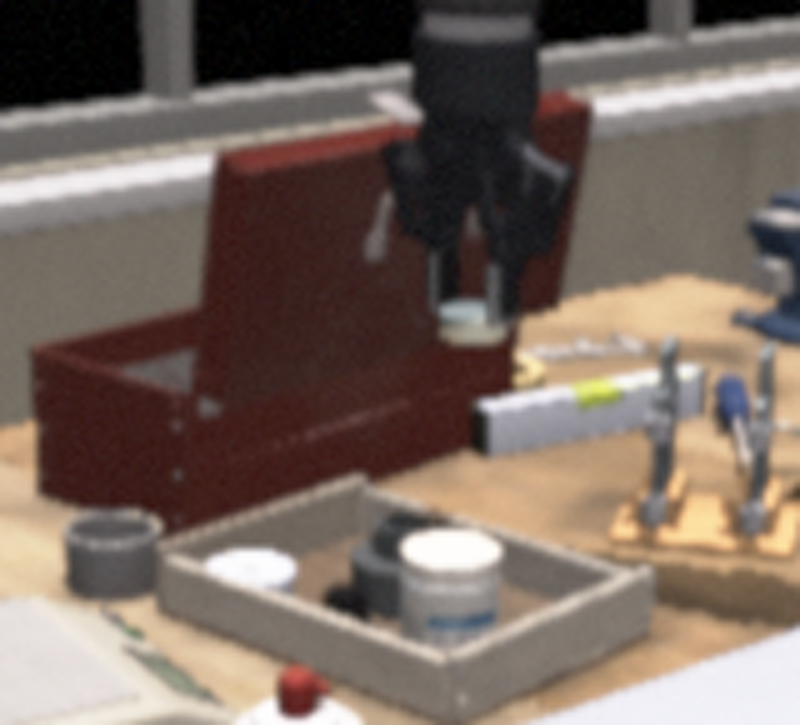

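```bash
python3 -m handwheel '[[[0.015,-0.02,0,0,0.7],[0.04,-0.047,0,0,0.7],[0.065,-0.077,0,0,0.7],[0.09,-0.107,0,0,0.7],[0.115,-0.137,0,0,0.7],[0.14,-0.167,0,0,0.7],[0.165,-0.197,0,0,0.7],[0.19,-0.227,0,0,0.7],[0.215,-0.257,0,0,0.7],[0.24,-0.287,0,0,0.7],[0.265,-0.317,0,0,0.7],[0.29,-0.345,0.01,0,0.7]]]' 40
python3 -m handwheel '[[[0.01,-0.012,0,0,0.7],[0.02,-0.022,0.01,0,0.7],[0.0266,-0.03,0.02,0,0.7],[0.0266,-0.03,0.03,0,0.7],[0.0266,-0.03,0.03,0,0.7],[0.0266,-0.03,0.03,0,0.7]]]'
python3 - <<'E'
from h import *
go([528.5,383.5,170])
T=avg('top',4);S=avg('side',6); pickle.dump((T,S),open('s2.pkl','wb'));crop(S,'s8.png',300,170,400,290,6);crop(T,'t8.png',150,130,270,240,6)
E
```

```text
time: 18.02
eef_pos: [534.7, 345.8, 202.5]
ee_rot: [[0.637, 0.771, 0.001], [0.771, -0.637, 0.001], [0.001, -0.0, -1.0]]
contact_force: [1.6, 0.5, -0.3]
grip_width: 38.2
time: 18.52
eef_pos: [529.3, 380.0, 171.2]
ee_rot: [[0.64, 0.768, -0.001], [0.768, -0.64, -0.003], [-0.003, 0.001, -1.0]]
contact_force: [1.1, 0.1, -0.4]
grip_width: 38.3
pos [529.3 380.  171.2] yaw_y -39.8 F [ 1.1  0.1 -0.4] w 38.3 t 18.5 q7 -1.08
SHIFT [ 0.0021 -0.0029  0.0012] TURN 0.0 rows>= 1
```

View pics/s8.png

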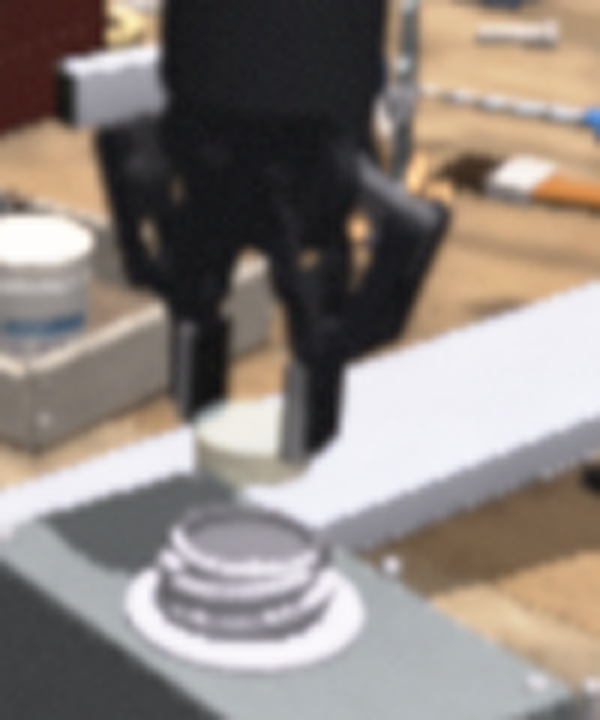

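View pics/t8.png

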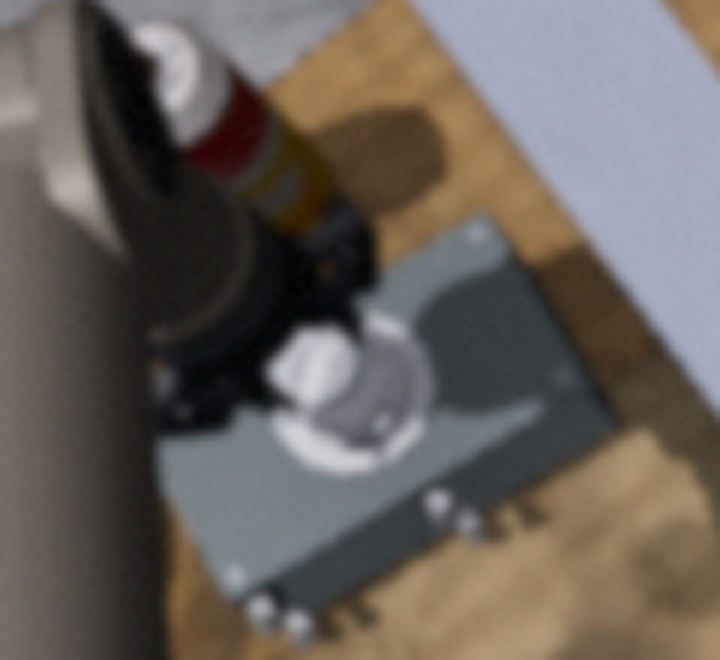

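```bash
python3 -m handwheel '[[[0,0,0.012,0,0.7],[0,0,0.012,0,0.7],[0,0,0.012,0,0.7],[0,0,0.012,0,0.7]]]'
python3 - <<'E'
from h import *
go([528.8,383.2,150])
E
```

```text
time: 19.35
eef_pos: [528.8, 382.9, 159.9]
ee_rot: [[0.638, 0.77, -0.0], [0.77, -0.638, -0.0], [-0.001, -0.0, -1.0]]
contact_force: [0.1, -0.3, -1.0]
grip_width: 38.5
pos [528.8 382.9 159.9] yaw_y -39.6 F [ 0.1 -0.3 -1. ] w 38.5 t 19.4 q7 -1.07
SHIFT [ 0.0002 -0.0002  0.0099] TURN 0.0 rows>= 1
```

```bash
python3 -m handwheel '[[[0,0,0.01,0,0.7],[0,0,0.015,0,0.7],[0,0,0.018,0,0.7],[0,0,0.02,0,0.7],[0,0,0.022,0,0.7],[0,0,0.022,0,0.7]]]'
python3 - <<'E'
from h import *
go([528.8,383.2,135.5])
S=avg('side',6);crop(S,'s9.png',300,190,400,290,7)
E
```

```text
time: 19.85
eef_pos: [529.0, 383.0, 138.1]
ee_rot: [[0.638, 0.77, -0.0], [0.77, -0.638, -0.0], [-0.0, -0.0, -1.0]]
contact_force: [-0.1, 0.1, -0.6]
grip_width: 38.3
pos [529.  383.  138.1] yaw_y -39.6 F [-0.1  0.1 -0.6] w 38.3 t 19.9 q7 -1.06
SHIFT [ 0.0001 -0.0003  0.0026] TURN 0.0 rows>= 1
```

View pics/s9.png

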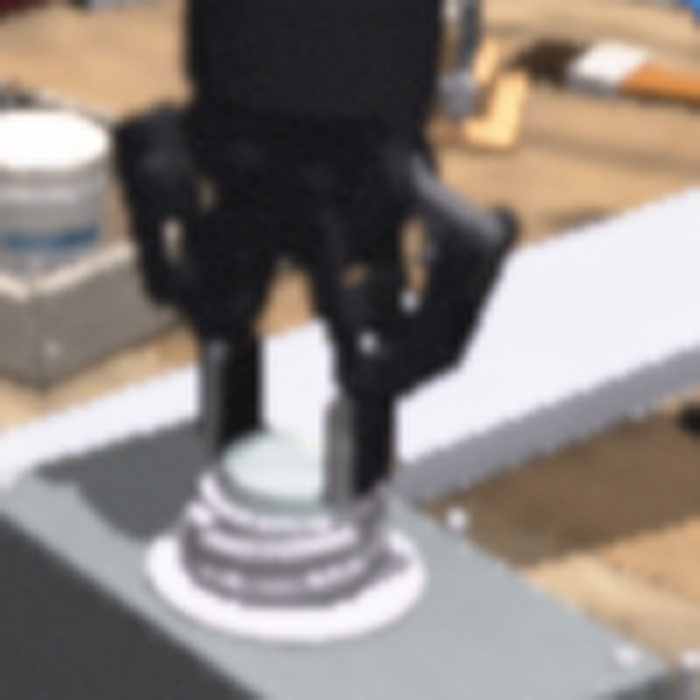

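```bash
python3 -m handwheel '[[[0,0,0.001,0,0.7],[0,0,0.002,0,0.7],[0,0,0.0025,0,0.7],[0,0,0.003,0,0.7],[0,0,0.003,0,0.7]]]'
python3 -m handwheel '[[[0,0,0.001,0,0.7],[0,0,0.0015,0,0.7],[0,0,0.0015,0,0.7],[0,0,0.0015,0,0.7]]]'
```

```text
time: 20.57
eef_pos: [529.2, 383.2, 137.7]
ee_rot: [[0.638, 0.77, -0.0], [0.77, -0.638, 0.001], [0.001, -0.001, -1.0]]
contact_force: [-3.8, -1.9, 9.9]
grip_width: 37.9
time: 20.9
eef_pos: [529.3, 383.2, 137.6]
ee_rot: [[0.638, 0.77, -0.0], [0.77, -0.638, 0.002], [0.001, -0.002, -1.0]]
contact_force: [-7.1, -3.9, 18.2]
grip_width: 38.6
```

```bash
python3 -m handwheel '[[[0,0,-0.002,0,0.7],[0,0,-0.003,0,0.7],[0,0,-0.003,0,0.6],[0,0,-0.003,0,0.5],[0,0,-0.003,0,0.4],[0,0,-0.003,0,0.35],[0,0,-0.003,0,0.3],[0,0,-0.003,0,0.3],[0,0,-0.03,0,0.3],[0,0,-0.07,0,0.3],[0,0,-0.1,0,0.3],[0,0,-0.1,0,0.3]]]'
python3 - <<'E'
from h import *
go([528.8,383.2,135.5])
T=avg('top',4);S=avg('side',6);crop(S,'s10.png',310,220,390,290,9);crop(T,'t10.png',165,155,265,240,7)
E
```

```text
time: 21.9
eef_pos: [532.8, 384.3, 241.0]
ee_rot: [[0.638, 0.77, 0.01], [0.77, -0.638, 0.007], [0.012, 0.003, -1.0]]
contact_force: [1.0, 0.2, 0.4]
grip_width: 59.8
pos [532.8 384.3 241. ] yaw_y -39.6 F [1.  0.2 0.4] w 59.8 t 21.9 q7 -1.11
SHIFT [-0.0047 -0.0027  0.1054] TURN 0.0 rows>= 3
```

View pics/s10.png

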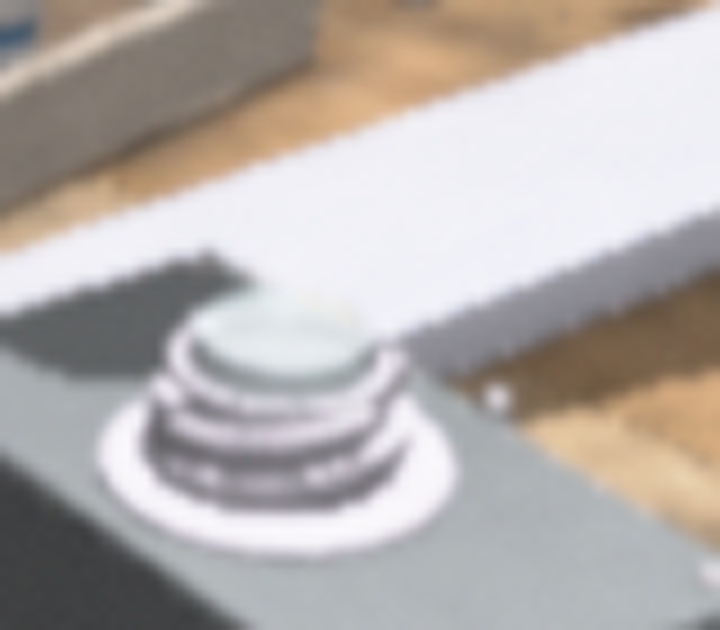

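View pics/t10.png

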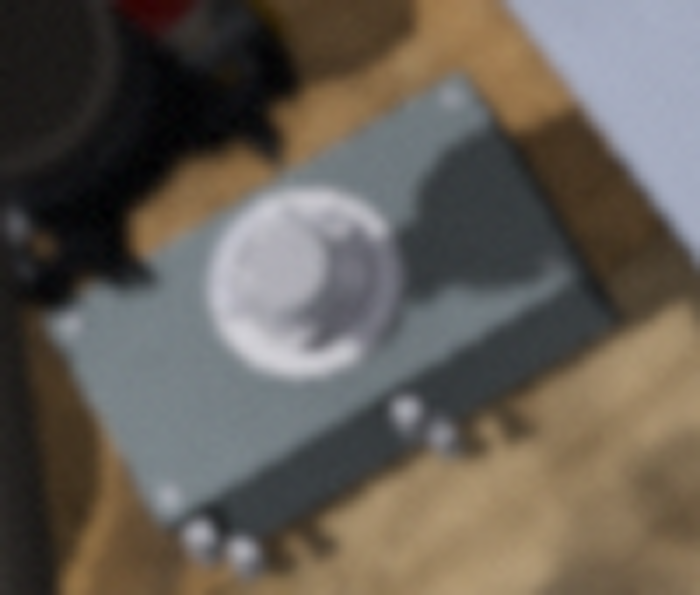

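```bash
python3 - <<'E'
from h import *
S=avg('side',6);
for dz in(144,150): print(proj(S,[528.8,383.2,dz]))
overlay(S,[528.8,383.2,0],[circ(0,0,144,21),circ(0,0,136,26.5)],'s11.png',(315,235,375,280),12)
crop(S,'s11r.png',315,235,375,280,12)
E
```

```text
[[342.20531103 256.49361841]]
[[342.33171713 253.92027543]]
```

View pics/s11.png

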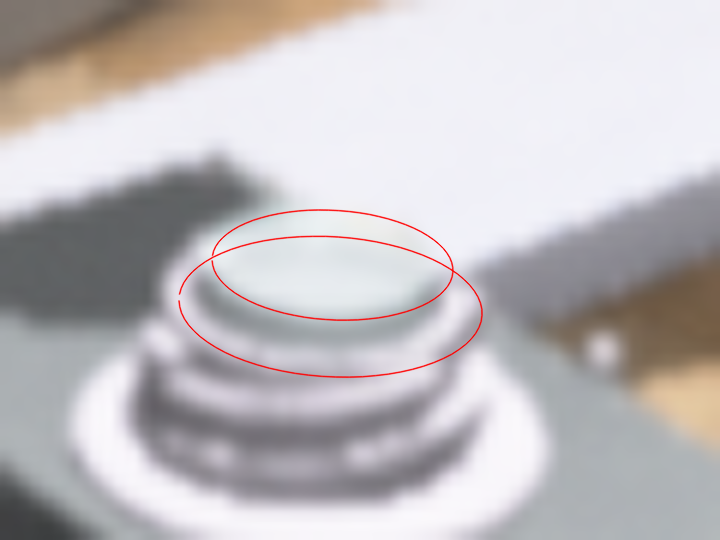

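View pics/s11r.png

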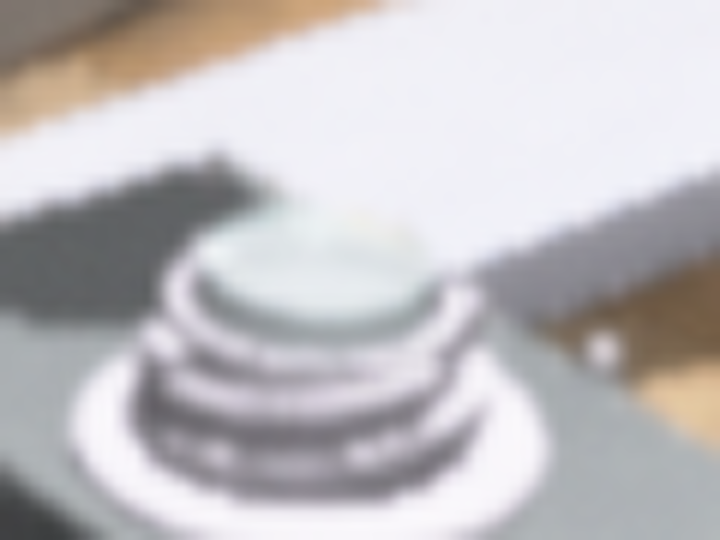

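```bash
python3 - <<'E'
from h import *
T=avg('top',8);S=avg('side',6);pickle.dump((T,S),open('s3.pkl','wb'))
crop(T,'t12.png',325,110,435,225,7);crop(S,'s12.png',230,180,350,245,6)
for c in(T,S):
    r=bot.silhouettes(c,'ring'); print([(np.round(d['uv'],1),d['p'],d['pixels'].sum()) for d in r])
E
```

```text
Traceback (most recent call last):
ValueError: only the last four pictures can be asked about
```

View pics/t12.png

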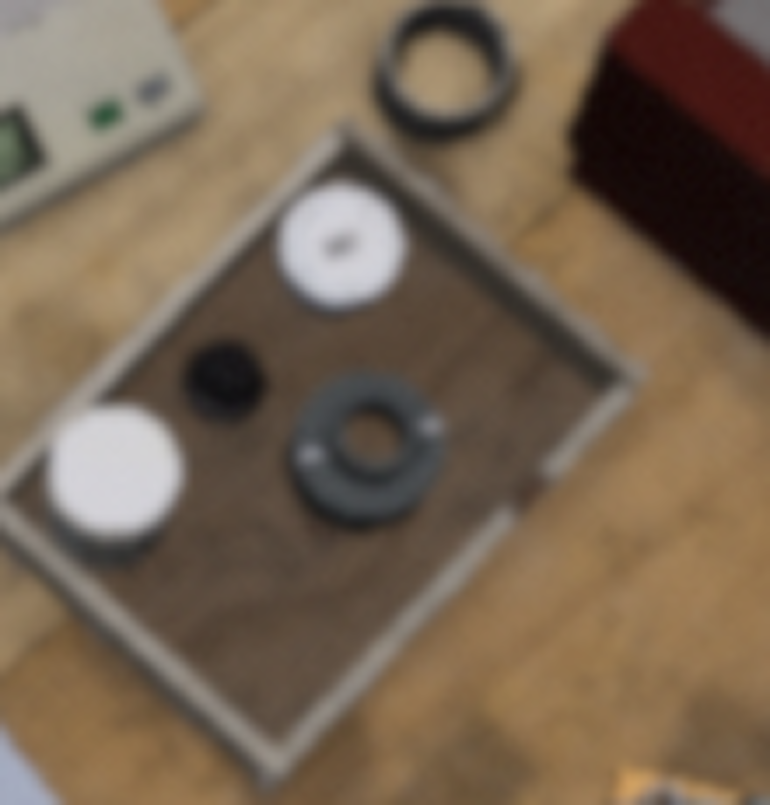

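View pics/s12.png

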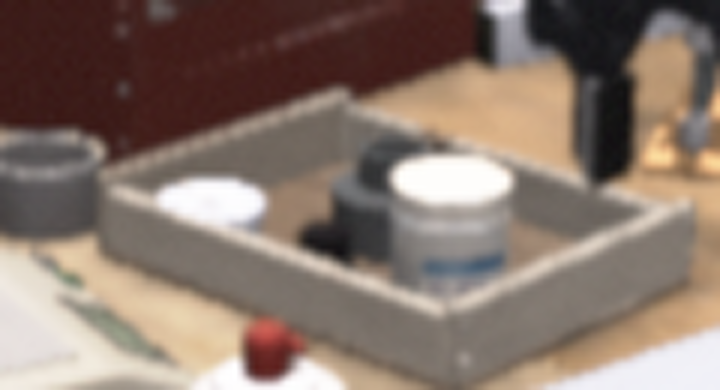

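```bash
python3 - <<'E'
from h import *
T,S=pickle.load(open('s3.pkl','rb'))
g=cv2.cvtColor(T['f'].astype(np.uint8),cv2.COLOR_BGR2GRAY).astype(float)
pts=[]
for x,y in((369.4,175),(386.4,170.7)):
    xi,yi=int(round(x)),int(round(y)); w=g[yi-3:yi+4,xi-3:xi+4]; w=np.clip(w-np.percentile(w,60),0,None); yy,xx=np.mgrid[yi-3:yi+4,xi-3:xi+4]
    pts.append((float((w*xx).sum()/w.sum()),float((w*yy).sum()/w.sum())))
P=[atz(T,u,42) for u in pts]; d=P[1]-P[0]
print(pts,np.round(P,1),'mid',np.round((P[0]+P[1])/2,1),'len',np.linalg.norm(d),'ang',np.degrees(np.arctan2(d[1],d[0])))
m=(P[0]+P[1])/2
q=edgefit([(T,circ(0,0,40,36,40,np.pi*.2,np.pi*1.1))],[m[0],m[1],0],free=[0,1],half=3);print('flange',q)
q=edgefit([(T,circ(0,0,62,12))],[m[0],m[1],0],free=[0,1],half=3);print('hole?',q)
print(proj(T,[[m[0],m[1],62]]))
E
```

```text
[(368.99006622516555, 174.48675496688742), (386.50852713178296, 170.2108527131783)] [[ 649.7 -110.9   42. ]
 [ 668.6 -167.4   42. ]] mid [ 659.2 -139.2   42. ] len 59.650983027569836 ang -71.53293570570337
  med -0.01  rms 0.15 w 1.00
flange [ 659.2917887  -139.59885246    0.        ]
  med 0.08  rms 0.42 w 1.00
hole? [ 652.66129099 -137.54619617    0.        ]
[[378.65123743 170.70814614]]
```

```bash
python3 - <<'E'
from h import *
go([659.2,-139.4,200],-71.5)
E
```

```text
pos [529.  383.  233.8] yaw_y -39.6 F [ 0.2 -0.6 -0. ] w 59.9 t 23.4 q7 -1.11
SHIFT [-0.3194  0.4334  0.0338] TURN 31.9 rows>= 13
```

```bash
python3 -m handwheel '[[[-0.02,0.03,0,3,0.3],[-0.044,0.06,0,6,0.3],[-0.068,0.092,0,9,0.3],[-0.092,0.124,0,12,0.3],[-0.116,0.156,0,15,0.3],[-0.14,0.188,0,18,0.3],[-0.164,0.22,0,21,0.3],[-0.188,0.252,0,24,0.3],[-0.212,0.284,0,27,0.3],[-0.236,0.316,0,30,0.3],[-0.26,0.348,0,31.9,0.3],[-0.284,0.382,0,31.9,0.3]]]'
python3 -m handwheel '[[[-0.006,0.022,0.01,0,0.3],[-0.008,0.036,0.03,0,0.3],[-0.008,0.036,0.03,0,0.3],[-0.008,0.036,0.03,0,0.3],[-0.008,0.036,0.03,0,0.3]]]'
python3 - <<'E'
from h import *
go([659.2,-139.4,100],-71.5)
E
```

```text
time: 24.4
eef_pos: [642.4, -80.7, 233.8]
ee_rot: [[0.948, 0.317, 0.0], [0.317, -0.948, 0.001], [0.0, -0.0, -1.0]]
contact_force: [0.6, 0.4, 1.4]
grip_width: 60.1
time: 24.82
eef_pos: [646.6, -114.5, 204.2]
ee_rot: [[0.948, 0.319, 0.0], [0.319, -0.948, 0.001], [0.001, -0.001, -1.0]]
contact_force: [0.6, 0.4, 0.2]
grip_width: 59.6
pos [ 646.6 -114.5  204.2] yaw_y -71.4 F [0.6 0.4 0.2] w 59.6 t 24.8 q7 -0.76
SHIFT [0.0039 0.0277 0.1041] TURN 0.1 rows>= 3
```

```bash
python3 -m handwheel '[[[0.004,0.027,0.02,0,0.3],[0.004,0.028,0.06,0,0.3],[0.004,0.028,0.1,0,0.3],[0.004,0.028,0.104,0,0.3],[0.004,0.028,0.104,0,0.3],[0.004,0.028,0.104,0,0.3]]]'
python3 - <<'E'
from h import *
go([659.2,-139.4,47],-71.5)
E
```

```text
time: 25.32
eef_pos: [660.3, -140.4, 102.0]
ee_rot: [[0.948, 0.319, 0.003], [0.319, -0.948, -0.0], [0.003, 0.001, -1.0]]
contact_force: [-0.4, -0.3, 1.7]
grip_width: 59.7
pos [ 660.3 -140.4  102. ] yaw_y -71.4 F [-0.4 -0.3  1.7] w 59.7 t 25.3 q7 -0.67
SHIFT [-0.0009 -0.0013  0.055 ] TURN 0.1 rows>= 2
```

```bash
python3 -m handwheel '[[[-0.001,-0.001,0.03,0,0.3],[-0.001,-0.001,0.05,0,0.3],[-0.001,-0.001,0.053,0,0.3],[-0.001,-0.001,0.053,0,0.3],[-0.001,-0.001,0.053,0,0.45],[-0.001,-0.001,0.053,0,0.6],[-0.001,-0.001,0.053,0,0.6],[-0.001,-0.001,0.053,0,0.6],[-0.001,-0.001,0.053,0,0.6]]]' 25
python3 - <<'E'
from h import *
go([659.2,-139.4,47],-71.5)
S=avg('side',3);crop(S,'s13.png',230,120,370,245,5)
E
```

```text
time: 26.07
eef_pos: [659.4, -141.2, 49.9]
ee_rot: [[0.948, 0.317, 0.005], [0.317, -0.948, -0.0], [0.004, 0.002, -1.0]]
contact_force: [-1.9, 0.9, 7.7]
grip_width: 39.2
pos [ 659.4 -141.2   49.9] yaw_y -71.5 F [-1.9  0.9  7.7] w 39.2 t 26.1 q7 -0.64
SHIFT [ 0.0003 -0.0018  0.0029] TURN -0.0 rows>= 1
```

View pics/s13.png

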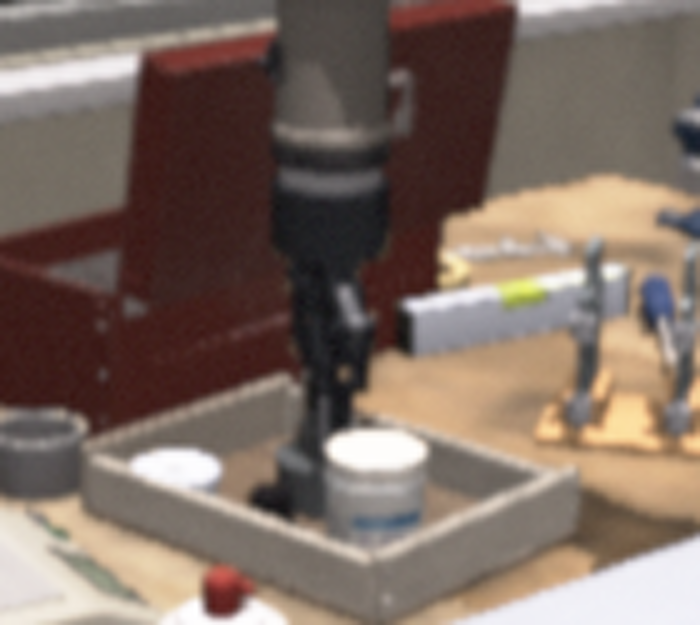

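```bash
python3 -m handwheel '[[[0,0,0,0,0.45],[0,0,0,0,0.3],[0,0,0,0,0.3],[0,0,-0.03,0,0.3],[0,0,-0.035,-7,0.3],[0,0,-0.035,-14,0.3],[0,0,-0.035,-21,0.3],[0,0,-0.035,-28,0.3],[0,0,-0.035,-35,0.3],[0,0,-0.035,-42,0.3],[0,0,-0.035,-49,0.3],[0,0,-0.035,-56,0.3]]]'
python3 -m handwheel '[[[0,0,0,-7,0.3],[0,0,0,-14,0.3],[0,0,0,-21,0.3],[0,0,0,-28,0.3],[0,0,0,-34,0.3],[0,0,0,-34,0.3],[0,0,0,-34,0.3]]]'
python3 - <<'E'
from h import *
go([659.4,-140,45],18.5)
T=avg('top',3);S=avg('side',3);crop(S,'s14.png',230,120,370,245,5);crop(T,'t14.png',325,110,435,225,5)
E
```

```text
time: 27.22
eef_pos: [657.2, -140.8, 81.7]
ee_rot: [[0.262, 0.965, -0.0], [0.965, -0.262, -0.0], [-0.0, -0.0, -1.0]]
contact_force: [0.3, -0.0, -0.3]
grip_width: 59.8
time: 27.8
eef_pos: [657.3, -140.9, 81.7]
ee_rot: [[-0.314, 0.949, -0.0], [0.949, 0.314, 0.0], [0.0, -0.0, -1.0]]
contact_force: [-0.4, -0.3, 0.4]
grip_width: 59.8
pos [ 657.3 -140.9   81.7] yaw_y 18.3 F [-0.4 -0.3  0.4] w 59.8 t 27.8 q7 0.69
SHIFT [0.0002 0.0023 0.0367] TURN -0.2 rows>= 1
```

View pics/t14.png

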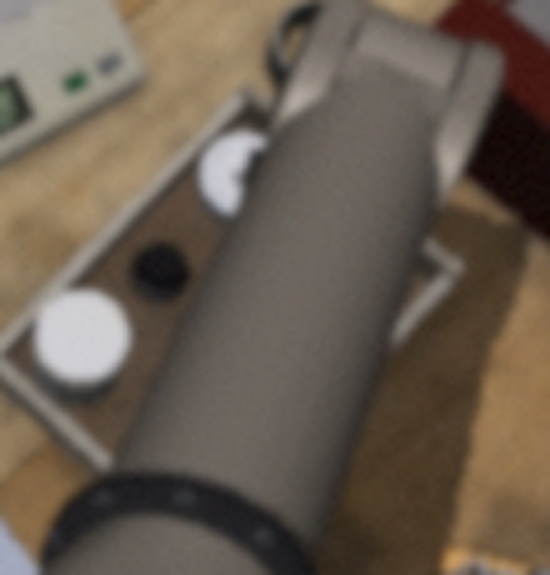

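```bash
python3 -m handwheel '[[[0,0,0.02,0,0.3],[0,0,0.034,0,0.3],[0,0,0.037,0,0.3],[0,0,0.037,0,0.3],[0,0,0.037,0,0.45],[0,0,0.037,0,0.6],[0,0,0.037,0,0.6],[0,0,0.037,0,0.6],[0,0,0.037,0,0.6],[0,0,0.037,0,0.6]]]' 30
python3 -m handwheel '[[[0,0,0,0,0.6],[0,0,0,0,0.6],[0,0,0,0,0.6]]]' 80
python3 -m handwheel '[[[0,0,-0.02,0,0.6],[0,0,-0.06,0,0.6],[0,0,-0.1,0,0.6],[0,0,-0.14,0,0.6],[0,0,-0.165,0,0.6],[0,0,-0.165,0,0.6],[0,0,-0.165,0,0.6]]]'
python3 - <<'E'
from h import *
go([529,383,225],71.5)
S=avg('side',3);crop(S,'s15.png',230,90,370,245,5)
E
```

```text
time: 28.93
eef_pos: [658.1, -140.9, 45.6]
ee_rot: [[-0.317, 0.948, 0.001], [0.948, 0.317, -0.0], [-0.001, 0.001, -1.0]]
contact_force: [0.8, 0.0, 2.1]
grip_width: 38.8
time: 29.18
eef_pos: [658.3, -141.0, 45.9]
ee_rot: [[-0.317, 0.948, 0.002], [0.948, 0.317, -0.0], [-0.001, 0.002, -1.0]]
contact_force: [0.1, -0.5, 5.3]
grip_width: 37.3
time: 29.77
eef_pos: [657.7, -140.7, 210.7]
ee_rot: [[-0.317, 0.948, 0.002], [0.948, 0.317, 0.0], [-0.0, 0.002, -1.0]]
contact_force: [-0.5, -0.5, -2.8]
grip_width: 37.2
pos [ 657.7 -140.7  210.7] yaw_y 18.5 F [-0.5 -0.5 -2.8] w 37.2 t 29.8 q7 0.64
SHIFT [ 0.5375  0.0441 -0.0145] TURN -53.0 rows>= 13
```

View pics/s15.png

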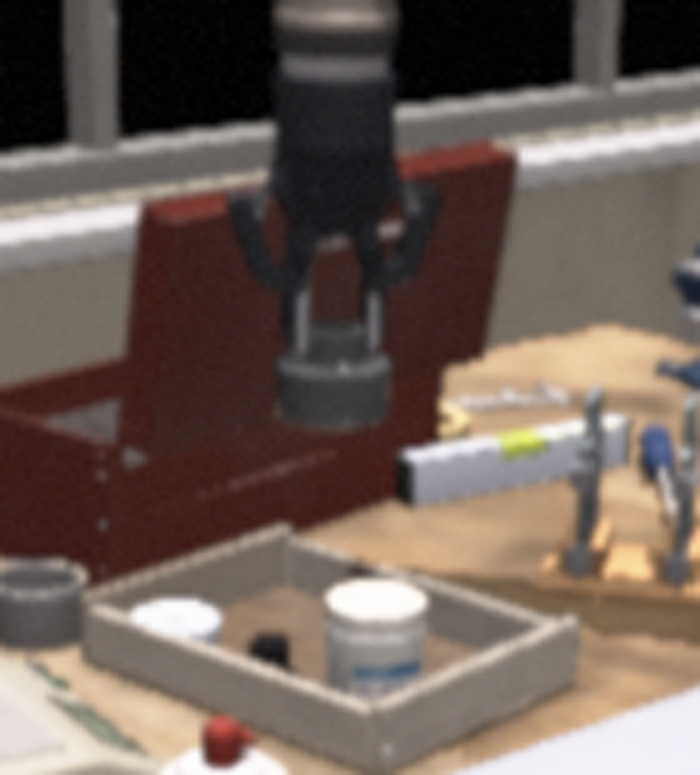

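```bash
python3 -m handwheel '[[[0.02,0.002,-0.005,-4,0.6],[0.06,0.005,-0.01,-9,0.6],[0.1,0.008,-0.014,-14,0.6],[0.14,0.011,-0.014,-19,0.6],[0.18,0.015,-0.014,-24,0.6],[0.22,0.018,-0.014,-29,0.6],[0.26,0.021,-0.014,-34,0.6],[0.3,0.025,-0.014,-39,0.6],[0.34,0.028,-0.014,-44,0.6],[0.38,0.031,-0.014,-49,0.6],[0.42,0.034,-0.014,-53,0.6],[0.46,0.037,-0.014,-53,0.6]]]'
python3 - <<'E'
from h import *
go([529,383,215],71.5)
E
```

```text
time: 30.92
eef_pos: [544.7, 308.4, 221.4]
ee_rot: [[-0.949, 0.315, -0.004], [0.315, 0.949, -0.002], [0.003, -0.003, -1.0]]
contact_force: [0.8, 1.3, -2.2]
grip_width: 37.1
pos [544.7 308.4 221.4] yaw_y 71.6 F [ 0.8  1.3 -2.2] w 37.1 t 30.9 q7 0.71
SHIFT [0.0384 0.0658 0.0063] TURN 0.1 rows>= 2
```

```bash
python3 -m handwheel '[[[0.018,0.03,0,0,0.6],[0.036,0.06,0.003,0,0.6],[0.038,0.065,0.01,0,0.6],[0.038,0.065,0.02,0,0.6],[0.038,0.065,0.02,0,0.6],[0.038,0.065,0.02,0,0.6],[0.038,0.065,0.02,0,0.6],[0.038,0.065,0.02,0,0.6]]]'
python3 - <<'E'
from h import *
go([529,383,200],71.5)
T=avg('top',4);S=avg('side',6);pickle.dump((T,S),open('s4.pkl','wb'));crop(S,'s16.png',290,150,400,290,5);crop(T,'t16.png',165,135,265,240,6)
E
```

```text
time: 31.58
eef_pos: [532.4, 379.1, 204.1]
ee_rot: [[-0.947, 0.32, 0.001], [0.32, 0.947, -0.0], [-0.001, -0.0, -1.0]]
contact_force: [-0.5, -0.6, -1.1]
grip_width: 37.2
pos [532.4 379.1 204.1] yaw_y 71.3 F [-0.5 -0.6 -1.1] w 37.2 t 31.6 q7 0.60
SHIFT [0.0044 0.0026 0.0041] TURN -0.2 rows>= 1
```

View pics/s16.png

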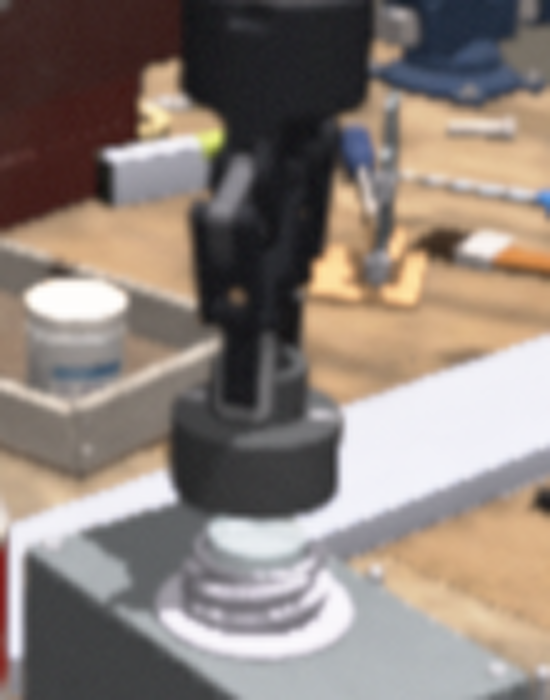

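View pics/t16.png

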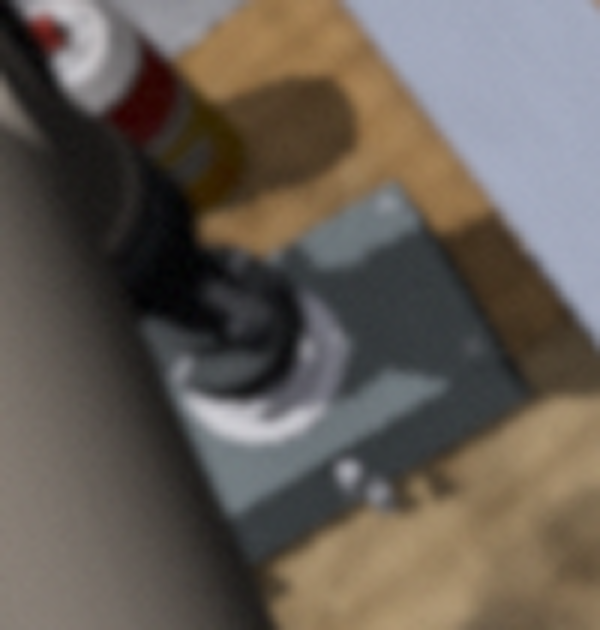

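```bash
python3 -m handwheel '[[[0.002,0.002,0,0,0.6],[0.0044,0.0026,0.004,0,0.6],[0.0044,0.0026,0.008,0,0.6],[0.0044,0.0026,0.008,0,0.6],[0.0044,0.0026,0.008,0,0.6],[0.0044,0.0026,0.008,0,0.6]]]'
python3 - <<'E'
from h import *
go([529,383,175],71.5)
E
```

```text
time: 32.58
eef_pos: [528.0, 384.8, 195.7]
ee_rot: [[-0.948, 0.318, 0.0], [0.318, 0.948, -0.0], [-0.0, -0.0, -1.0]]
contact_force: [0.3, -1.0, -2.4]
grip_width: 37.2
pos [528.  384.8 195.7] yaw_y 71.5 F [ 0.3 -1.  -2.4] w 37.2 t 32.6 q7 0.59
SHIFT [-0.0015 -0.0013  0.0207] TURN -0.0 rows>= 1
```

```bash
python3 -m handwheel '[[[-0.0015,-0.0013,0.006,0,0.6],[-0.0015,-0.0013,0.012,0,0.6],[-0.0015,-0.0013,0.018,0,0.6],[-0.0015,-0.0013,0.02,0,0.6],[-0.0015,-0.0013,0.02,0,0.6],[-0.0015,-0.0013,0.02,0,0.6],[-0.0015,-0.0013,0.02,0,0.6]]]'
python3 - <<'E'
from h import *
go([529,383,165],71.5)
S=avg('side',6);crop(S,'s17.png',290,150,400,290,5)
go([529,383,165],71.5)
E
```

```text
time: 33.17
eef_pos: [529.1, 383.3, 176.0]
ee_rot: [[-0.948, 0.317, 0.0], [0.317, 0.948, 0.0], [-0.0, 0.001, -1.0]]
contact_force: [0.4, 1.1, -1.9]
grip_width: 37.1
pos [529.1 383.3 176. ] yaw_y 71.5 F [ 0.4  1.1 -1.9] w 37.1 t 33.2 q7 0.60
SHIFT [-0.     -0.0003  0.011 ] TURN -0.0 rows>= 1
pos [529.  383.2 176.1] yaw_y 71.5 F [ 0.   0.4 -2. ] w 37.1 t 33.5 q7 0.60
SHIFT [-0.0001 -0.0002  0.0111] TURN -0.0 rows>= 1
```

View pics/s17.png

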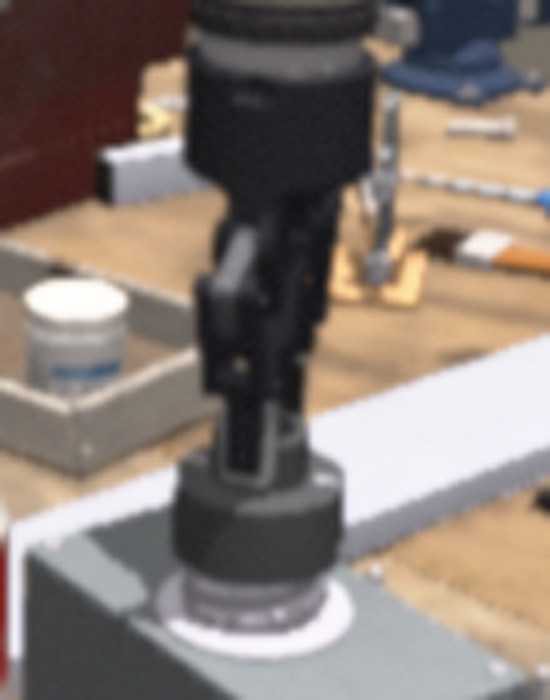

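```bash
python3 -m handwheel '[[[0,0,0.002,0,0.6],[0,0,0.004,0,0.6],[0,0,0.006,0,0.6],[0,0,0.008,0,0.6],[0,0,0.008,0,0.6],[0,0,0.008,0,0.6]]]'
python3 -m handwheel '[[[0,0,0.002,0,0.6],[0,0,0.004,0,0.6],[0,0,0.005,0,0.6],[0,0,0.005,0,0.6],[0,0,0.005,0,0.6]]]'
```

```text
time: 33.97
eef_pos: [528.8, 383.1, 167.5]
ee_rot: [[-0.948, 0.317, -0.0], [0.317, 0.948, -0.0], [0.0, -0.0, -1.0]]
contact_force: [-1.0, -1.2, -2.6]
grip_width: 37.0
time: 34.38
eef_pos: [528.9, 383.1, 162.7]
ee_rot: [[-0.948, 0.318, -0.0], [0.318, 0.948, -0.0], [0.0, -0.0, -1.0]]
contact_force: [0.1, 0.1, -0.6]
grip_width: 37.0
```

```bash
python3 -m handwheel '[[[0,0,0.001,0,0.6],[0,0,0.002,0,0.6],[0,0,0.003,0,0.6],[0,0,0.003,0,0.6],[0,0,0.003,0,0.6]]]'
python3 -m handwheel '[[[0,0,0.0005,0,0.6],[0,0,0.001,0,0.6],[0,0,0.001,0,0.6],[0,0,0.001,0,0.6]]]'
```

```text
time: 34.8
eef_pos: [528.9, 383.1, 159.7]
ee_rot: [[-0.948, 0.318, -0.0], [0.318, 0.948, -0.0], [0.0, -0.0, -1.0]]
contact_force: [0.3, -0.2, -2.0]
grip_width: 37.8
time: 35.13
eef_pos: [529.0, 383.2, 159.1]
ee_rot: [[-0.948, 0.318, 0.0], [0.318, 0.948, 0.0], [-0.0, 0.0, -1.0]]
contact_force: [-0.0, -0.2, 0.2]
grip_width: 37.1
```

```bash
python3 -m handwheel '[[[0,0,0.0005,0,0.6],[0,0,0.001,0,0.6],[0,0,0.0015,0,0.6],[0,0,0.0015,0,0.6]]]'
```

```text
time: 35.47
eef_pos: [529.2, 383.3, 158.7]
ee_rot: [[-0.948, 0.318, 0.001], [0.318, 0.948, 0.001], [-0.0, 0.001, -1.0]]
contact_force: [-1.3, -1.4, 6.3]
grip_width: 37.1
```

```bash
python3 -m handwheel '[[[0,0,0,5,0.6],[0,0,0.0002,10,0.6],[0,0,0.0005,15,0.6],[0,0,0.0008,20,0.6],[0,0,0.0011,25,0.6],[0,0,0.0014,30,0.6],[0,0,0.0014,30,0.6]]]'
python3 - <<'E'
from h import *
s=bot.get_state();print(np.round(s['ft_torque'],2),np.round(s['contact_force'],1)); go([529,383,152],71.5-125,False)
E
```

```text
time: 36.05
eef_pos: [529.9, 383.8, 158.4]
ee_rot: [[-0.66, 0.751, 0.003], [0.751, 0.66, 0.002], [-0.0, 0.003, -1.0]]
contact_force: [-2.4, -1.7, 9.9]
grip_width: 37.4
[-0.38  0.45 -0.24] [-2.4 -1.7  9.9]
pos [529.9 383.8 158.4] yaw_y 41.3 F [-2.4 -1.7  9.9] w 37.4 t 36.0 q7 0.12
SHIFT [-0.     -0.0013  0.0064] TURN 94.8 rows>= 14
```

```bash
python3 -m handwheel '[[[0,0,0.0003,5,0.6],[0,0,0.0006,10,0.6],[0,0,0.001,15,0.6],[0,0,0.0013,20,0.6],[0,0,0.0016,25,0.6],[0,0,0.002,30,0.6],[0,0,0.002,30,0.6]]]'
python3 - <<'E'
from h import *
s=bot.get_state();print(np.round(s['ft_torque'],2),np.round(s['contact_force'],1)); go([529,383,152],71.5-125,False)
S=avg('side',6);crop(S,'s18.png',290,150,400,290,5)
E
```

```text
time: 36.63
eef_pos: [530.0, 384.0, 156.1]
ee_rot: [[-0.196, 0.981, 0.003], [0.981, 0.196, 0.002], [0.002, 0.003, -1.0]]
contact_force: [-1.9, -1.2, 8.0]
grip_width: 37.0
[-0.28  0.34 -0.2 ] [-1.9 -1.2  8. ]
pos [530.  384.  156.1] yaw_y 11.3 F [-1.9 -1.2  8. ] w 37.0 t 36.6 q7 -0.36
SHIFT [-0.0008 -0.0012  0.0041] TURN 64.8 rows>= 10
```

View pics/s18.png

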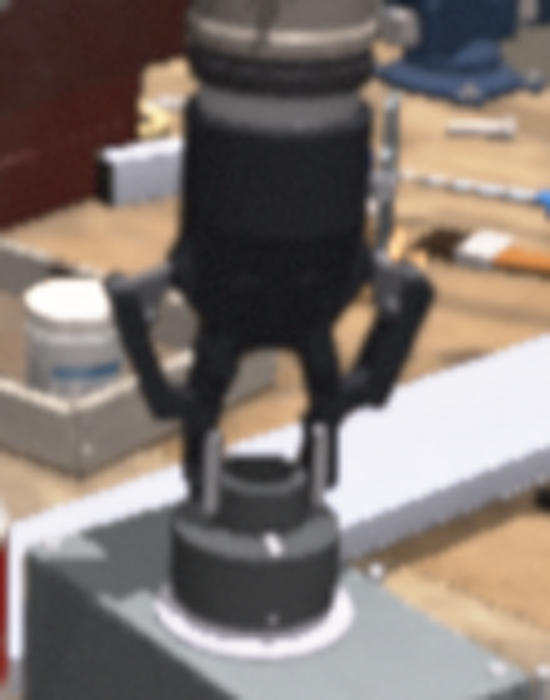

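Sinking as it turns (thread engaged); the ring's bar is visible at crop (272,545). Continue.

```bash
python3 -m handwheel '[[[0,0,0.0003,5,0.6],[0,0,0.0006,10,0.6],[0,0,0.001,15,0.6],[0,0,0.0013,20,0.6],[0,0,0.0016,25,0.6],[0,0,0.002,30,0.6],[0,0,0.0023,35,0.6],[0,0,0.0026,40,0.6],[0,0,0.003,45,0.6],[0,0,0.003,45,0.6]]]'
python3 - <<'E'
from h import *
s=bot.get_state();print(np.round(s['ft_torque'],2)); go([529,383,152],71.5-125,False)
E
```

```text
time: 37.77
eef_pos: [530.7, 383.5, 153.3]
ee_rot: [[0.555, 0.832, 0.004], [0.832, -0.555, 0.002], [0.004, 0.002, -1.0]]
contact_force: [0.0, -0.7, 8.7]
grip_width: 37.0
[-0.38  0.2  -0.14]
pos [530.7 383.5 153.3] yaw_y -33.7 F [ 0.  -0.7  8.7] w 37.0 t 37.8 q7 -1.06
SHIFT [-0.0014 -0.0012  0.0013] TURN 19.8 rows>= 3
```

```bash
for i in 1 2 3 4; do python3 -m handwheel '[[[0,0,0.0001,2,0.6],[0,0,0.0002,4,0.6],[0,0,0.0003,6,0.6],[0,0,0.0003,6,0.6]]]' >/dev/null
python3 -c "
from h import *
s=bot.get_state();print(np.round(s['ft_torque'],2)); go([529,383,152],71.5-125,False)"; done
```

```text
[-0.31  0.12 -0.1 ]
pos [530.9 383.5 153.3] yaw_y -39.6 F [-1.8 -2.1  8.5] w 37.1 t 38.1 q7 -1.15
SHIFT [-0.0016 -0.0012  0.0013] TURN 13.9 rows>= 2
[-0.38  0.22 -0.12]
pos [531.  383.6 153.2] yaw_y -45.6 F [-1.  -1.   9.6] w 37.2 t 38.4 q7 -1.24
SHIFT [-0.0019 -0.0009  0.0012] TURN 7.9 rows>= 2
[-0.53  0.22 -0.06]
pos [531.2 383.4 153.3] yaw_y -51.6 F [-2.  -2.2 11.1] w 36.8 t 38.8 q7 -1.33
SHIFT [-0.0019 -0.001   0.0013] TURN 1.9 rows>= 1
[-1.24 -0.03  0.63]
pos [532.1 381.9 153.3] yaw_y -57.4 F [ 0.2 -4.9 12.5] w 36.9 t 39.1 q7 -1.42
SHIFT [-0.002  -0.0026  0.0012] TURN -3.9 rows>= 1
```

```bash
python3 - <<'E'
from h import *
T=avg('top',4);S=avg('side',6);pickle.dump((T,S),open('s5.pkl','wb'));crop(S,'s19.png',310,205,390,290,8);crop(T,'t19.png',165,135,265,240,6)
E
```

```text
(no output)
```

View pics/s19.png

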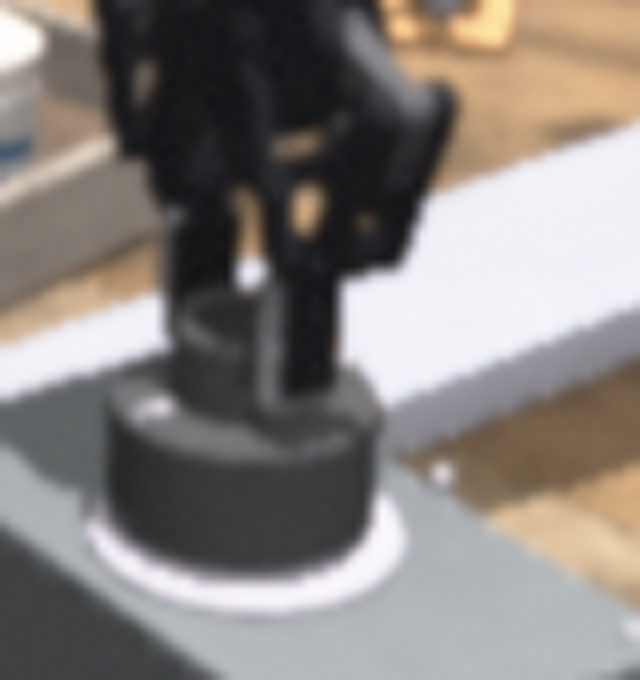

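View pics/t19.png

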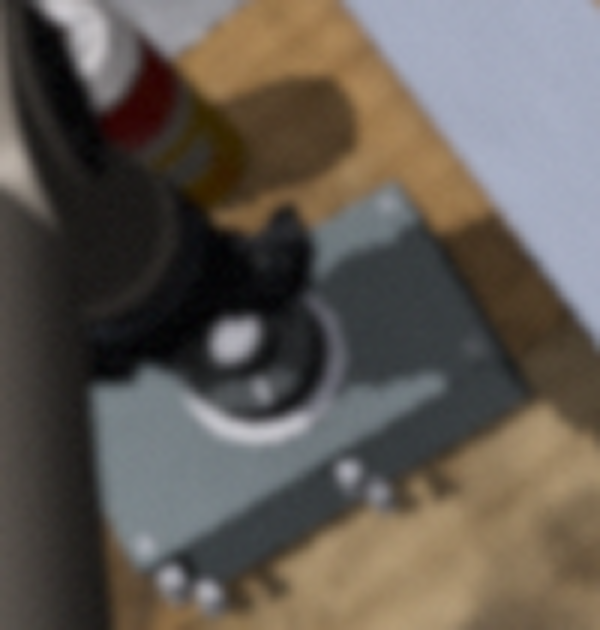

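```bash
python3 - <<'E'
from h import *
T,S=pickle.load(open('s5.pkl','rb'))
a=atz(T,(165+263/6,135+390/6),150);b=atz(S,(310+152/8,205+408/8),150)
for q in(a,b): d=q[:2]-np.array([529,383]);print(q,np.linalg.norm(d),np.degrees(np.arctan2(d[1],d[0])))
print(tri(T,(208.8,200),S,(0,0))[1])
E
for i in 1 2; do python3 -m handwheel '[[[0,0,0,2,0.6],[0,0,0,4,0.6],[0,0,0,4,0.6]]]' >/dev/null
python3 -c "
from h import *
s=bot.get_state();print(np.round(s['ft_torque'],2)); go([529,383,152],71.5-125,False)"; done
```

```text
[506.18118759 366.72844475 150.        ] 28.02608981226509 -144.50823100679744
[556.71659224 394.49641935 150.        ] 30.006285067987992 22.527927528747515
644.1106196780129
[-0.48 -0.84  0.3 ]
pos [533.7 383.  153.2] yaw_y -61.6 F [ 2.7 -2.7  9.1] w 37.1 t 39.9 q7 -1.49
SHIFT [-0.0042 -0.0023  0.0011] TURN -8.1 rows>= 2
[-0.43 -0.72  0.44]
pos [533.4 383.3 153.2] yaw_y -65.5 F [ 2.2 -0.9 10.5] w 37.3 t 40.1 q7 -1.55
SHIFT [-0.0042 -0.0015  0.0012] TURN -12.0 rows>= 2
```

```bash
python3 -m handwheel '[[[0,0,-0.0015,0,0.6],[0,0,-0.0015,0,0.5],[0,0,-0.0015,0,0.4],[0,0,-0.0015,0,0.3],[0,0,-0.0015,0,0.3],[0,0,-0.03,0,0.3],[0,0,-0.07,0,0.3],[0,0,-0.1,0,0.3],[0,0,-0.1,0,0.3],[0,0,-0.1,0,0.3]]]'
python3 - <<'E'
from h import *
T=avg('top',6);S=avg('side',6);pickle.dump((T,S),open('s6.pkl','wb'));crop(S,'s20.png',310,205,390,290,8);crop(T,'t20.png',165,135,265,240,6)
E
```

```text
time: 40.93
eef_pos: [529.7, 383.7, 251.8]
ee_rot: [[0.91, 0.415, 0.003], [0.415, -0.91, 0.003], [0.004, -0.002, -1.0]]
contact_force: [-0.9, -0.7, -0.6]
grip_width: 59.8
```

View pics/s20.png

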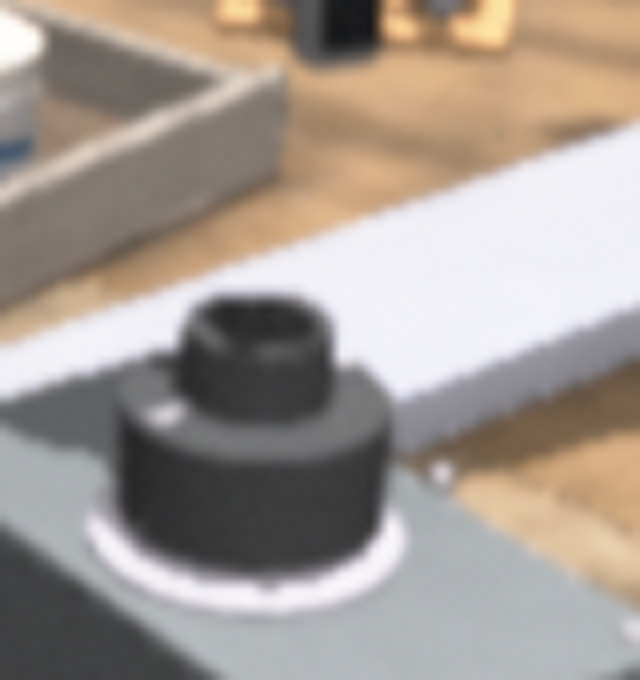

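View pics/t20.png

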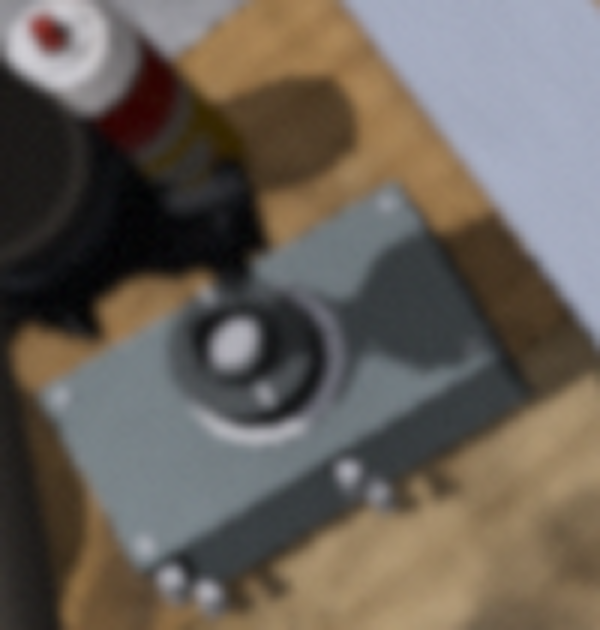

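```bash
python3 - <<'E'
from h import *
T,S=pickle.load(open('s6.pkl','rb'))
T0,S0=pickle.load(open('s0.pkl','rb'))
g=cv2.cvtColor(T['f'].astype(np.uint8),cv2.COLOR_BGR2GRAY).astype(float);pts=[]
for x,y in((165+265/6,135+393/6),(165+207/6,135+293/6)):
    xi,yi=int(round(x)),int(round(y)); w=g[yi-2:yi+3,xi-2:xi+3]; w=np.clip(w-np.percentile(w,50),0,None); yy,xx=np.mgrid[yi-2:yi+3,xi-2:xi+3]
    pts.append((float((w*xx).sum()/w.sum()),float((w*yy).sum()/w.sum())))
P=[atz(T,u,150) for u in pts];d=P[1]-P[0];print(np.round(P,1),np.linalg.norm(d),np.degrees(np.arctan2(d[1],d[0])))
crop(T,'t21.png',395,205,465,275,10);crop(S,'s21.png',330,160,390,220,10)
E
```

```text
[[505.4 367.  150. ]
 [553.8 403.3 150. ]] 60.50709695670176 36.794202458336244
```

View pics/t21.png

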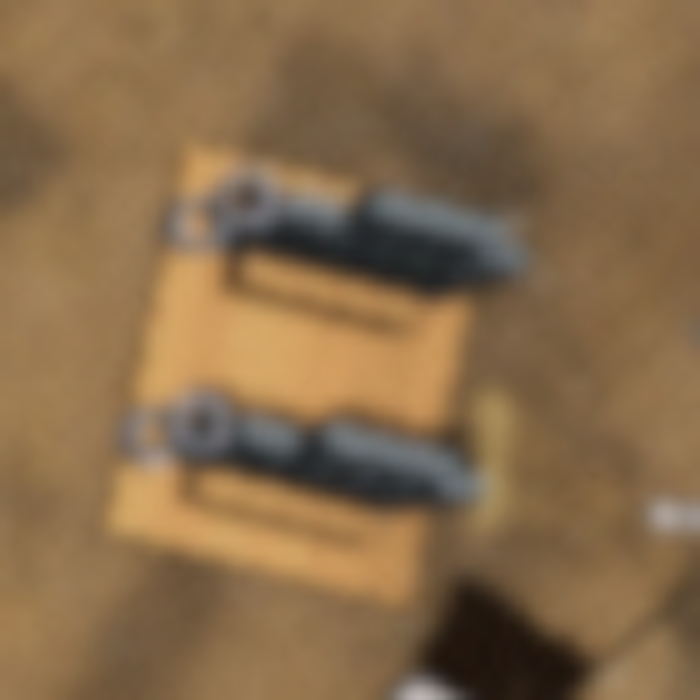

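View pics/s21.png

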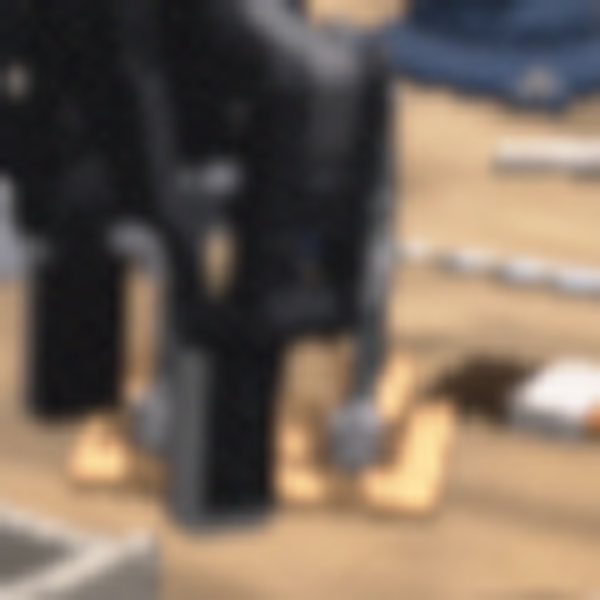

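```bash
python3 - <<'E'
from h import *
T,S=pickle.load(open('s6.pkl','rb'))
o=lambda a,b:(395+a/10,205+b/10)
for n,k,l,t in(('A',(245,200),(197,222),((372,195),(515,240))),('B',(203,425),(150,437),((325,425),(475,470)))):
    K=atz(T,o(*k),98);L=atz(T,o(*l),38);a=atz(T,o(*t[0]),140);b=atz(T,o(*t[1]),140)
    d=a-b;print(n,'up',K,'lo',L,'tab',a,b,np.linalg.norm(d),np.degrees(np.arctan2(d[1],d[0]))-90)
c=[atz(T,o(*q),35) for q in((190,150),(480,235),(405,605),(110,530))]
print(np.round(c,0))
for i in range(4): d=c[i]-c[(i+1)%4];print(np.linalg.norm(d),np.degrees(np.arctan2(d[1],d[0])))
E
```

```text
A up [ 487.45524752 -266.05504645   98.        ] lo [ 488.22434638 -265.72711951   38.        ] tab [ 485.47272273 -292.77360897  140.        ] [ 475.42490182 -334.67974927  140.        ] 43.09388935059389 -13.483253773158808
B up [ 418.46165838 -255.15224613   98.        ] lo [ 418.86164407 -252.78803609   38.        ] tab [ 417.3549891  -280.40841071  140.        ] [ 407.74666097 -323.85166195  140.        ] 44.493101118634804 -12.471324305133919
[[ 512. -264.   35.]
 [ 491. -357.   35.]
 [ 373. -335.   35.]
 [ 389. -242.   35.]]
95.4037439873362 77.70009441339684
120.54853557188997 -10.531309761884355
94.36718179217722 -99.85980328492994
124.60292504568812 169.92741635311148
```

```bash
cat >> h.py <<'E'
def door_edges(z0=0):
    t=[seg([a,-20,130],[a,20,130],20) for a in(-4,4)]+[seg([-4,b,130],[4,b,130],6) for b in(-20,20)]
    return t
DK=[circ(0,46,88,9,40),circ(0,46,88,6,40),circ(0,46,28,9,40)]
E
python3 - <<'E'
from h import *
T,S=pickle.load(open('s6.pkl','rb'))
up=lambda P:np.asarray(P)+[0,0,10]
# rack edges
for z in(35,):
    cs=[(65,50,z),(65,-50,z),(-65,-50,z),(-65,50,z)]
    E=[seg(cs[i],cs[(i+1)%4]) for i in range(4)]
    r=edgefit([(T,e) for e in E],[444,-300,-.2],half=4);print('rack',r,np.degrees(r[2]))
res=[]
for x,y in((478.6,-311),(409.5,-299.1)):
    q=edgefit([(T,up(circ(0,46,88,9,40))),(T,up(circ(0,46,28,9,40)))],[x,y,-.2],half=2.5,free=[0,1]);print('knuckles',q)
    q2=edgefit([(T,up(t)) for t in door_edges()],[x,y,-.2],half=2.5);print('tab',q2,np.degrees(q2[2]))
    res.append(q)
im=None
overlay(T,r,E,'o21.png',(395,205,465,275),10)
x0,y0,k=395,205,10; im=cv2.imread('pics/o21.png')
for q in res:
    for P in [up(t) for t in door_edges()+DK]:
        uv=((proj(T,tf(q,P))-[x0,y0]+.5)*k-.5); cv2.polylines(im,[np.round(uv).astype(np.int32)],False,(0,255,0),1,cv2.LINE_AA)
cv2.imwrite('pics/o21.png',im)
E
```

```text
med -0.21  rms 0.33 w 1.00
  med -0.42  rms 0.63 w 0.98
  med -0.17  rms 0.23 w 1.00
  med -0.23  rms 0.28 w 1.00
rack [ 4.44848386e+02 -2.99605343e+02 -1.70965082e-01] -9.795577635241628
  med -0.12  rms 0.42 w 0.99
  med 0.36  rms 0.53 w 1.00
knuckles [ 4.75130610e+02 -3.08157129e+02 -2.00000000e-01]
  med 0.16  rms 0.34 w 1.00
  med -0.21  rms 0.22 w 1.00
  med -0.07  rms 0.24 w 1.00
  med 0.21  rms 0.19 w 1.00
tab [ 4.80955406e+02 -3.14180873e+02 -1.87619543e-01] -10.749807977715038
  med -0.20  rms 0.46 w 1.00
  med -0.21  rms 0.38 w 1.00
knuckles [ 4.10485316e+02 -2.98598930e+02 -2.00000000e-01]
  med 0.11  rms 0.26 w 1.00
  med -0.16  rms 0.23 w 1.00
  med -0.21  rms 0.30 w 1.00
  med 0.30  rms 0.41 w 1.00
tab [ 4.11800786e+02 -3.01211735e+02 -2.45689653e-01] -14.076980178556031
```

View pics/o21.png

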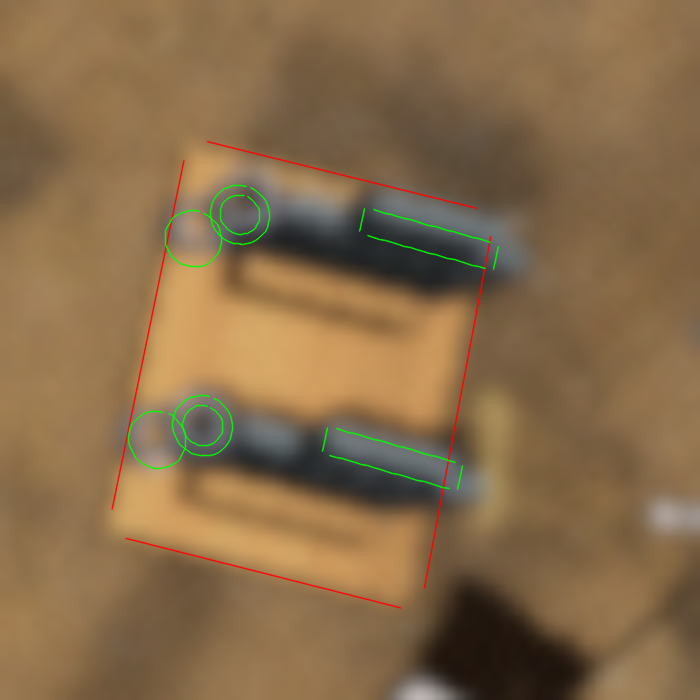

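```bash
python3 - <<'E'
from h import *
go([480,-312.5,240],-10.5)
E
```

```text
pos [528.9 383.1 249.5] yaw_y -65.5 F [-0.5  0.2 -0.8] w 60.0 t 41.5 q7 -1.59
SHIFT [-0.3328  0.6128  0.0097] TURN -55.0 rows>= 17
```

```bash
python3 -m handwheel '[[[-0.01,0.018,0,-4,0.5],[-0.028,0.05,0,-8,0.5],[-0.046,0.085,0,-13,0.5],[-0.064,0.12,0,-18,0.5],[-0.082,0.155,0,-23,0.5],[-0.1,0.19,0,-28,0.5],[-0.12,0.225,0,-33,0.5],[-0.14,0.26,0,-38,0.5],[-0.16,0.295,0,-43,0.5],[-0.18,0.33,0,-48,0.5],[-0.2,0.365,0,-53,0.5],[-0.22,0.4,0,-55,0.5]]]'
python3 - <<'E'
from h import *
go([480,-312.5,240],-10.5)
E
```

```text
time: 42.53
eef_pos: [494.0, -74.0, 250.1]
ee_rot: [[0.179, 0.984, 0.001], [0.984, -0.179, 0.001], [0.001, 0.001, -1.0]]
contact_force: [1.3, -0.5, 0.5]
grip_width: 42.6
pos [494.  -74.  250.1] yaw_y -10.3 F [ 1.3 -0.5  0.5] w 42.6 t 42.5 q7 -0.00
SHIFT [-0.2372  0.0289  0.0098] TURN 0.2 rows>= 6
```

```bash
python3 -m handwheel '[[[-0.035,0.004,0,0,0.5],[-0.07,0.008,0,0,0.5],[-0.105,0.012,0,0,0.5],[-0.14,0.016,0,0,0.5],[-0.17,0.02,0,0,0.5],[-0.19,0.023,0,0,0.5],[-0.205,0.0245,0,0,0.5],[-0.212,0.026,0,0,0.5],[-0.212,0.026,0,0,0.5],[-0.212,0.026,0,0,0.5],[-0.212,0.026,0,0,0.5]]]'
python3 - <<'E'
from h import *
go([480,-312.5,180],-10.5)
E
```

```text
time: 43.45
eef_pos: [482.0, -283.7, 249.5]
ee_rot: [[0.18, 0.984, 0.0], [0.984, -0.18, 0.001], [0.001, -0.0, -1.0]]
contact_force: [0.3, 0.8, 0.6]
grip_width: 43.0
pos [ 482.  -283.7  249.5] yaw_y -10.4 F [0.3 0.8 0.6] w 43.0 t 43.5 q7 0.51
SHIFT [-0.0288  0.0033  0.0695] TURN 0.1 rows>= 2
```

```bash
python3 -m handwheel '[[[-0.015,0.0015,0.01,0,0.5],[-0.0255,0.003,0.04,0,0.5],[-0.0275,0.0032,0.07,0,0.5],[-0.0275,0.0032,0.08,0,0.5],[-0.0275,0.0032,0.08,0,0.5],[-0.0275,0.0032,0.08,0,0.5],[-0.0275,0.0032,0.08,0,0.5]]]'
python3 - <<'E'
from h import *
T=avg('top',3);S=avg('side',6);go([480,-312.5,113],-10.5);crop(S,'s22.png',320,100,400,220,6);crop(T,'t22.png',380,170,480,275,6)
E
```

```text
time: 44.03
eef_pos: [480.9, -312.7, 171.3]
ee_rot: [[0.181, 0.983, 0.003], [0.983, -0.181, -0.001], [-0.0, 0.003, -1.0]]
contact_force: [-0.9, -0.3, 0.9]
grip_width: 43.1
pos [ 479.6 -312.9  169.9] yaw_y -10.5 F [-1.   0.4 -0.1] w 42.8 t 44.5 q7 0.63
SHIFT [0.0005 0.0003 0.0569] TURN -0.0 rows>= 2
```

View pics/s22.png

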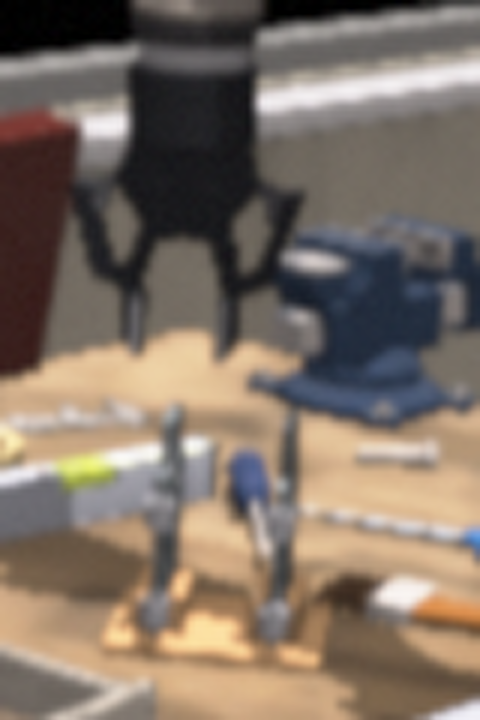

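View pics/t22.png

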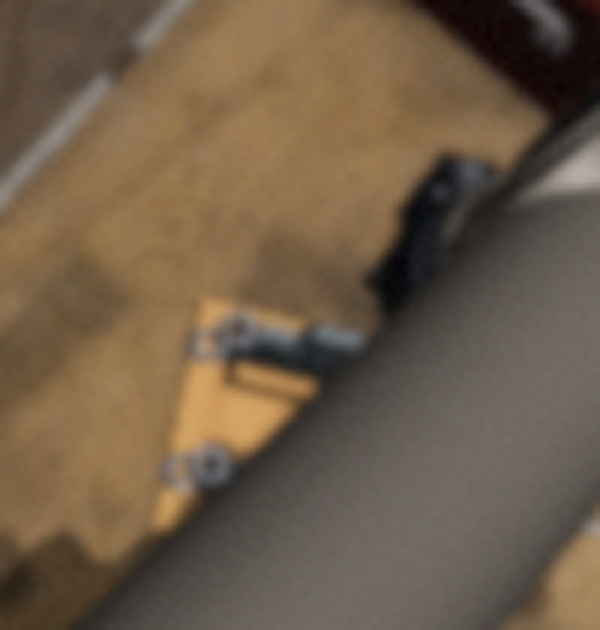

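```bash
python3 -m handwheel '[[[0,0,0.03,0,0.5],[0,0,0.045,0,0.5],[0,0,0.055,0,0.5],[0,0,0.057,0,0.5],[0,0,0.057,0,0.5]]]'
python3 -m handwheel '[[[0,0,0,0,0.65],[0,0,0,0,0.8],[0,0,0,0,0.95],[0,0,0,0,0.95],[0,0,0,0,0.95],[0,0,0,0,0.95]]]' 25
python3 -m handwheel '[[[0,0,0,0,1],[0,0,0,0,1],[0,0,0,0,1]]]' 60
python3 - <<'E'
from h import *
go([480,-312.5,113],-10.5)
S=avg('side',4);crop(S,'s23.png',320,100,400,220,6)
E
```

```text
time: 44.9
eef_pos: [479.3, -312.9, 112.4]
ee_rot: [[0.183, 0.983, -0.001], [0.983, -0.183, 0.0], [0.0, -0.001, -1.0]]
contact_force: [0.6, -0.2, 0.9]
grip_width: 42.5
time: 45.4
eef_pos: [480.5, -313.4, 113.7]
ee_rot: [[0.182, 0.983, 0.002], [0.983, -0.182, -0.001], [-0.0, 0.002, -1.0]]
contact_force: [0.2, -0.6, 5.0]
grip_width: 7.5
time: 45.65
eef_pos: [480.5, -313.4, 113.8]
ee_rot: [[0.182, 0.983, 0.002], [0.983, -0.182, -0.001], [-0.0, 0.002, -1.0]]
contact_force: [-0.1, 0.3, 6.2]
grip_width: 6.8
pos [ 480.5 -313.4  113.8] yaw_y -10.5 F [-0.1  0.3  6.2] w 6.8 t 45.6 q7 0.68
SHIFT [ 0.0008 -0.0007  0.0008] TURN -0.0 rows>= 1
```

View pics/s23.png

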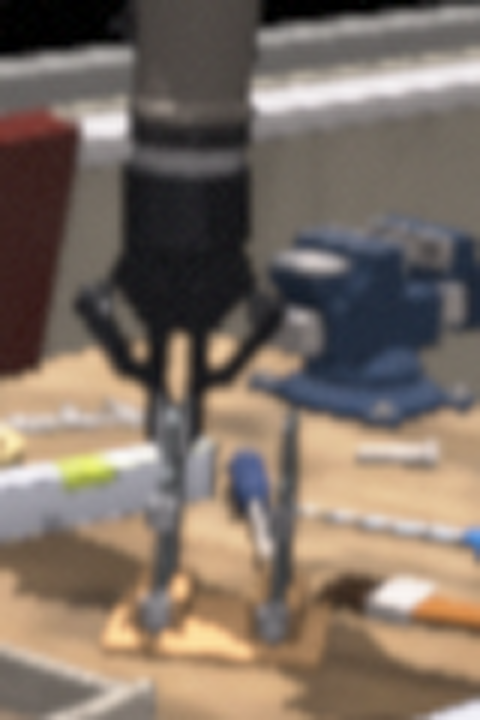

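```bash
python3 -m handwheel '[[[0,0,-0.02,0,1],[0,0,-0.05,0,1],[0,0,-0.08,0,1],[0,0,-0.11,0,1],[0,0,-0.14,0,1],[0,0,-0.15,0,1],[0,0,-0.15,0,1],[0,0,-0.15,0,1]]]'
python3 - <<'E'
from h import *
go([400,350,260],36.65)
T=avg('top',4);S=avg('side',4);pickle.dump((T,S),open('s7.pkl','wb'));crop(S,'s24.png',320,60,400,220,5);crop(T,'t24.png',380,150,480,275,6)
E
```

```text
time: 46.52
eef_pos: [479.1, -312.2, 261.6]
ee_rot: [[0.182, 0.983, -0.001], [0.983, -0.182, 0.001], [0.001, -0.001, -1.0]]
contact_force: [0.2, -0.1, -1.9]
grip_width: 7.3
pos [ 479.1 -312.2  261.6] yaw_y -10.5 F [ 0.2 -0.1 -1.9] w 7.3 t 46.5 q7 0.57
SHIFT [ 0.6368 -0.1984  0.0025] TURN -47.1 rows>= 16
```

View pics/s24.png

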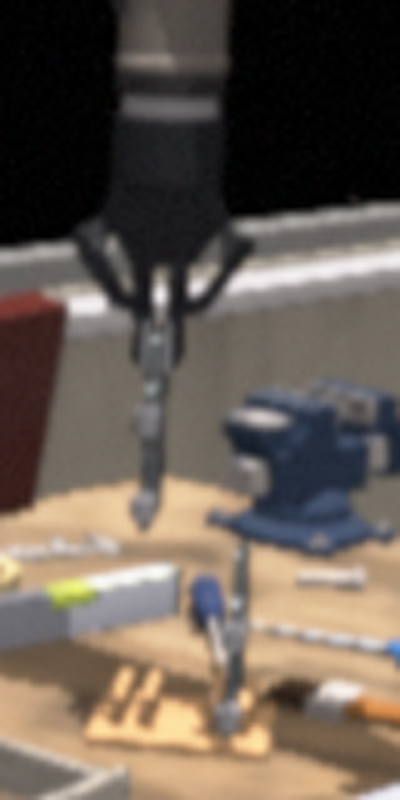

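View pics/t24.png

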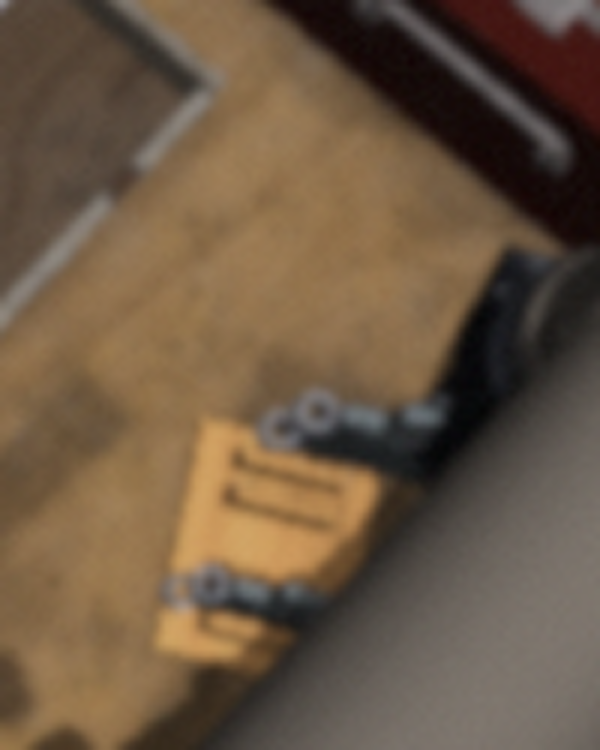

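```bash
python3 - <<'E'
from h import *
T,S=pickle.load(open('s7.pkl','rb'))
p=[479.1,-312.2,-np.radians(10.5),261.6-103.8]
ks=[circ(0,46,88,9,40),circ(0,46,28,9,40)]
for it in ([0],[1],[0,1]):
    q=edgefit([(T,ks[i]) for i in it],p,half=4,free=[0,1]);d=q[:2]-p[:2];c,s=np.cos(p[2]),np.sin(p[2]);print(q,'door frame off',c*d[0]+s*d[1],-s*d[0]+c*d[1])
overlay(T,q,ks,'o24.png',(400,190,460,240),12)
E
```

```text
med -0.20  rms 0.40 w 0.99
[ 4.78373427e+02 -3.08552719e+02 -1.83259571e-01  1.57800000e+02] door frame off -1.3790711398560105 3.4537997942500067
  med 0.07  rms 0.46 w 1.00
[ 4.74945834e+02 -3.12911051e+02 -1.83259571e-01  1.57800000e+02] door frame off -3.9550248928794787 -1.4561811365297035
  med 0.21  rms 0.46 w 0.99
  med 0.13  rms 0.43 w 1.00
[ 4.75549749e+02 -3.13354821e+02 -1.83259571e-01  1.57800000e+02] door frame off -3.2803524955995735 -1.7824651153188837
```

View pics/o24.png

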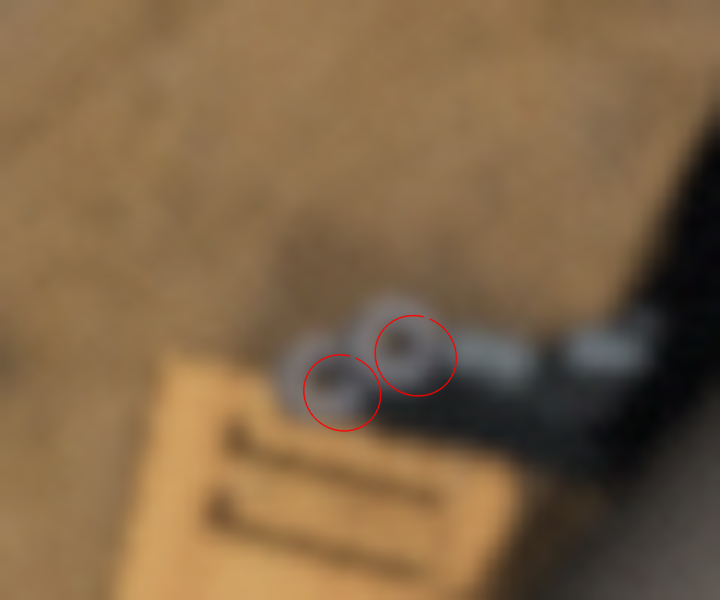

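```bash
python3 - <<'E'
from h import *
go([485,20,260],10)
E
```

```text
pos [ 479.2 -312.7  261.9] yaw_y -10.5 F [ 0.7 -0.4 -1.6] w 6.6 t 46.9 q7 0.57
SHIFT [ 0.3282 -0.055   0.002 ] TURN -20.5 rows>= 8
```

```bash
python3 -m handwheel '[[[0.015,-0.003,0,-1,1],[0.04,-0.007,0,-3,1],[0.07,-0.012,0,-5,1],[0.1,-0.017,0,-7,1],[0.13,-0.022,0,-9,1],[0.16,-0.027,0,-11,1],[0.19,-0.032,0,-13,1],[0.22,-0.037,0,-15,1],[0.25,-0.042,0,-17,1],[0.28,-0.047,0,-19,1],[0.31,-0.052,0,-20,1],[0.328,-0.055,0,-20.5,1]]]'
python3 - <<'E'
from h import *
go([391,343,240],36.65)
E
```

```text
time: 47.92
eef_pos: [485.0, 23.6, 262.6]
ee_rot: [[-0.178, 0.984, -0.0], [0.984, 0.178, 0.002], [0.002, 0.0, -1.0]]
contact_force: [0.5, 0.1, -2.0]
grip_width: 7.1
pos [485.   23.6 262.6] yaw_y 10.3 F [ 0.5  0.1 -2. ] w 7.1 t 47.9 q7 0.11
SHIFT [ 0.331  -0.0357  0.0231] TURN -26.4 rows>= 9
```

```bash
python3 -m handwheel '[[[0.025,-0.003,0,-2,1],[0.055,-0.006,0,-5,1],[0.085,-0.009,0,-8,1],[0.115,-0.012,0,-11,1],[0.145,-0.015,0,-14,1],[0.175,-0.018,0,-17,1],[0.205,-0.021,0,-20,1],[0.235,-0.024,0,-23,1],[0.265,-0.028,0,-25,1],[0.295,-0.032,0,-26.4,1],[0.32,-0.035,0,-26.4,1],[0.33,-0.035,0,-26.4,1]]]'
python3 -m handwheel '[[[0,0,0,0,1],[0,0,0,0,1],[0,0,0,0,1]]]'
python3 - <<'E'
from h import *
go([391,343,150],36.65)
T=avg('top',4);S=avg('side',4);pickle.dump((T,S),open('s8.pkl','wb'));crop(S,'s25.png',330,120,450,300,4);crop(T,'t25.png',165,170,285,280,6)
E
```

```text
time: 48.92
eef_pos: [391.3, 342.8, 262.3]
ee_rot: [[-0.598, 0.802, -0.001], [0.802, 0.598, 0.002], [0.002, -0.0, -1.0]]
contact_force: [-0.1, -1.0, -1.8]
grip_width: 7.0
time: 49.17
eef_pos: [394.7, 336.3, 262.6]
ee_rot: [[-0.591, 0.807, 0.0], [0.807, 0.591, -0.001], [-0.001, -0.001, -1.0]]
contact_force: [-1.0, 0.0, -1.6]
grip_width: 7.0
pos [394.7 336.3 262.6] yaw_y 36.2 F [-1.   0.  -1.6] w 7.0 t 49.2 q7 -0.11
SHIFT [0.0077 0.001  0.1126] TURN -0.4 rows>= 3
```

View pics/s25.png

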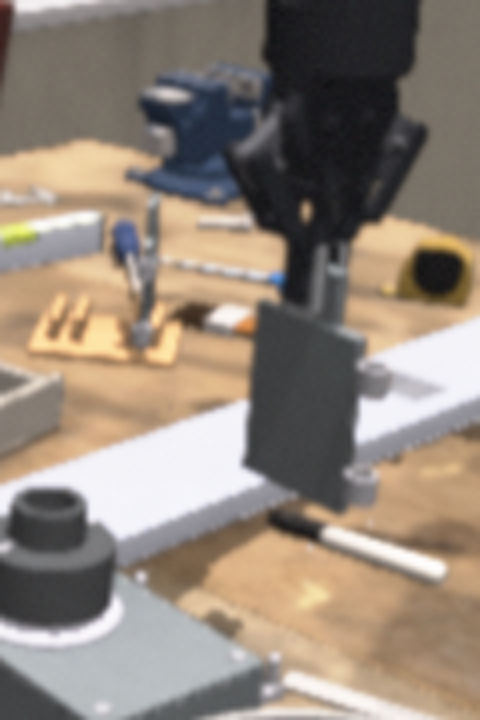

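View pics/t25.png

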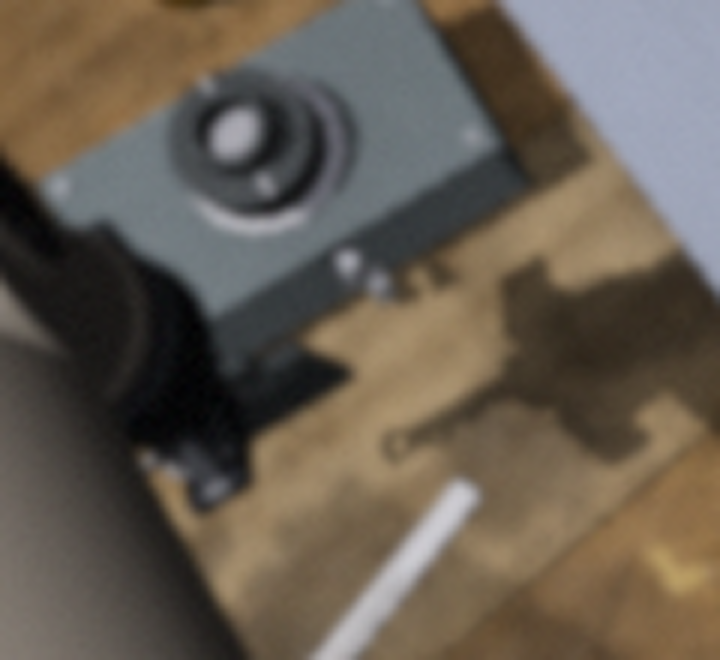

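```bash
python3 - <<'E'
from h import *
T,S=pickle.load(open('s8.pkl','rb'))
crop(S,'s26.png',380,170,440,260,9)
print(proj(S,[[391,343,160],[391,343,260]]))
s=bot.get_state();print(s['eef_pos'])
E
```

```text
[[405.51657314 243.23052767]
 [410.05699185 199.77180344]]
[393.74172131 338.22223444 262.80915477]
```

View pics/s26.png

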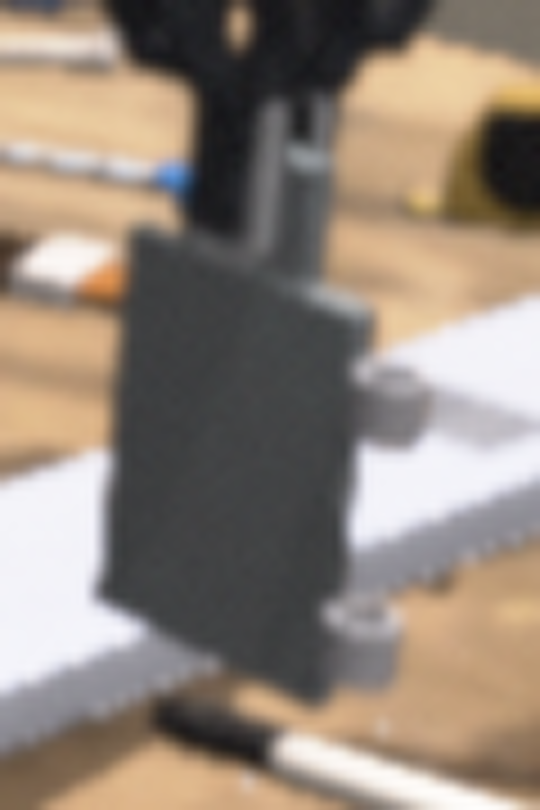

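```bash
python3 - <<'E'
from h import *
T,S=pickle.load(open('s8.pkl','rb'))
for y in(46,48,50):
    print(y,proj(S,tf([393.7,338.2,np.radians(36.3),159],[[0,y,80],[0,y,20]])))
E
python3 -m handwheel '[[[0.003,0,0.03,0,1],[0.003,0,0.05,0,1],[0.003,0,0.05,0,1],[0.003,0,0.05,0,1],[0.003,0,0.05,0,1]]]'
python3 -m handwheel '[[[0,0,0,0,1],[0,0,0,0,1],[0,0,0,0,1],[0,0,0,0,1]]]'
python3 - <<'E'
from h import *
go([391,343,139.8],36.65)
E
```

```text
46 [[423.87225635 215.19588866]
 [420.72131536 241.94966458]]
48 [[424.61677362 215.50660435]
 [421.44353193 242.2965182 ]]
50 [[425.36376283 215.81835168]
 [422.1680909  242.64449679]]
time: 49.98
eef_pos: [392.5, 341.5, 213.9]
ee_rot: [[-0.593, 0.805, 0.001], [0.805, 0.593, 0.001], [0.0, 0.002, -1.0]]
contact_force: [0.7, -0.1, -1.6]
grip_width: 6.8
time: 50.32
eef_pos: [392.1, 341.3, 213.4]
ee_rot: [[-0.593, 0.805, 0.001], [0.805, 0.593, 0.001], [0.0, 0.001, -1.0]]
contact_force: [0.3, -0.3, -2.5]
grip_width: 7.1
pos [392.1 341.3 213.4] yaw_y 36.4 F [ 0.3 -0.3 -2.5] w 7.1 t 50.3 q7 -0.10
SHIFT [0.002  0.     0.0736] TURN -0.3 rows>= 2
```

```bash
python3 -m handwheel '[[[0.002,0,0.03,-0.3,1],[0.002,0,0.06,-0.3,1],[0.002,0,0.0736,-0.3,1],[0.002,0,0.0736,-0.3,1],[0.002,0,0.0736,-0.3,1],[0.002,0,0.0736,-0.3,1],[0.002,0,0.0736,-0.3,1]]]'
python3 - <<'E'
from h import *
go([438.9,378.5,139.8],36.65)
T=avg('top',4);S=avg('side',4);pickle.dump((T,S),open('s9.pkl','wb'));crop(S,'s27.png',340,200,450,310,7);crop(T,'t27.png',165,170,285,280,6)
go([438.9,378.5,139.8],36.65)
E
```

```text
time: 50.9
eef_pos: [391.7, 343.6, 140.8]
ee_rot: [[-0.597, 0.802, 0.002], [0.802, 0.597, 0.003], [0.001, 0.003, -1.0]]
contact_force: [-0.2, -0.0, -1.9]
grip_width: 7.3
pos [391.7 343.6 140.8] yaw_y 36.7 F [-0.2 -0.  -1.9] w 7.3 t 50.9 q7 -0.06
SHIFT [-0.0002  0.0587  0.0012] TURN 0.0 rows>= 2
pos [390.7 342.7 139.3] yaw_y 36.7 F [-0.7 -0.3 -1.6] w 6.9 t 51.3 q7 -0.06
SHIFT [-0.0001  0.06   -0.0004] TURN 0.0 rows>= 2
```

View pics/s27.png

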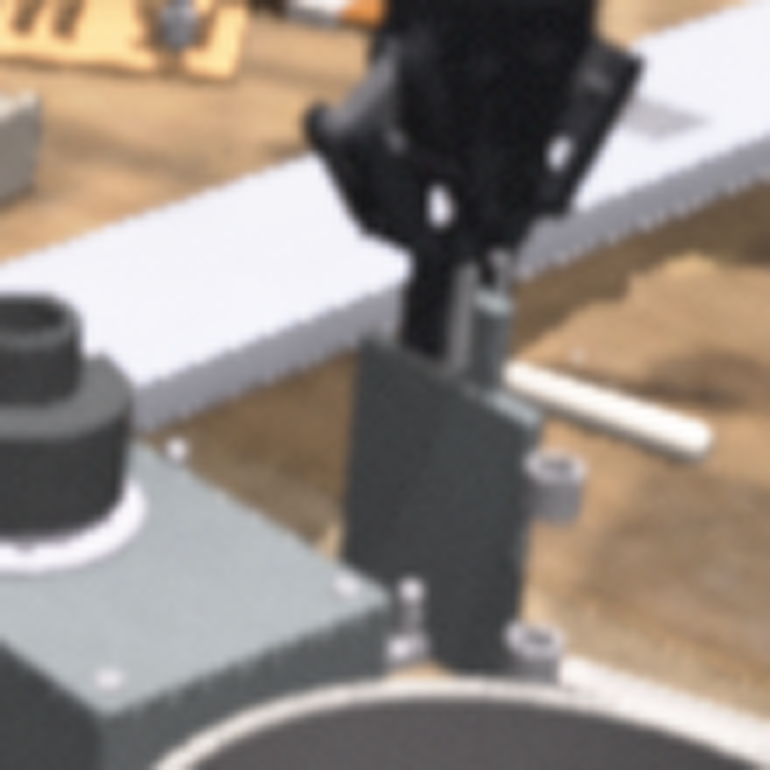

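View pics/t27.png

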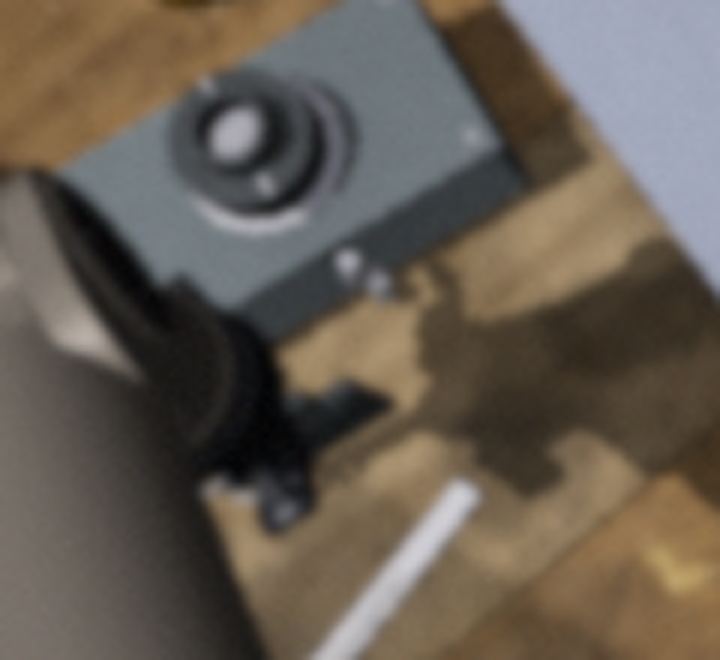

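```bash
python3 - <<'E'
from h import *
T,S=pickle.load(open('s9.pkl','rb'))
print('pin tip,foot',proj(S,[[410.3,416.9,102],[410.3,416.9,84]]))
p=[390.7,342.7,np.radians(36.7),139.3-103.8]
for y in (46,48): print(y,'upper top/bottom',proj(S,tf(p,[[0,y,88],[0,y,72],[0,y,28]])))
crop(S,'s28.png',385,255,430,300,14)
E
```

```text
pin tip,foot [[399.43800195 283.92263472]
 [398.6575094  291.51481292]]
46 upper top/bottom [[419.86069514 266.63323458]
 [419.06358053 273.29686564]
 [416.92012452 291.21549359]]
48 upper top/bottom [[420.57396682 267.0118436 ]
 [419.77130317 273.68368456]
 [417.61300145 291.62375911]]
```

View pics/s28.png

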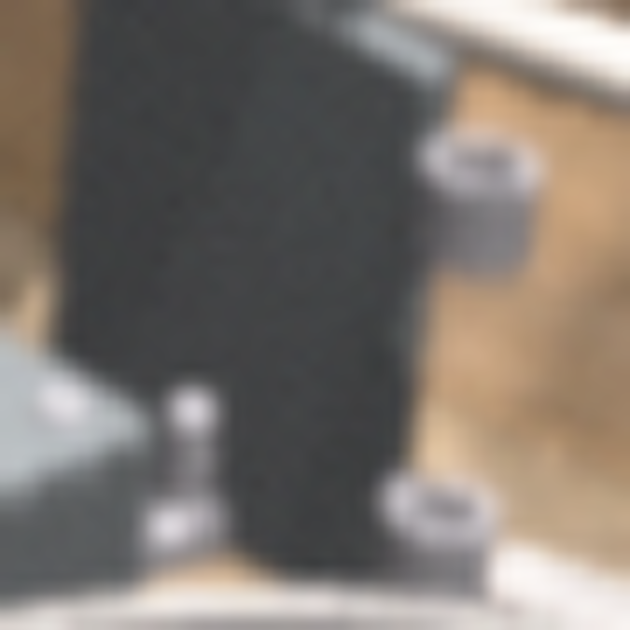

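```bash
python3 - <<'E'
from h import *
T0,S0=pickle.load(open('s0.pkl','rb'))
g=cv2.cvtColor(T0['f'].astype(np.uint8),cv2.COLOR_BGR2GRAY).astype(float)
obs=[((442,435),(-69,-6,38.5)),((243,550),(-69,98,38.5)),((405,408),(-69,-6,98.5)),((200,535),(-69,98,98.5))]
for (u,v),m in obs:
    U,V=165+(u+.5)/7-.5,155+(v+.5)/7-.5
    xi,yi=int(round(U)),int(round(V)); w=g[yi-2:yi+3,xi-2:xi+3]; w=np.clip(w-np.percentile(w,40),0,None); yy,xx=np.mgrid[yi-2:yi+3,xi-2:xi+3]
    U,V=(w*xx).sum()/w.sum(),(w*yy).sum()/w.sum()
    pr=proj(T0,tf([524.2,379.5,.6397],[m]))[0]
    print(np.round((U,V),2),np.round(pr,2),'world obs',np.round(atz(T0,(U,V),m[2])[:2],1),'pred',np.round(tf([524.2,379.5,.6397],[m])[0,:2],1))
crop(T0,'z5.png',185,205,235,240,14)
E
```

```text
[227.39 217.24] [227.64 217.81] world obs [474.2 334.5] pred [472.4 333.5]
[199.22 233.03] [199.1  235.11] world obs [416.9 417.5] pred [410.3 416.9]
[222.52 213.25] [222.95 214.89] world obs [477.4 335.5] pred [472.4 333.5]
[192.83 231.08] [192.93 233.03] world obs [416.2 418.1] pred [410.3 416.9]
```

View pics/z5.png

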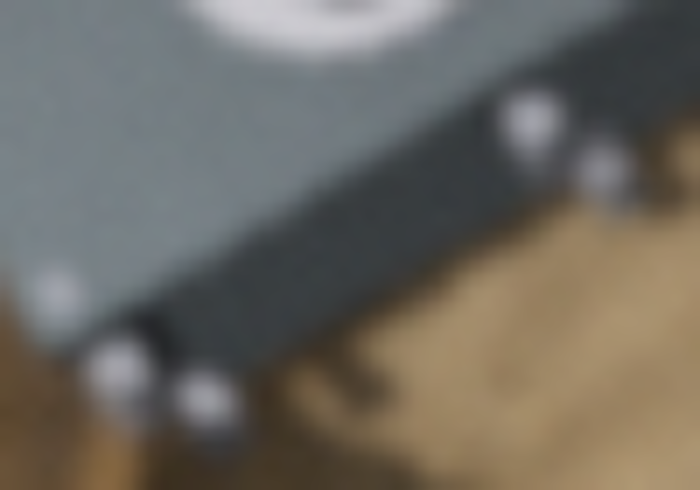

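```bash
python3 -m handwheel '[[[0.0008,0.01,0,0,1],[0.0008,0.02,0,0,1],[0.0008,0.03,0,0,1],[0.0008,0.04,0,0,1],[0.0008,0.048,0,0,1],[0.0008,0.055,0,0,1],[0.0008,0.06,0,0,1],[0.0008,0.06,0,0,1],[0.0008,0.06,0,0,1],[0.0008,0.06,0,0,1],[0.0008,0.06,0,0,1]]]'
python3 - <<'E'
from h import *
go([438.4,379.2,139.8],36.65)
T=avg('top',4);S=avg('side',6);pickle.dump((T,S),open('s10.pkl','wb'));crop(S,'s29.png',360,230,420,300,10);crop(T,'t29.png',165,170,285,280,6)
go([438.4,379.2,139.8],36.65)
E
```

```text
time: 52.22
eef_pos: [437.9, 378.8, 139.1]
ee_rot: [[-0.597, 0.802, -0.0], [0.802, 0.597, -0.0], [0.0, -0.0, -1.0]]
contact_force: [-0.7, -0.1, -2.3]
grip_width: 7.0
pos [437.9 378.8 139.1] yaw_y 36.7 F [-0.7 -0.1 -2.3] w 7.0 t 52.2 q7 -0.03
SHIFT [ 0.      0.0007 -0.0007] TURN 0.0 rows>= 1
pos [438.2 379.1 139.2] yaw_y 36.7 F [-0.1 -0.4 -2.7] w 6.8 t 52.7 q7 -0.03
SHIFT [-0.      0.0002 -0.0006] TURN 0.0 rows>= 1
```

View pics/s29.png

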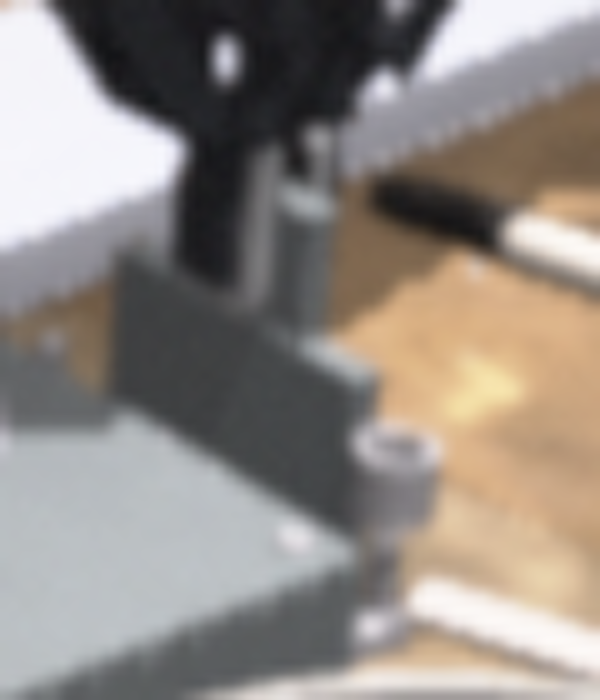

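View pics/t29.png

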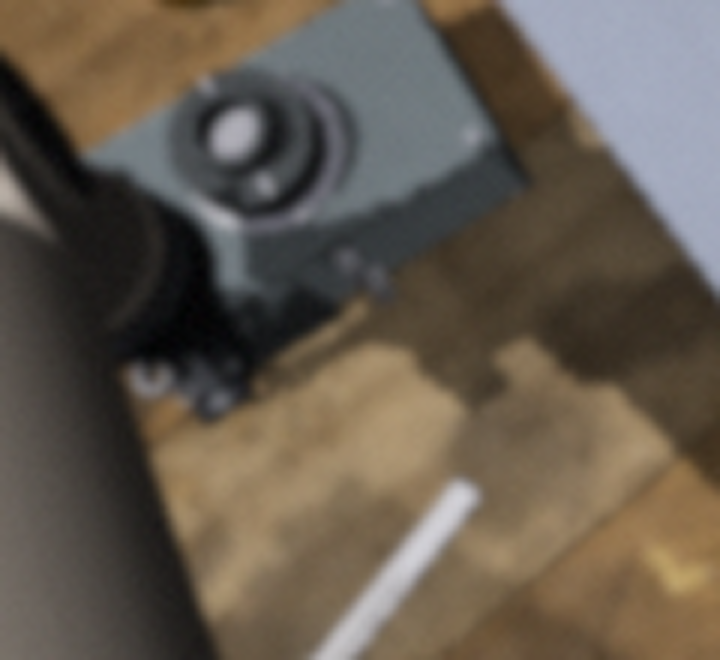

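```bash
python3 -m handwheel '[[[0,0,0.002,0,1],[0,0,0.004,0,1],[0,0,0.006,0,1],[0,0,0.008,0,1],[0,0,0.009,0,1],[0,0,0.009,0,1],[0,0,0.009,0,1]]]'
python3 - <<'E'
from h import *
S=avg('side',4);crop(S,'s30.png',360,230,420,300,10)
E
```

```text
time: 53.3
eef_pos: [438.2, 379.1, 130.0]
ee_rot: [[-0.598, 0.802, -0.0], [0.802, 0.598, -0.0], [-0.0, -0.0, -1.0]]
contact_force: [0.1, -1.2, -1.5]
grip_width: 6.9
```

View pics/s30.png

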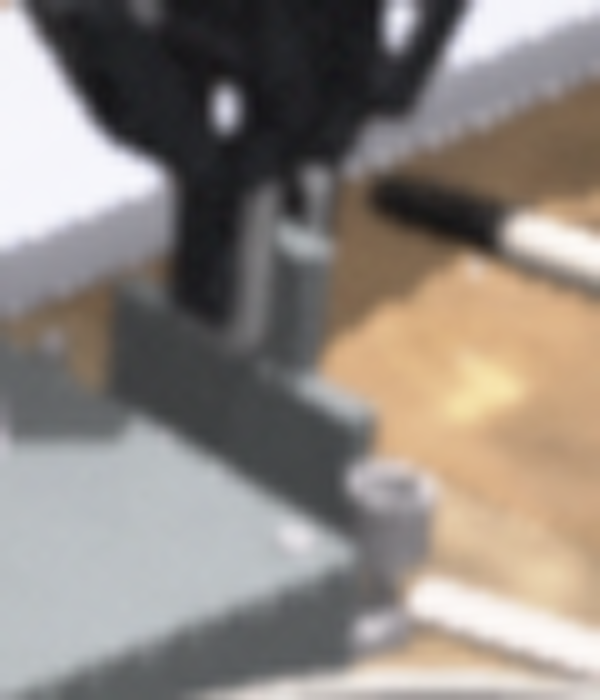

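No contact force at 3 mm past the pin tip: the pin is entering. Continue.

```bash
python3 -m handwheel '[[[0,0,0.002,0,1],[0,0,0.004,0,1],[0,0,0.006,0,1],[0,0,0.006,0,1],[0,0,0.006,0,1]]]'
python3 -m handwheel '[[[0,0,0.002,0,1],[0,0,0.004,0,1],[0,0,0.006,0,1],[0,0,0.007,0,1],[0,0,0.007,0,1]]]'
```

```text
time: 53.92
eef_pos: [438.1, 379.0, 123.9]
ee_rot: [[-0.597, 0.802, -0.0], [0.802, 0.597, -0.0], [-0.0, -0.0, -1.0]]
contact_force: [0.5, -0.1, -1.5]
grip_width: 6.7
time: 54.33
eef_pos: [438.0, 378.9, 116.7]
ee_rot: [[-0.597, 0.802, -0.0], [0.802, 0.597, -0.0], [-0.0, -0.001, -1.0]]
contact_force: [-0.3, 0.2, -1.3]
grip_width: 6.8
```

```bash
python3 -m handwheel '[[[0,0,0.001,0,1],[0,0,0.002,0,1],[0,0,0.002,0,1]]]'
python3 -m handwheel '[[[0,0,0.001,0,1],[0,0,0.0015,0,1],[0,0,0.0015,0,1]]]'
python3 - <<'E'
from h import *
T=avg('top',3);S=avg('side',4);crop(S,'s31.png',360,230,420,300,10);go([0,0,0])
E
```

```text
time: 54.58
eef_pos: [438.5, 379.2, 115.7]
ee_rot: [[-0.597, 0.802, 0.0], [0.802, 0.597, 0.001], [0.0, 0.001, -1.0]]
contact_force: [-0.4, -1.3, 1.4]
grip_width: 6.7
time: 54.83
eef_pos: [438.8, 379.2, 115.4]
ee_rot: [[-0.597, 0.802, 0.001], [0.802, 0.597, 0.001], [0.0, 0.001, -1.0]]
contact_force: [-1.2, -3.4, 9.7]
grip_width: 6.8
pos [438.9 379.2 115.5] yaw_y 36.7 F [-2.2 -2.8  9.3] w 6.9 t 55.2 q7 -0.02
SHIFT [-0.042  -0.5786  0.1147] TURN 0.0 rows>= 15
```

View pics/s31.png

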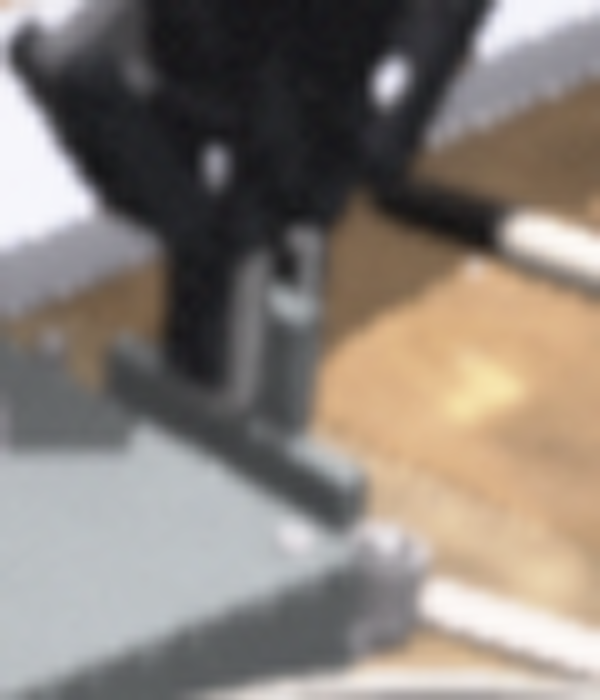

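```bash
python3 -m handwheel '[[[0,0,-0.0015,0,1],[0,0,-0.0015,0,0.9],[0,0,-0.0015,0,0.8],[0,0,-0.0015,0,0.7],[0,0,-0.0015,0,0.7],[0,0,-0.0015,0,0.7],[0,0,-0.02,0,0.7],[0,0,-0.05,0,0.7],[0,0,-0.09,0,0.7],[0,0,-0.13,0,0.7],[0,0,-0.13,0,0.7],[0,0,-0.13,0,0.7]]]'
python3 - <<'E'
from h import *
T=avg('top',3);S=avg('side',4);crop(S,'s32.png',340,230,420,300,9);go([411,-300,250],-10.5);crop(T,'t32.png',165,170,285,280,6)
E
```

```text
time: 56.18
eef_pos: [439.7, 380.3, 246.5]
ee_rot: [[-0.597, 0.802, 0.004], [0.802, 0.597, 0.005], [0.001, 0.006, -1.0]]
contact_force: [-0.4, 0.1, -1.0]
grip_width: 25.5
pos [437.7 378.6 242.2] yaw_y 36.7 F [-0.7 -1.  -0.1] w 25.6 t 56.5 q7 -0.06
SHIFT [-0.5282 -0.4269 -0.0064] TURN 47.2 rows>= 17
```

View pics/s32.png

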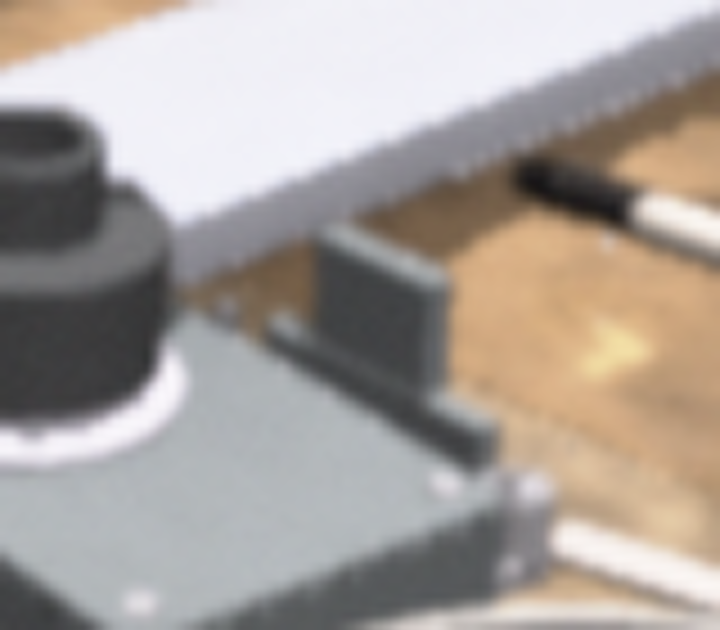

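View pics/t32.png

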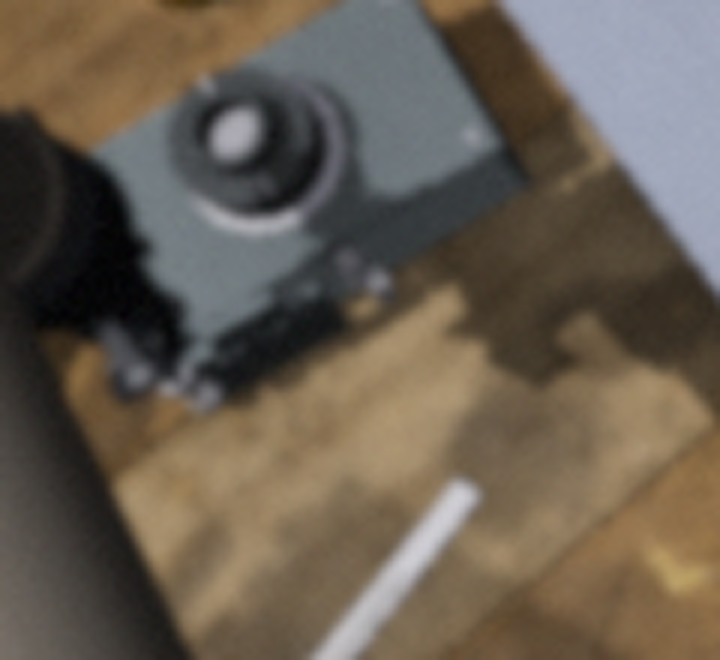

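```bash
python3 - <<'E'
from h import *
go([480,40,245],15)
E
```

```text
pos [437.7 378.6 242.2] yaw_y 36.7 F [-0.7 -1.  -0.1] w 25.6 t 56.5 q7 -0.06
SHIFT [-0.2968 -0.1684 -0.0022] TURN 21.7 rows>= 9
```

```bash
python3 -m handwheel '[[[-0.02,-0.011,0,2,0.6],[-0.05,-0.028,0,4,0.5],[-0.083,-0.047,0,6,0.5],[-0.116,-0.066,0,8,0.5],[-0.149,-0.085,0,10,0.5],[-0.182,-0.104,0,12,0.5],[-0.215,-0.123,0,14,0.5],[-0.248,-0.142,0,17,0.5],[-0.28,-0.159,0,20,0.5],[-0.297,-0.168,0,21.7,0.5]]]'
python3 - <<'E'
from h import *
go([410.8,-299.8,245],-10.5)
E
```

```text
time: 57.37
eef_pos: [480.8, 35.5, 243.4]
ee_rot: [[-0.251, 0.968, -0.0], [0.968, 0.251, -0.001], [-0.001, -0.0, -1.0]]
contact_force: [0.5, -0.7, 0.3]
grip_width: 42.7
pos [480.8  35.5 243.4] yaw_y 14.5 F [ 0.5 -0.7  0.3] w 42.7 t 57.4 q7 0.15
SHIFT [-0.3069 -0.1519 -0.0011] TURN 25.0 rows>= 9
```

```bash
python3 -m handwheel '[[[-0.03,-0.015,0,2,0.5],[-0.065,-0.032,0,5,0.5],[-0.1,-0.05,0,8,0.5],[-0.135,-0.067,0,11,0.5],[-0.17,-0.084,0,14,0.5],[-0.205,-0.101,0,17,0.5],[-0.24,-0.118,0,20,0.5],[-0.27,-0.133,0,23,0.5],[-0.295,-0.146,0,25,0.5],[-0.307,-0.152,0,25,0.5],[-0.307,-0.152,0,25,0.5],[-0.307,-0.152,0,25,0.5]]]'
python3 -m handwheel '[[[0,0,0,0,0.5],[0,0,0,0,0.5],[0,0,0,0,0.5]]]'
python3 - <<'E'
from h import *
go([410.8,-299.8,170],-10.5)
E
```

```text
time: 58.37
eef_pos: [413.6, -295.1, 243.1]
ee_rot: [[0.175, 0.985, -0.001], [0.985, -0.175, 0.001], [0.0, -0.001, -1.0]]
contact_force: [-0.2, -0.3, -1.3]
grip_width: 42.7
time: 58.62
eef_pos: [414.3, -293.8, 243.4]
ee_rot: [[0.171, 0.985, 0.0], [0.985, -0.171, 0.001], [0.001, -0.0, -1.0]]
contact_force: [0.3, 0.7, -0.1]
grip_width: 42.3
pos [ 414.3 -293.8  243.4] yaw_y -9.8 F [ 0.3  0.7 -0.1] w 42.3 t 58.6 q7 0.54
SHIFT [-0.0066 -0.0024  0.0734] TURN 0.7 rows>= 2
```

```bash
python3 -m handwheel '[[[-0.004,-0.0015,0.02,0.7,0.5],[-0.005,-0.002,0.05,0.7,0.5],[-0.005,-0.002,0.073,0.7,0.5],[-0.005,-0.002,0.073,0.7,0.5],[-0.005,-0.002,0.073,0.7,0.5],[-0.005,-0.002,0.073,0.7,0.5],[-0.005,-0.002,0.073,0.7,0.5]]]'
python3 - <<'E'
from h import *
S=avg('side',6);crop(S,'s33.png',320,100,400,220,6);go([410.8,-299.8,113],-10.5)
E
```

```text
time: 59.2
eef_pos: [412.0, -300.4, 172.2]
ee_rot: [[0.185, 0.983, 0.003], [0.983, -0.185, -0.001], [-0.001, 0.003, -1.0]]
contact_force: [0.2, 0.2, -0.7]
grip_width: 42.5
pos [ 411.  -300.   171.1] yaw_y -10.7 F [-0.4  1.2 -0.2] w 42.2 t 59.5 q7 0.63
SHIFT [ 0.0001 -0.0003  0.0581] TURN -0.2 rows>= 2
```

View pics/s33.png

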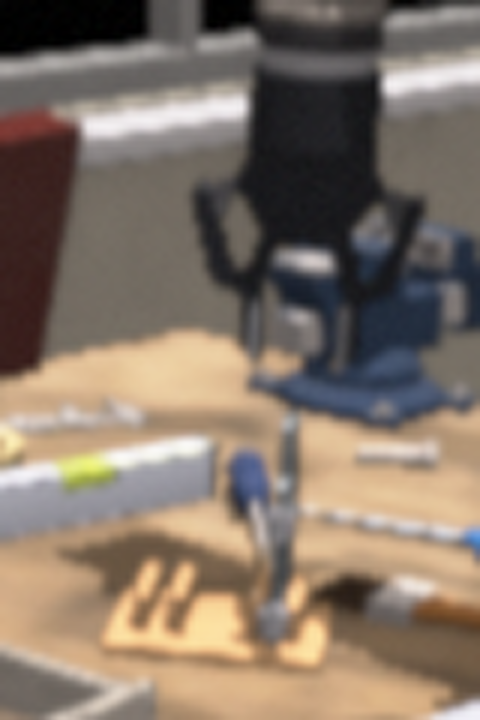

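```bash
python3 -m handwheel '[[[0,0,0.03,0,0.5],[0,0,0.045,0,0.5],[0,0,0.055,0,0.5],[0,0,0.0575,0,0.5],[0,0,0.0575,0,0.5]]]'
python3 -m handwheel '[[[0,0,0,0,0.65],[0,0,0,0,0.8],[0,0,0,0,0.95],[0,0,0,0,0.95],[0,0,0,0,0.95],[0,0,0,0,0.95]]]' 25
python3 -m handwheel '[[[0,0,0,0,1],[0,0,0,0,1],[0,0,0,0,1]]]' 60
python3 -m handwheel '[[[0,0,-0.02,0,1],[0,0,-0.05,0,1],[0,0,-0.08,0,1],[0,0,-0.11,0,1],[0,0,-0.14,0,1],[0,0,-0.15,0,1],[0,0,-0.15,0,1],[0,0,-0.15,0,1],[0,0,-0.15,0,1]]]'
python3 - <<'E'
from h import *
go([485,20,260],10)
T=avg('top',6);S=avg('side',4);pickle.dump((T,S),open('s11.pkl','wb'));crop(S,'s34.png',320,60,400,220,5);crop(T,'t34.png',380,195,460,275,9)
go([485,20,260],10)
E
```

```text
time: 59.92
eef_pos: [410.5, -299.9, 112.8]
ee_rot: [[0.186, 0.983, -0.001], [0.983, -0.186, 0.0], [0.0, -0.001, -1.0]]
contact_force: [0.1, 0.1, -0.2]
grip_width: 42.6
time: 60.42
eef_pos: [411.6, -300.4, 114.0]
ee_rot: [[0.186, 0.983, 0.002], [0.983, -0.186, -0.001], [-0.0, 0.002, -1.0]]
contact_force: [0.7, 0.4, 5.8]
grip_width: 7.3
time: 60.67
eef_pos: [411.7, -300.4, 114.1]
ee_rot: [[0.186, 0.983, 0.002], [0.983, -0.186, -0.001], [-0.0, 0.002, -1.0]]
contact_force: [0.3, -0.1, 6.0]
grip_width: 6.8
time: 61.42
eef_pos: [409.6, -298.8, 261.0]
ee_rot: [[0.186, 0.983, -0.003], [0.983, -0.186, 0.002], [0.001, -0.004, -1.0]]
contact_force: [0.3, -0.0, -1.8]
grip_width: 7.0
pos [ 409.6 -298.8  261. ] yaw_y -10.7 F [ 0.3 -0.  -1.8] w 7.0 t 61.4 q7 0.52
SHIFT [0.3272 0.0149 0.0014] TURN -20.7 rows>= 8
pos [ 410.7 -299.9  262.9] yaw_y -10.7 F [-0.  -0.2 -1.5] w 7.0 t 61.9 q7 0.52
SHIFT [0.3281 0.0135 0.003 ] TURN -20.7 rows>= 8
```

View pics/s34.png

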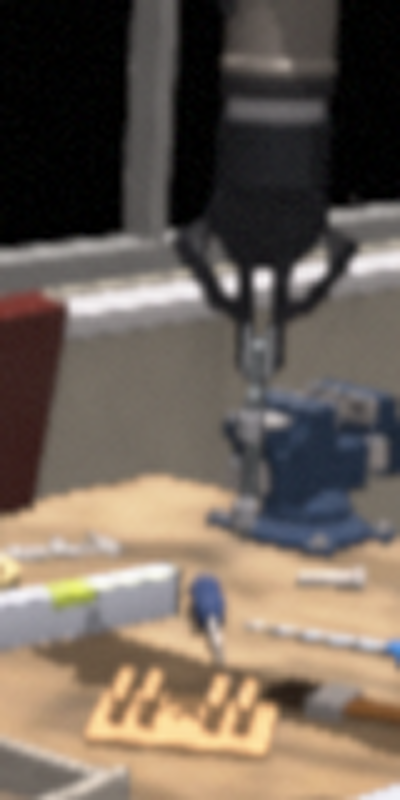

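View pics/t34.png

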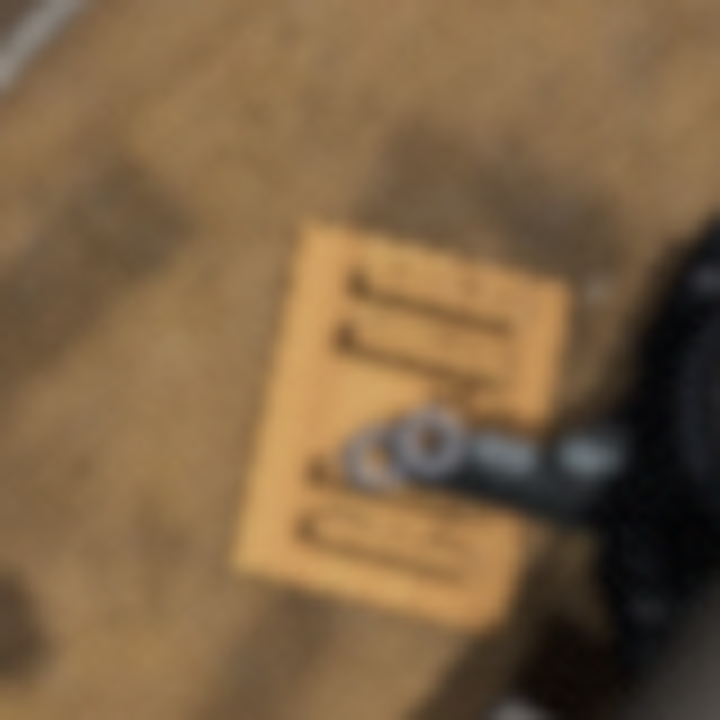

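```bash
python3 - <<'E'
from h import *
T,S=pickle.load(open('s11.pkl','rb'))
z0=262.9-104
th=np.radians(-10.7);c,s=np.cos(th),np.sin(th)
for (u,v),z in(((430,442),88),((375,458),28)):
    U=(380+(u+.5)/9-.5,195+(v+.5)/9-.5); P=atz(T,U,z0+z); d=P[:2]-np.array([410.7,-299.9]); print(P,c*d[0]+s*d[1],-s*d[0]+c*d[1])
# same for door A view s7: (318,412),(282,428) scale6 off 380,150
T,S=pickle.load(open('s7.pkl','rb'))
th=np.radians(-10.5);c,s=np.cos(th),np.sin(th)
for (u,v),z in(((395,338),88),((325,380),28)):
    U=(400+(u+.5)/12-.5,190+(v+.5)/12-.5); P=atz(T,U,261.8-103.8+z); d=P[:2]-np.array([479.2,-312.5]); print('A',P,c*d[0]+s*d[1],-s*d[0]+c*d[1])
E
```

```text
[ 417.35916717 -251.0853102   246.9       ] -2.5198753563750795 49.20232388874562
[ 417.32321263 -250.33356769  186.9       ] -2.694778243661238 49.93432013635816
A [ 487.40637074 -263.52088202  246.        ] -0.8567809966017172 49.654450409968774
A [ 486.51490141 -264.1128899   186.        ] -1.6254377218435963 48.909898372786415
```

```bash
python3 -m handwheel '[[[0.015,0.001,0,-1,1],[0.04,0.002,0,-3,1],[0.07,0.003,0,-5,1],[0.1,0.004,0,-7,1],[0.13,0.005,0,-9,1],[0.16,0.006,0,-11,1],[0.19,0.008,0,-13,1],[0.22,0.009,0,-15,1],[0.25,0.01,0,-17,1],[0.28,0.012,0,-19,1],[0.31,0.013,0,-20,1],[0.328,0.0135,0,-20.7,1]]]'
python3 - <<'E'
from h import *
go([452.3,259.8,240],36.65)
E
```

```text
time: 62.92
eef_pos: [485.5, 23.8, 263.1]
ee_rot: [[-0.178, 0.984, 0.001], [0.984, 0.178, 0.001], [0.001, 0.001, -1.0]]
contact_force: [-0.2, 0.8, -1.0]
grip_width: 6.9
pos [485.5  23.8 263.1] yaw_y 10.3 F [-0.2  0.8 -1. ] w 6.9 t 62.9 q7 0.10
SHIFT [0.2382 0.0094 0.0235] TURN -26.4 rows>= 6
```

```bash
python3 -m handwheel '[[[0.02,0.001,0,-2,1],[0.045,0.002,0,-5,1],[0.07,0.003,0,-8,1],[0.095,0.004,0,-11,1],[0.12,0.005,0,-14,1],[0.145,0.006,0.005,-17,1],[0.17,0.007,0.01,-20,1],[0.195,0.008,0.015,-23,1],[0.22,0.009,0.02,-25,1],[0.235,0.0094,0.023,-26.4,1],[0.238,0.0094,0.023,-26.4,1],[0.238,0.0094,0.023,-26.4,1]]]'
python3 -m handwheel '[[[0,0,0,0,1],[0,0,0,0,1],[0,0,0,0,1],[0,0,0,0,1]]]'
python3 - <<'E'
from h import *
go([452.3,259.8,139.8],36.65)
E
```

```text
time: 63.92
eef_pos: [452.6, 256.7, 239.5]
ee_rot: [[-0.595, 0.804, -0.001], [0.804, 0.595, -0.002], [-0.001, -0.001, -1.0]]
contact_force: [0.1, -0.3, -1.1]
grip_width: 7.0
time: 64.25
eef_pos: [453.4, 254.7, 240.5]
ee_rot: [[-0.591, 0.806, 0.001], [0.806, 0.591, 0.0], [-0.0, 0.001, -1.0]]
contact_force: [0.8, -0.7, -1.5]
grip_width: 7.2
pos [453.4 254.7 240.5] yaw_y 36.3 F [ 0.8 -0.7 -1.5] w 7.2 t 64.2 q7 0.11
SHIFT [0.0047 0.002  0.1007] TURN -0.4 rows>= 3
```

```bash
python3 -m handwheel '[[[0.002,0.001,0.025,-0.4,1],[0.004,0.002,0.055,-0.4,1],[0.004,0.002,0.08,-0.4,1],[0.004,0.002,0.095,-0.4,1],[0.004,0.002,0.1,-0.4,1],[0.004,0.002,0.1,-0.4,1],[0.004,0.002,0.1,-0.4,1],[0.004,0.002,0.1,-0.4,1]]]'
python3 -m handwheel '[[[0,0,0,0,1],[0,0,0,0,1],[0,0,0,0,1]]]'
python3 - <<'E'
from h import *
go([500.5,295.7,139.8],36.65)
T=avg('top',4);S=avg('side',6);pickle.dump((T,S),open('s12.pkl','wb'));crop(S,'s35.png',330,170,430,290,6);crop(T,'t35.png',165,170,285,280,6)
go([500.5,295.7,139.8],36.65)
E
```

```text
time: 64.92
eef_pos: [453.3, 260.8, 141.6]
ee_rot: [[-0.599, 0.801, 0.002], [0.801, 0.599, 0.002], [0.0, 0.003, -1.0]]
contact_force: [1.0, -0.3, -1.1]
grip_width: 6.9
time: 65.17
eef_pos: [452.6, 260.6, 140.9]
ee_rot: [[-0.599, 0.801, 0.001], [0.801, 0.599, 0.001], [0.0, 0.002, -1.0]]
contact_force: [1.0, -0.2, -1.4]
grip_width: 6.5
pos [452.6 260.6 140.9] yaw_y 36.8 F [ 1.  -0.2 -1.4] w 6.5 t 65.2 q7 0.17
SHIFT [-0.0006  0.0594  0.0012] TURN 0.1 rows>= 2
pos [452.1 260.4 140.1] yaw_y 36.8 F [-0.8  0.7 -2.4] w 7.0 t 65.7 q7 0.17
SHIFT [-0.0007  0.0599  0.0003] TURN 0.1 rows>= 2
```

View pics/s35.png

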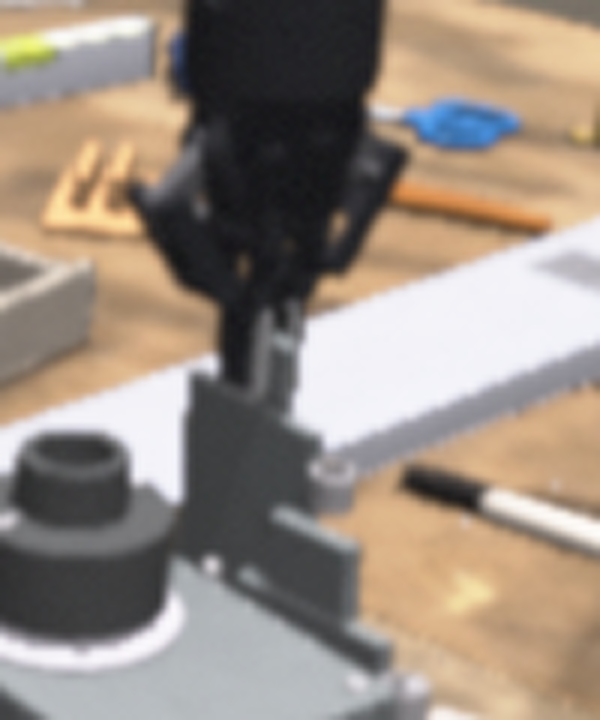

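View pics/t35.png

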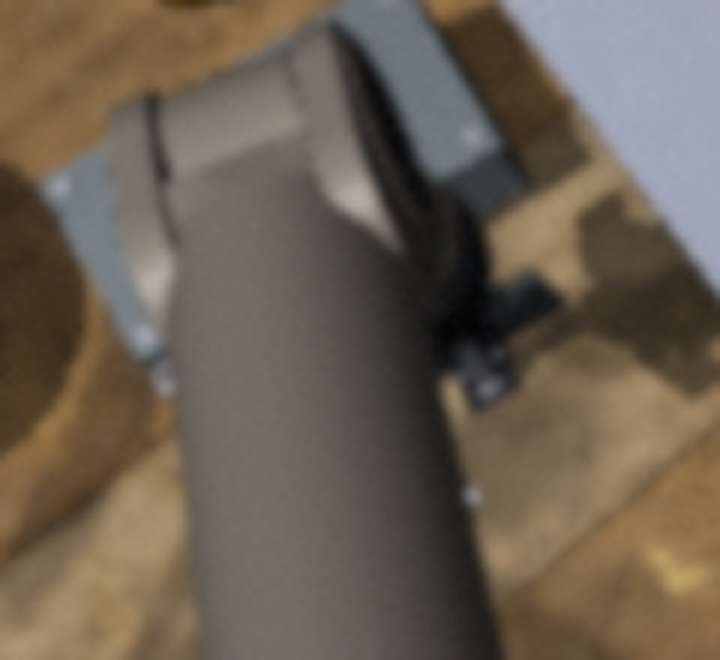

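```bash
python3 -m handwheel '[[[-0.0007,0.01,0,0,1],[-0.0007,0.02,0,0,1],[-0.0007,0.03,0,0,1],[-0.0007,0.04,0,0,1],[-0.0007,0.048,0,0,1],[-0.0007,0.055,0,0,1],[-0.0007,0.06,0,0,1],[-0.0007,0.06,0,0,1],[-0.0007,0.06,0,0,1],[-0.0007,0.06,0,0,1],[-0.0007,0.06,0,0,1]]]'
python3 - <<'E'
from h import *
T=avg('top',2);S=avg('side',6);crop(S,'s36.png',330,210,400,290,9)
go([500.5,295.7,139.8],36.65)
E
```

```text
time: 66.58
eef_pos: [500.2, 295.3, 140.1]
ee_rot: [[-0.599, 0.801, -0.0], [0.801, 0.599, -0.0], [0.0, -0.0, -1.0]]
contact_force: [-0.5, -0.8, -1.8]
grip_width: 7.2
pos [500.6 295.7 140.2] yaw_y 36.8 F [ 0.6 -0.1 -2. ] w 7.0 t 67.0 q7 0.19
SHIFT [ 0.0001 -0.0001  0.0004] TURN 0.1 rows>= 1
```

View pics/s36.png

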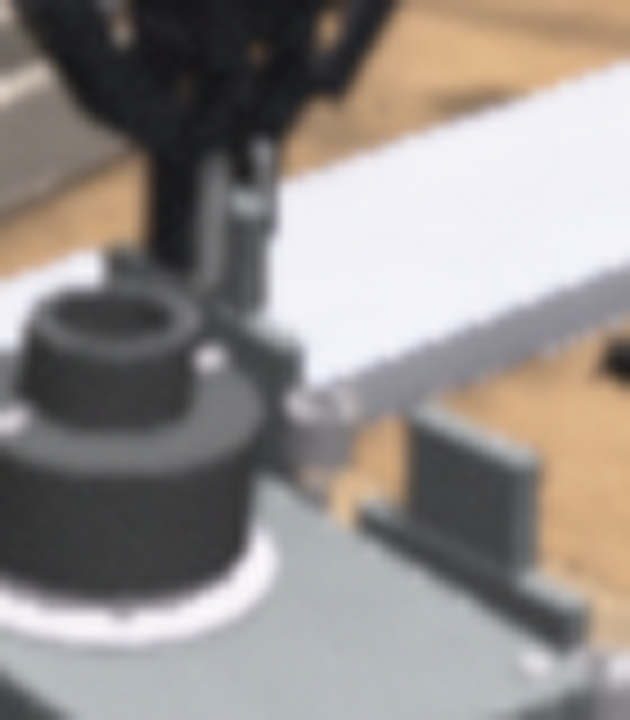

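Knuckle (crop ~322,420) stands above the pin (glimpsed at ~315,485). Descend in steps.

```bash
python3 -m handwheel '[[[0,0,0.002,0,1],[0,0,0.004,0,1],[0,0,0.006,0,1],[0,0,0.008,0,1],[0,0,0.01,0,1],[0,0,0.01,0,1],[0,0,0.01,0,1]]]'
python3 -m handwheel '[[[0,0,0.002,0,1],[0,0,0.004,0,1],[0,0,0.006,0,1],[0,0,0.006,0,1],[0,0,0.006,0,1]]]'
python3 -m handwheel '[[[0,0,0.002,0,1],[0,0,0.004,0,1],[0,0,0.006,0,1],[0,0,0.007,0,1],[0,0,0.007,0,1]]]'
```

```text
time: 67.57
eef_pos: [500.5, 295.7, 129.9]
ee_rot: [[-0.599, 0.801, -0.0], [0.801, 0.599, -0.0], [-0.0, -0.0, -1.0]]
contact_force: [0.0, -0.2, -1.3]
grip_width: 6.7
time: 67.98
eef_pos: [500.5, 295.6, 123.9]
ee_rot: [[-0.599, 0.801, -0.0], [0.801, 0.599, -0.0], [0.0, -0.0, -1.0]]
contact_force: [0.2, 0.6, -1.5]
grip_width: 7.3
time: 68.4
eef_pos: [500.4, 295.6, 116.7]
ee_rot: [[-0.599, 0.801, -0.001], [0.801, 0.599, -0.0], [0.0, -0.001, -1.0]]
contact_force: [-0.2, 0.2, -1.4]
grip_width: 6.9
```

```bash
python3 -m handwheel '[[[0,0,0.001,0,1],[0,0,0.002,0,1],[0,0,0.002,0,1]]]'
```

```text
time: 68.65
eef_pos: [501.0, 295.8, 115.9]
ee_rot: [[-0.599, 0.801, 0.0], [0.801, 0.599, 0.001], [0.0, 0.001, -1.0]]
contact_force: [-1.6, -1.1, 3.4]
grip_width: 6.8
```

Seated (contact at 115.9 as expected). Release and withdraw.

```bash
python3 -m handwheel '[[[0,0,0.0005,0,1],[0,0,-0.0005,0,0.9],[0,0,-0.0005,0,0.8],[0,0,-0.0005,0,0.7],[0,0,-0.0005,0,0.7],[0,0,-0.0005,0,0.7],[0,0,-0.02,0,0.7],[0,0,-0.05,0,0.7],[0,0,-0.09,0,0.7],[0,0,-0.13,0,0.7],[0,0,-0.13,0,0.7],[0,0,-0.13,0,0.7]]]'
python3 -m handwheel '[[[0.01,-0.02,-0.02,0,0.7],[0,-0.06,-0.03,0,0.7],[-0.02,-0.09,-0.03,0,0.7],[-0.06,-0.1,-0.03,0,0.7],[-0.1,-0.1,-0.03,0,0.7],[-0.14,-0.1,-0.03,0,0.7],[-0.18,-0.1,-0.03,0,0.7],[-0.22,-0.1,-0.03,0,0.7],[-0.26,-0.1,-0.03,0,0.7],[-0.3,-0.1,-0.03,0,0.7],[-0.3,-0.1,-0.03,0,0.7],[-0.3,-0.1,-0.03,0,0.7]]]'
python3 - <<'E'
from h import *
T=avg('top',6);S=avg('side',6);pickle.dump((T,S),open('s13.pkl','wb'));crop(S,'s37.png',310,210,420,300,7);crop(T,'t37.png',165,140,275,250,7)
crop(T,'t38.png',310,100,450,270,4);crop(S,'s38.png',215,150,375,245,5)
go([500.5,295.7,139.8],36.65)
E
```

```text
time: 69.65
eef_pos: [502.2, 296.5, 248.0]
ee_rot: [[-0.599, 0.801, 0.005], [0.801, 0.599, 0.004], [0.0, 0.006, -1.0]]
contact_force: [-1.3, -0.8, 0.5]
grip_width: 25.4
time: 70.65
eef_pos: [599.9, -7.7, 273.0]
ee_rot: [[-0.594, 0.804, -0.003], [0.804, 0.594, -0.002], [0.0, -0.004, -1.0]]
contact_force: [0.6, 1.3, -0.1]
grip_width: 25.9
pos [600.1  -4.1 275.3] yaw_y 36.8 F [ 0.4  0.2 -0.2] w 25.8 t 71.2 q7 0.75
SHIFT [0.2997 0.0999 0.1355] TURN 0.2 rows>= 9
```

View pics/s37.png

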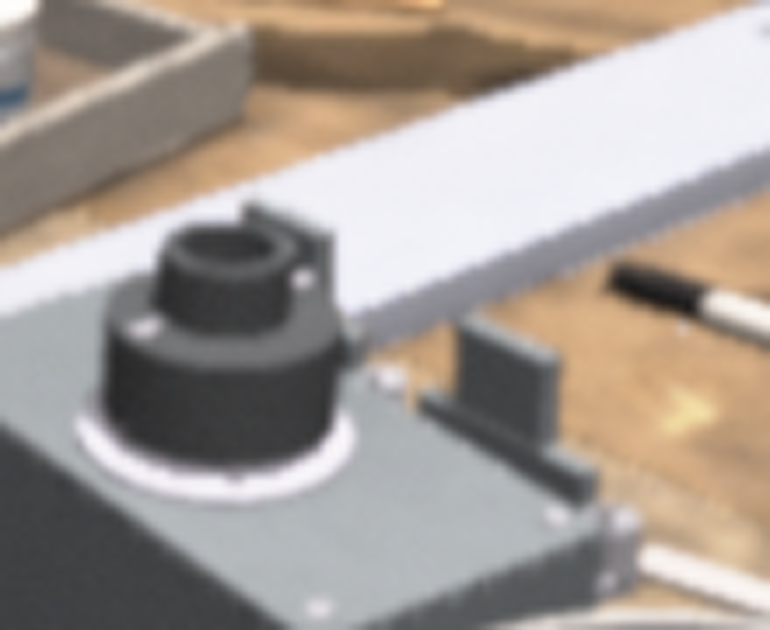

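View pics/t37.png

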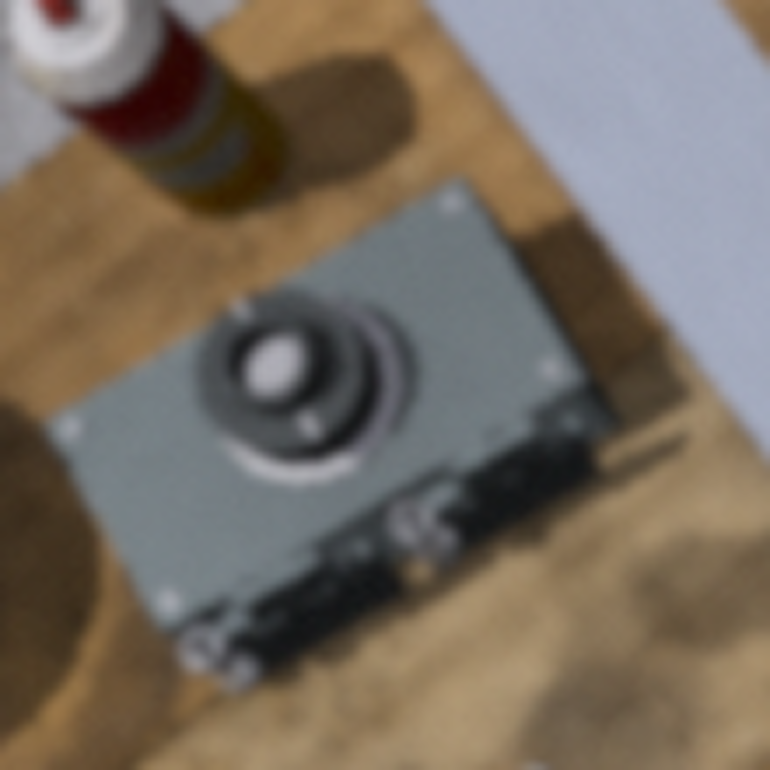

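View pics/t38.png

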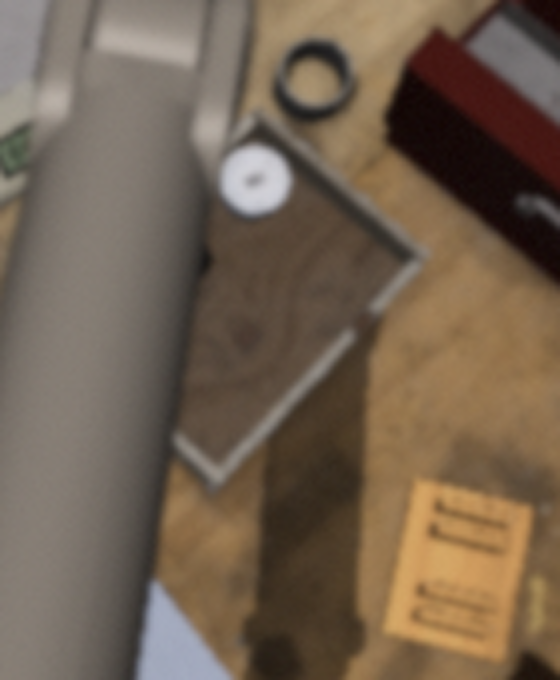

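View pics/s38.png

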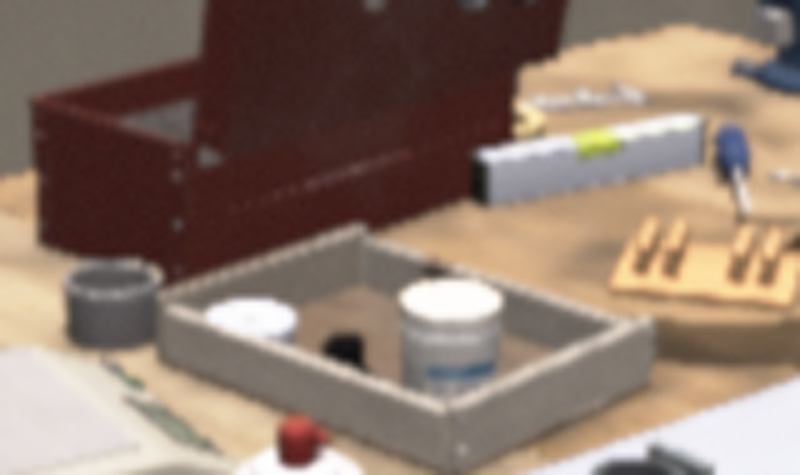

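```bash
python3 - <<'E'
from h import *
T,S=pickle.load(open('s13.pkl','rb'))
t=lambda u,v:(165+(u+.5)/7-.5,140+(v+.5)/7-.5); s=lambda u,v:(310+(u+.5)/7-.5,210+(v+.5)/7-.5)
a=tri(T,t(312,427),S,s(303,280));b=tri(T,t(242,307),S,s(147,328));print(a,b)
d=b[0]-a[0];print(np.degrees(np.arctan2(d[1],d[0])))
# reference: chamber screws/corner height 106 via same cameras
c=tri(T,t(170,602),S,s(558,517));print('screw front-left z~107',c)
E
```

```text
(array([505.07617065, 364.97117786, 151.70729765]), np.float64(1.6359062410323444)) (array([553.41976792, 401.36816737, 152.56603411]), np.float64(0.41761774239611893))
36.97540621720834
screw front-left z~107 (array([432.0612207 , 428.56981142, 109.07760798]), np.float64(2.509435174326204))
```

```bash
python3 - <<'E'
from h import *
print(bot.job_done())
E
```

```text
the job is handed in; nothing more can be done
None
```

The job is handed in and, going by my last pictures, everything asked for is done. It took about 71 s of the 210 s, and the hand-in gave no verdict.

- **Plug, glass and ring:** the plug is in the crate. The glass went into the cell and looked flat. The ring went over it, sank about 5.5 mm as it was screwed clockwise, and then met its stop: the torque rose and the fingers slipped on the neck. Its bars read 36.8 to 37.0° against the chamber's 36.65°, and they are level at the snug height within about 2 mm.
- **Doors:** two doors were present. Both slid onto their pins without side load and came down on the brackets at the expected height. In the last pictures both stand parallel to the front and the rack is empty.
- **Rest of the scene:** the jar is still standing. The ring was knocked a few centimetres aside partway through, so I located it again before gripping it.

**Checks that disagreed:**
- The two cameras put the chamber about 3 to 4 mm apart; I used the position that the contacts with the plug and glass confirmed.
- The top camera showed the pins about 5 mm nearer the chamber than I calculated, and the door knuckles about 2 mm further out. Both doors still went on freely.
- The ring sank slightly less than the stated 6 to 7 mm, though its final angle and height match snug.

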